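# Hang the slide paddles on their drying stands

### The job

Hang the blue paddle by its eye on the stand with the blue foot and the orange paddle on the stand with the orange foot, in either order, one after the other. Thread each eye over the upturned tip and, keeping hold of the paddle, guide it down the rod, tipping it to follow the bend, and on down to the coloured collar; then let go so that it hangs straight down at rest. Leave everything else on the bench where it is.

Things in the scene. Friction and masses are not known exactly. Their poses are not given: they have to be found in the camera images.
- blue_paddle: Flat rigid slide paddle, 167 mm long, 0.11 kg, lying flat at the start. Origin: underside, below the middle of the blue handle; x along the paddle towards its hanging eye, z out of the flat face (up). Handle: x -30 to 30, 26 mm wide, 14 mm thick; grip it across its width. Neck 16 mm wide, 6 thick. White frame with glass slide: x -28 to -80, 50 mm wide, 14 thick. Centre of mass within 20 mm of handle's middle.
- blue_eye (a point): Centre of the hole in the blue paddle's eye, at (85, 0, 7) mm in the paddle's frame, same axes; the hole's axis is z. The eye is a flat steel ring, 44 mm outer and 22 mm inner diameter, 6 mm thick.
- blue_stand: Fixed stand, blue foot 140 x 100 x 12 mm. Origin: on the table under the foot's middle and the column (18 mm diameter, 175 tall); z up. A steel rod, 10 mm diameter, points along -x towards the robot, in the x-z plane. From its tip it runs straight down to (-80, 242), bends 45 degrees (radius 40 about (-40, 242)) to (-68, 213), then runs straight down at 45 degrees to the column.
- blue_tip (a point): Top of the upturned end of the blue stand's rod, at (-80, 0, 272) mm in the stand's frame, same axes. The rod is vertical here.
- blue_bend (a point): Point on the centre line of the blue stand's rod where the bend ends and the 45 degree straight begins, at (-68, 0, 213) mm in the stand's frame, same axes.
- blue_home (a point): Home point on the centre line of the blue stand's rod, at (-40, 0, 185) mm in the stand's frame, 40 mm down the straight from the bend point. The blue stop collar, 28 mm diameter, 6 thick, is centred 22 mm farther down the rod. A paddle hung home has its eye's centre here, within about 20 mm.
- orange_paddle: Flat rigid slide paddle, 167 mm long, 0.11 kg, lying flat at the start. Origin: underside, below the middle of the orange handle; x along the paddle towards its hanging eye, z out of the flat face (up). Handle: x -30 to 30, 26 mm wide, 14 mm thick; grip it across its width. Neck 16 mm wide, 6 thick. White frame with glass slide: x -28 to -80, 50 mm wide, 14 thick. Centre of mass within 20 mm of handle's middle.
- orange_eye (a point): Centre of the hole in the orange paddle's eye, at (85, 0, 7) mm in the paddle's frame, same axes; the hole's axis is z. The eye is a flat steel ring, 44 mm outer and 22 mm inner diameter, 6 mm thick.
- orange_stand: Fixed stand, orange foot 140 x 100 x 12 mm. Origin: on the table under the foot's middle and the column (18 mm diameter, 175 tall); z up. A steel rod, 10 mm diameter, points along -x towards the robot, in the x-z plane. From its tip it runs straight down to (-80, 242), bends 45 degrees (radius 40 about (-40, 242)) to (-68, 213), then runs straight down at 45 degrees to the column.
- orange_tip (a point): Top of the upturned end of the orange stand's rod, at (-80, 0, 272) mm in the stand's frame, same axes. The rod is vertical here.
- orange_bend (a point): Point on the centre line of the orange stand's rod where the bend ends and the 45 degree straight begins, at (-68, 0, 213) mm in the stand's frame, same axes.
- orange_home (a point): Home point on the centre line of the orange stand's rod, at (-40, 0, 185) mm in the stand's frame, 40 mm down the straight from the bend point. The orange stop collar, 28 mm diameter, 6 thick, is centred 22 mm farther down the rod. A paddle hung home has its eye's centre here, within about 20 mm.
- amber_bottle: Bystander, loose, to be left alone: brown glass bottle, black cap, 48 mm diameter, 150 mm tall. Origin: centre of its underside, z up.
- clear_jar: Bystander, loose, to be left alone: clear jar with red lid, 60 mm diameter, 75 mm tall. Origin: centre of its underside, z up.
- sample_jar: Bystander, loose, to be left alone: white jar with red lid, 56 mm diameter, 65 mm tall. Origin: centre of its underside, z up.
- beaker: Bystander, loose, to be left alone: open glass beaker, 68 mm diameter, 90 mm tall. Origin: centre of its underside, z up.
- tube_rack: Bystander, loose, to be left alone: blue rack of ten red-capped tubes, 70 (x) x 150 (y) mm, 94 mm tall. Origin: centre of its underside, z up.
- dish_stack: Bystander, loose, to be left alone: stack of three round dishes, 88 mm diameter, 41 mm tall. Origin: centre of its underside, z up.
Mind the look-alikes: they are no part of the job. Leave any green look-alike of the orange_paddle alone.

How it is judged (in metres and radians):
On the way, in this order (a step that is already met when the one before it is completed fails the run):
1. one paddle, still held, has been guided round the bend of its own rod and is tipped with it (((distance between blue_eye and blue_bend below 0.014 m and angle between blue_paddle's own z axis and vertical between 0.45 and 1.15 rad and contact force between the fingers and blue_paddle above 0.5 N) or (distance between orange_eye and orange_bend below 0.014 m and angle between orange_paddle's own z axis and vertical between 0.45 and 1.15 rad and contact force between the fingers and orange_paddle above 0.5 N))), for 0.06 s.
2. one paddle hangs released and at rest at the collar of its own stand ((((distance between blue_eye and blue_home below 0.022 m and angle between blue_paddle's own x axis and vertical below 0.4 rad) and contact force between the fingers and blue_paddle below 0.1 N and (linear speed of blue_paddle below 0.05 m/s and angular speed of blue_paddle below 0.5 rad/s)) or ((distance between orange_eye and orange_home below 0.022 m and angle between orange_paddle's own x axis and vertical below 0.4 rad) and contact force between the fingers and orange_paddle below 0.1 N and (linear speed of orange_paddle below 0.05 m/s and angular speed of orange_paddle below 0.5 rad/s)))), for 0.1 s.
3. with the first left hanging, the other paddle, still held, has been guided round the bend of its own rod ((((distance between blue_eye and blue_home below 0.022 m and angle between blue_paddle's own x axis and vertical below 0.4 rad) and (distance between orange_eye and orange_bend below 0.014 m and angle between orange_paddle's own z axis and vertical between 0.45 and 1.15 rad and contact force between the fingers and orange_paddle above 0.5 N)) or ((distance between orange_eye and orange_home below 0.022 m and angle between orange_paddle's own x axis and vertical below 0.4 rad) and (distance between blue_eye and blue_bend below 0.014 m and angle between blue_paddle's own z axis and vertical between 0.45 and 1.15 rad and contact force between the fingers and blue_paddle above 0.5 N)))), for 0.06 s.
At the end, for the whole second after the job is handed in: Both paddles hang on the stands of their own colour: centre of the eye within 22 mm of the home point by the collar, long axis within 0.4 rad of vertical, released and at rest (below 0.05 m/s and 0.5 rad/s) (distance between blue_eye and blue_home below 0.022 m and angle between each of blue_paddle, orange_paddle's own x axis and vertical below 0.4 rad and contact force between the fingers and blue_paddle below 0.1 N and linear speed of each of blue_paddle, orange_paddle below 0.05 m/s and angular speed of each of blue_paddle, orange_paddle below 0.5 rad/s and distance between orange_eye and orange_home below 0.022 m and contact force between the fingers and orange_paddle below 0.1 N); the robot touches nothing.
It fails at once if a bystander was moved more than 30 mm (distance of any of amber_bottle, clear_jar, sample_jar, beaker, tube_rack, dish_stack from where it was at the start of the episode above 0.03 m).
It also fails if it takes over 72 s, if anything falls off the work surface, if the arm or the gripper's body presses on something with over 40 N, if the wrist force passes 120 N, or if a joint passes its speed limit or range.

### The arm

A 7-joint arm with a two-finger parallel gripper is mounted at the origin on the work surface. World frame = base frame: x ahead of the robot, y to its left, z up, the work surface at z = 0. Lengths are in m, angles in degrees, forces in N, time in s.
With the tool pointing down it reaches from about 0.4 to 0.85 m from the base axis. Payload 6.9 kg.
Tool frame: the origin (TCP) lies at the very end of the fingers, on their centre line; the grasp point (between the pads) lies 19 mm behind it; y points along the fingers, x is the direction in which the jaws open and shut, and the axes are right-handed (so a half turn about y gives the same grasp; the last joint's range is limited). The gripper opens to 85 mm and grips with 20 to 120 N. Pads are 22 mm wide; open, the fingers measure 114 mm over their backs; the gripper's body (76 mm by 85 mm) begins 54 mm behind the grasp point. The pads swing forward as they close: fully open they stand 13 mm farther back than shut.
Start: joints at [-63.856, 29.078, -13.613, 85.955, 7.202, 65.827, -8.869], TCP at [0.215, 0.587, 0.231] pointing down, gripper open.
Joint ranges: [-176.47, 176.47], [-13.61, 117.27], [-81.72, 77.17], [0.22, 143.17], [-87.28, 267.28], [10, 112.55], [-165.47, 165.47]. Speed limits (degrees/s): [136.94, 136.94, 180, 180, 180, 180, 180].

### API

Orientations are given as a 3x3 rotation matrix whose columns are the frame's x, y, z axes.
In Python, from station import sense, read_camera, job_done gives the robot as it stands. The module is installed in compiled form; this text tells all that it offers.
- The arm moves only by the tool step_arm, never from a script. Its argument "targets" is a list of rows, each an object of numbers: "rx", "ry", "rz": the turn, a rotation vector about the tool's x, y, z in degrees; "x", "y", "z": the shift along the tool's x, y, z in cm; "claw": the finger opening in cm, from 0 to 8.54. In form: [{"rx": .., "ry": .., "rz": .., "x": .., "y": .., "z": .., "claw": ..}, ...]. A call has 1 to 12 rows; each row shifts and turns the commanded pose from where the row before left it, along the tool's axes as they then stand; what a row does not reach is not made up. A row lasts 1/12 s, in which the tool goes at most 41.7 mm and 7.16 degrees, less where a joint would pass 70% of its speed; a pose out of reach is approached as far as the arm can. A call is refused whole if a number of a shift passes 4.17 or a number of a turn 7.16, either way. A call with a gripper value outside its range is refused whole. The fingers move at their own pace and stop on an object; the grip force is fixed at half the most. Time passes only in rows, so rows that do not move let the fingers close. It gives the time, the measured TCP pose, the force and the opening at its end, in the units of the state.
- sense(): the state, without advancing time (a new reading comes with each control period).
- read_camera(name): name is "side" or "top"; returns a dict with "image" (480x640x3 uint8, red, green, blue), "fx", "fy", "cx", "cy" (pixels), "k1" (the pictures are not rectified: a ray, as slopes to the right and down, at radius r is drawn at 1 + k1 r^2 times it, then the intrinsics apply), "eye" and "attitude" of the camera in the world. Camera axes: x right, y up, looking along -z (the intrinsics and any distortion apply to the point x, -y, -z); pixel columns grow to the right and rows downward; lengths in m; the calibration is good to about 2 mm. A picture is of the moment at which its call begins. There is no depth.
- job_done(): hands the job in, once; it reports no verdict.
The state is a dict: "time": time; "joint_pos": joint angles; "joint_vel": joint speeds; "joint_torque": joint torques, N m; "tool_pos": TCP position; "orientation": TCP orientation; "wrist_force": force on the tool from outside, world axes, zero at the start; "ft_torque": the same for the moment, N m; "finger_gap": finger opening in m.
Only numpy, scipy, OpenCV 4.12 (cv2) and the standard library are available. Lean on these libraries where they do the work, as an engineer would, in place of code of your own. Each camera call takes 0.05 s, during which the arm holds its last target.

## Working session

There is one attempt and no reset: what is moved stays moved. The work goes in short steps, Python scripts to look and compute and a tool call to move; the robot and the scene stay as the last step left them, time stands still between calls to the robot, and variables do not carry over. Pictures are saved under pics/ and viewed, and the job is handed in when it is done.

Besides the shell and the picture viewer there is one more tool, called by a JSON object that holds its "op" and its "data". step_arm: Moves the arm, as the interface text tells. Its arguments: {"type":"object","properties":{"targets":{"type":"array"}},"required":["targets"]}

```bash
mkdir -p pics; python3 - <<'E'
from station import sense, read_camera
import cv2,numpy as np
s=sense()
print(s)
for n in ("side","top"):
    c=read_camera(n)
    cv2.imwrite(f"pics/{n}0.png",c["image"][:,:,::-1])
    print(n,{k:v for k,v in c.items() if k!="image"})
E
```

```text
{'time': 0.0, 'joint_pos': array([-63.85695063,  29.12607494, -13.60793758,  86.01038965,
         7.20257758,  65.82599033,  -8.86859136]), 'joint_vel': array([ 0.05849724, -0.19557669, -0.01042838,  0.08351766, -0.00323115,
       -0.14752086,  0.11681448]), 'joint_torque': array([ 6.79795157e-04, -6.20594788e+01, -2.18655713e+00, -2.49650359e+01,
        1.27182293e-02,  1.18096790e-02,  9.80440689e-07]), 'tool_pos': array([0.2146809 , 0.58642743, 0.23041299]), 'orientation': array([[ 3.43613629e-01, -5.73094944e-04, -9.39110934e-01],
       [ 9.39109368e-01, -1.71542102e-03,  3.43614103e-01],
       [-1.80789414e-03, -9.99998364e-01, -5.12432097e-05]]), 'wrist_force': array([ 0.24015289,  1.29810017, -0.08827771]), 'ft_torque': array([ 0.0646482 , -0.00811492,  0.00273315]), 'finger_gap': 0.0854633472075542}
side {'fx': 624.5246072715624, 'fy': 624.5246072715624, 'cx': 319.09209375255443, 'cy': 239.63404480936842, 'k1': -0.13830689669850832, 'eye': array([-0.14291157, -0.80275111,  1.2155123 ]), 'attitude': array([[ 0.75578016,  0.46063824, -0.46541245],
       [-0.6548183 ,  0.5283319 , -0.54044278],
       [-0.00305637,  0.71321652,  0.70093712]])}
top {'fx': 453.3278731225449, 'fy': 453.3278731225449, 'cx': 323.812057079872, 'cy': 240.74270955195274, 'k1': -0.1154461628743182, 'eye': array([0.34606501, 0.01460209, 1.17170414]), 'attitude': array([[-4.06176492e-03,  9.79960387e-01, -1.99151053e-01],
       [-9.99991535e-01, -4.11126934e-03,  1.64947367e-04],
       [-6.57121732e-04,  1.99150037e-01,  9.79968791e-01]])}
```

View pics/side0.png

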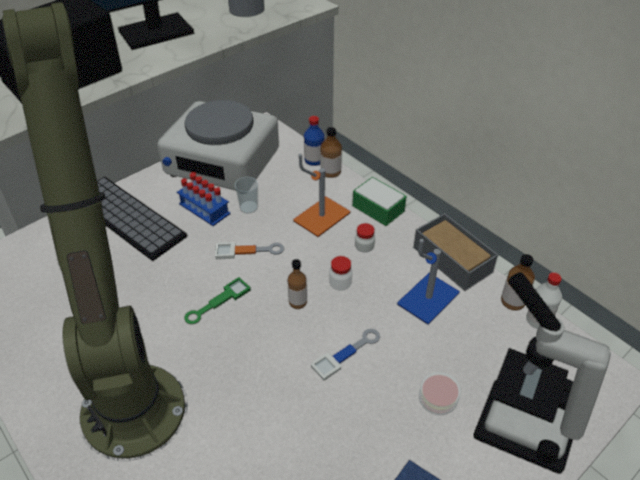

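View pics/top0.png

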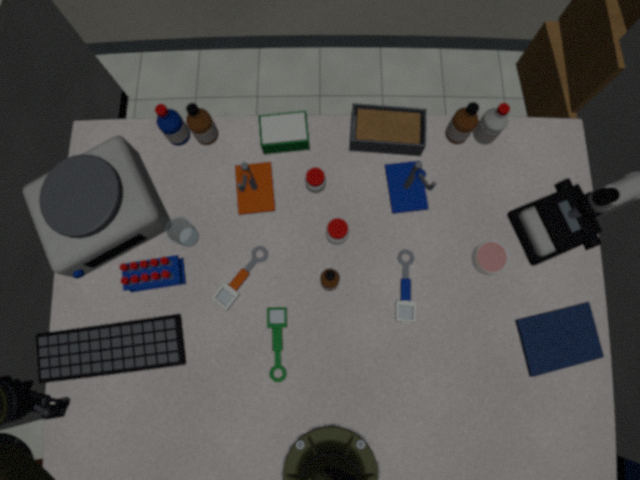

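```bash
cat > h.py <<'E'
import numpy as np,cv2
from station import sense, read_camera
def cam(n):
    c=read_camera(n); c["image"]=np.ascontiguousarray(c["image"]); return c
def K(c): return np.array([[c["fx"],0,c["cx"]],[0,c["fy"],c["cy"]],[0,0,1.]])
def D(c): return np.array([c["k1"],0,0,0.])
F=np.diag([1,-1,-1.])
def proj(c,P):
    P=np.atleast_2d(P).astype(float); R=F@c["attitude"].T; t=-R@c["eye"]
    return cv2.projectPoints(P,cv2.Rodrigues(R)[0],t,K(c),D(c))[0].reshape(-1,2)
def ray(c,uv):
    q=cv2.undistortPoints(np.array(uv,float).reshape(-1,1,2),K(c),D(c)).reshape(-1,2)
    d=np.c_[q,np.ones(len(q))]@F@c["attitude"].T
    return d/np.linalg.norm(d,axis=1)[:,None]
def onz(c,uv,z):
    d=ray(c,uv); return c["eye"]+d*((z-c["eye"][2])/d[:,2])[:,None]
def tri(c1,u1,c2,u2):
    A=[];b=[]
    for c,u in((c1,u1),(c2,u2)):
        d=ray(c,u)[0];M=np.eye(3)-np.outer(d,d);A.append(M);b.append(M@c["eye"])
    x=np.linalg.lstsq(np.vstack(A),np.hstack(b),rcond=None)
    return x[0],np.sqrt(x[1].sum()) if len(x[1]) else 0
def crop(c,u,v,w,h,s,name):
    im=c["image"][max(0,v):v+h,max(0,u):u+w]
    cv2.imwrite("pics/"+name,cv2.resize(im,None,fx=s,fy=s,interpolation=cv2.INTER_CUBIC)[:,:,::-1])
E
python3 - <<'E'
from h import *
s=cam("side");t=cam("top")
crop(t,200,150,130,170,3.5,"t_or.png".replace(".","1."))
crop(t,370,150,80,180,3.3,"t_bl1.png")
crop(s,205,130,150,135,4,"s_or1.png")
crop(s,300,225,170,160,3.6,"s_bl1.png")
E
```

```text
(no output)
```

View pics/t_or1.png

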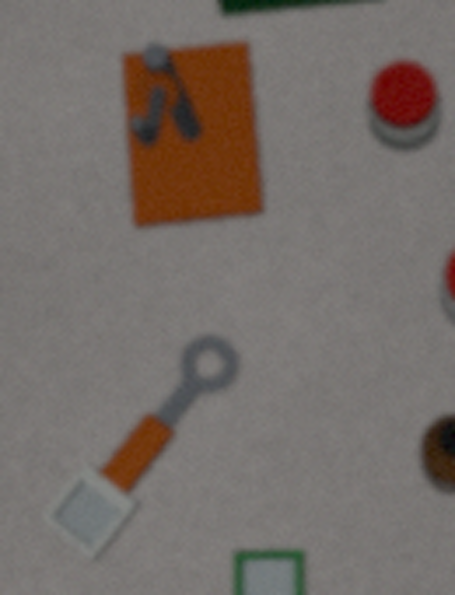

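View pics/t_bl1.png

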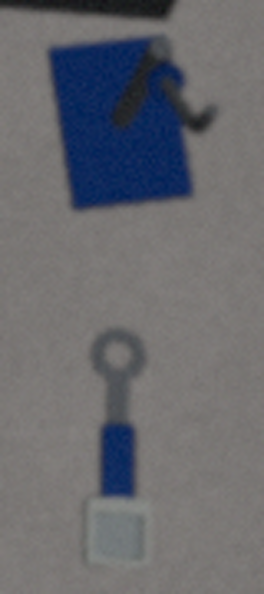

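View pics/s_or1.png

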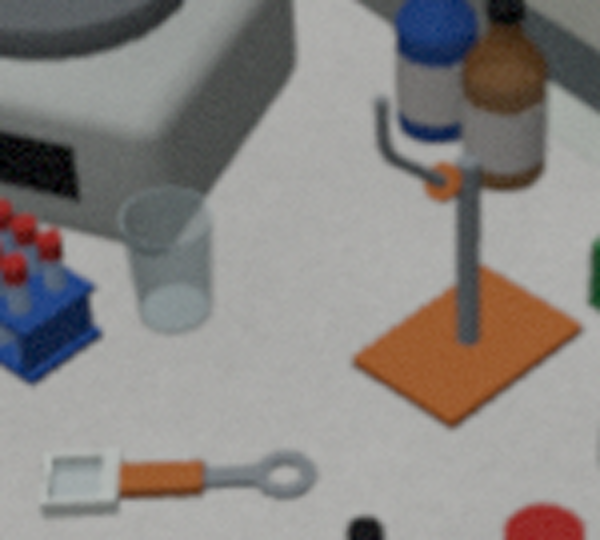

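View pics/s_bl1.png

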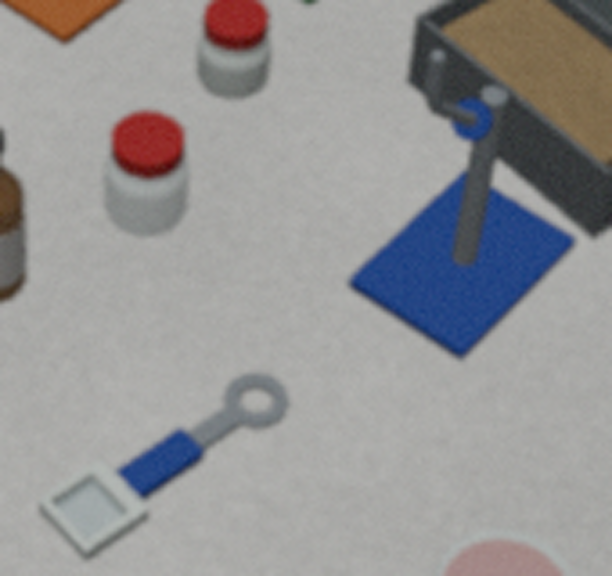

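```bash
cat > fit0.py <<'E'
from h import *
from scipy.optimize import least_squares
s=cam("side");t=cam("top")
def un(p,sc,o): return (np.array(p,float)+.5)/sc-.5+np.array(o)
foot=np.array([[70,50,12],[70,-50,12],[-70,-50,12],[-70,50,12]])/1e3
tip=np.array([[-80,0,272.]])/1e3
pad=np.array([[85,0,10],[-28,25,14],[-28,-25,14],[-80,-25,14],[-80,25,14.]])/1e3
def T(P,x): 
    c,sn=np.cos(x[3]),np.sin(x[3]); R=np.array([[c,-sn,0],[sn,c,0],[0,0,1]]); return P@R.T+x[:3]
def fit(P,ut,us,x0):
    f=lambda x:(np.r_[proj(t,T(P,x))-ut,proj(s,T(P,x))-us]).ravel()
    r=least_squares(f,x0); return r.x,r.fun.reshape(-1,2)
ut=un([[123,55],[248,42],[262,212],[134,226],[142,127]],3.5,(200,150)); us=un([[485,265],[582,327],[452,426],[354,360],[381,100]],4,(205,130))
D_={}
for n,P,a,b,x0 in [
 ("or_stand",np.r_[foot,tip],ut,us,[.6,.2,0,0]),
 ("bl_stand",np.r_[foot,tip],un([[50,50],[165,37],[191,193],[75,209],[210,108]],3.3,(370,150)),un([[470,172],[575,240],[462,356],[350,284],[437,55]],3.6,(300,225)),[.6,-.2,0,0]),
 ("or_pad",pad,un([[210,362],[97,468],[136,505],[95,558],[50,513]],3.5,(200,150)),un([[287,474],[119,450],[117,505],[44,508],[47,455]],4,(205,130)),[.4,.2,0,-.7]),
 ("bl_pad",pad,un([[118,353],[88,498],[150,500],[147,563],[85,563]],3.3,(370,150)),un([[256,400],[98,464],[146,513],[88,550],[40,507]],3.6,(300,225)),[.4,-.2,0,0])]:
    x,r=fit(P,a,b,x0); print(n,np.round(x[:3]*1e3,1),"yaw",round(np.degrees(x[3]),2)); print(np.round(r.T,1))
    if "stand" in n: print(" tip tri",tri(t,a[4],s,b[4]), "model",T(tip,x))
    else: print(" eye tri",tri(t,a[0],s,b[0]),"model",T(pad[:1],x))
E
python3 fit0.py
```

```text
or_stand [730.4 200.3  -6.1] yaw 6.08
[[-0.   0.5  0.9  0.3 -0.9 -0.7  0.5 -0.1 -1.1  0. ]
 [-0.  -0.3  0.2  0.2 -1.1  0.3  0.1  0.  -0.1  0.3]]
 tip tri (array([0.64761488, 0.18870074, 0.27006715]), np.float64(0.0007844352700067442)) model [[0.65089832 0.19182402 0.26585608]]
bl_stand [ 733.9 -209.3   -7.5] yaw 6.2
[[-0.5  0.4  0.8 -0.7  0.1 -1.5  0.8  0.2 -0.8  0.3]
 [-1.2 -0.9  0.6 -0.3  0.5  0.   0.5  0.4 -0.9  0.6]]
 tip tri (array([ 0.65455941, -0.21706674,  0.26597936]), np.float64(0.000605632320189685)) model [[ 0.6544161  -0.21790774  0.26448319]]
or_pad [482.3 232.4  -3.4] yaw -37.61
[[ 0.7 -2.   1.7  0.7 -1.3 -0.1  0.6  0.4 -0.6 -0.2]
 [ 0.4 -1.8 -0.5  0.5  1.3  0.2  0.5 -0.2 -0.1  0. ]]
 eye tri (array([0.55115934, 0.18245827, 0.00485628]), np.float64(0.00033260305508120067)) model [[0.54964212 0.18049144 0.00661112]]
bl_pad [ 453.9 -195.4   -7.4] yaw -2.22
[[-0.2 -0.7 -0.1  0.8  0.1 -0.3  0.6  1.  -0.4 -0.8]
 [ 0.5 -0.6 -0.6  0.7  0.1  0.4 -0.6 -0.3  1.5 -0.9]]
 eye tri (array([ 0.53976859, -0.19904102,  0.00390392]), np.float64(0.0004348565024045979)) model [[ 0.53887426 -0.19874645  0.00260824]]
```

```bash
cat >> fit0.py <<'E'
print("--- z=0")
E
sed -i 's/r=least_squares(f,x0); return r.x/r=least_squares(lambda q:f([q[0],q[1],0,q[2]]),[x0[0],x0[1],x0[3]]); r.x=np.array([r.x[0],r.x[1],0,r.x[2]]); return r.x/' fit0.py
cat >> fit0.py <<'E'
def draw(c,name,u,v,w,h,sc,lst):
    im=cv2.resize(c["image"][v:v+h,u:u+w],None,fx=sc,fy=sc,interpolation=cv2.INTER_CUBIC)[:,:,::-1].copy()
    for P,cl in lst:
        q=((proj(c,P)-[u,v]+.5)*sc-.5); cv2.polylines(im,[np.round(q*8).astype(np.int32)],False,(0,255,255),1,cv2.LINE_AA,3)
    cv2.imwrite("pics/"+name,im)
th=np.linspace(0,np.pi/4,8)
rod=np.r_[[[-80,0,272],[-80,0,242]],np.c_[-40-40*np.cos(th),0*th,242-40*np.sin(th)],[[-5,0,150]]]/1e3
a=np.linspace(0,2*np.pi,30)
def padl(x,z=0):
    o=lambda r:np.c_[85+r*np.cos(a),r*np.sin(a),0*a+10]/1e3
    bx=lambda x0,x1,w,zz:np.array([[x0,w,zz],[x1,w,zz],[x1,-w,zz],[x0,-w,zz],[x0,w,zz]])/1e3
    return [(T(p,x),0) for p in (o(22),o(11),bx(-30,30,13,14),bx(-80,-28,25,14))]
def stl(x):
    return [(T(p,x),0) for p in (np.r_[foot,foot[:1]],rod,np.array([[0,0,.012],[0,0,.175]]))]
if __name__=="__main__":
    import sys
    P={"os":[.7304,.2003,0,np.radians(6.1)]}
E
python3 fit0.py
```

```text
or_stand [727.8 198.    0. ] yaw 6.11
[[ 0.3  1.1  1.5  0.7 -0.4 -0.8  0.4 -0.2 -1.4 -0.2]
 [ 0.1 -0.3  0.5  0.6 -0.8 -0.5 -0.7 -0.7 -0.8 -0.8]]
 tip tri (array([0.64761488, 0.18870074, 0.27006715]), np.float64(0.0007844352700067442)) model [[0.6482715  0.18947922 0.272     ]]
bl_stand [ 730.6 -210.1    0. ] yaw 6.17
[[ 0.2  1.4  1.8  0.1  1.4 -1.8  0.7 -0.1 -1.3 -0.1]
 [-1.1 -0.7  1.1  0.2  0.9 -1.1 -0.5 -0.6 -1.9 -0.9]]
 tip tri (array([ 0.65455941, -0.21706674,  0.26597936]), np.float64(0.000605632320189685)) model [[ 0.65102617 -0.21866146  0.272     ]]
or_pad [481.5 231.    0. ] yaw -37.62
[[ 1.  -1.8  2.   0.9 -1.1 -0.1  0.6  0.4 -0.7 -0.3]
 [ 0.4 -1.6 -0.3  0.7  1.5 -0.3  0.  -0.7 -0.6 -0.4]]
 eye tri (array([0.55115934, 0.18245827, 0.00485628]), np.float64(0.00033260305508120067)) model [[0.54886023 0.17908598 0.01      ]]
bl_pad [ 452.2 -196.5    0. ] yaw -2.18
[[ 0.7  0.2  0.9  1.8  1.  -0.3  0.4  0.9 -0.7 -1.1]
 [ 0.7 -0.1 -0.2  1.3  0.8 -0.8 -1.8 -1.4  0.4 -2. ]]
 eye tri (array([ 0.53976859, -0.19904102,  0.00390392]), np.float64(0.0004348565024045979)) model [[ 0.53714076 -0.19972941  0.01      ]]
--- z=0
```

Candidates (top view): orange paddle with its handle at (240,277), chosen because it has an orange handle. Green look-alike at (277,335), left alone. Blue paddle with its handle at (405,290), chosen. The crops show the orange and blue handles with steel eyes at the far ends, and the stand tips at top-view px (241,186) orange and (434,182) blue. I'll start with orange.

{"op": "step_arm", "data": {"targets": [{"x": -2, "y": 0.5, "z": -3.1}, {"x": -2, "y": 0.5, "z": -3.1}, {"x": -2, "y": 0.5, "z": -3.1}, {"x": -2, "y": 0.5, "z": -3.1}, {"x": -2, "y": 0.5, "z": -3.1}, {"x": -2, "y": 0.5, "z": -3.1}]}}

```text
schema error: expected keys rx, ry, rz, x, y, z, claw
```

```bash
cat >> h.py <<'E'
import json
def log():
    s=sense(); open("log.jsonl","a").write(json.dumps({k:np.asarray(v).tolist() for k,v in s.items()})+"\n"); return s
E
python3 -c "
from h import *
s=log();print(s['time'],s['joint_pos'].round(2),s['tool_pos'].round(4));print(s['orientation'].round(3),s['wrist_force'])"
```

```text
0.4 [-63.86  29.09 -13.61  85.96   7.2   65.83  -8.87] [0.2148 0.5869 0.2312]
[[ 0.344 -0.    -0.939]
 [ 0.939 -0.     0.344]
 [-0.    -1.    -0.   ]] [0.47075922 0.5237389  0.48501103]
```

{"op": "step_arm", "data": {"targets": [{"rx": 0, "ry": 0, "rz": 0, "x": -2, "y": 0.5, "z": -3.1, "claw": 8.5}, {"rx": 0, "ry": 0, "rz": 0, "x": -2, "y": 0.5, "z": -3.1, "claw": 8.5}, {"rx": 0, "ry": 0, "rz": 0, "x": -2, "y": 0.5, "z": -3.1, "claw": 8.5}, {"rx": 0, "ry": 0, "rz": 0, "x": -2, "y": 0.5, "z": -3.1, "claw": 8.5}, {"rx": 0, "ry": 0, "rz": 0, "x": -2, "y": 0.5, "z": -3.1, "claw": 8.5}, {"rx": 0, "ry": 0, "rz": 0, "x": -2, "y": 0.5, "z": -3.1, "claw": 8.5}]}}

```text
time: 0.9
tool_pos: [0.349, 0.4088, 0.2013]
orientation: [[0.343, 0.0, -0.939], [0.939, 0.0, 0.343], [0.0, -1.0, -0.0]]
wrist_force: [1.3, -0.1, 0.7]
finger_gap: 0.0851
```

```bash
cat > l.py <<'E'
from h import *
s=log();print(s['time'],s['joint_pos'].round(2),s['tool_pos'].round(4));print(s['orientation'].round(3).tolist(),s['wrist_force'].round(1),s['finger_gap'].round(4))
E
python3 l.py
```

```text
0.9 [-43.52  22.89 -12.37 101.85   5.79  55.84  11.71] [0.349  0.4088 0.2013]Traceback (most recent call last):
  File "l.py", line 2, in <module>
    s=log();print(s['time'],s['joint_pos'].round(2),s['tool_pos'].round(4));print(s['orientation'].round(3).tolist(),s['wrist_force'].round(1),s['finger_gap'].round(4))
                                                                                                                                               ^^^^^^^^^^^^^^^^^^^^^
AttributeError: 'float' object has no attribute 'round'
```

{"op": "step_arm", "data": {"targets": [{"rx": 0, "ry": 0, "rz": 0, "x": -2.03, "y": 0.7, "z": -3.08, "claw": 8.5}, {"rx": 0, "ry": 0, "rz": 0, "x": -2.03, "y": 0.7, "z": -3.08, "claw": 8.5}, {"rx": 0, "ry": 0, "rz": 0, "x": -2.03, "y": 0.7, "z": -3.08, "claw": 8.5}, {"rx": 0, "ry": 0, "rz": 0, "x": -2.03, "y": 0.7, "z": -3.08, "claw": 8.5}, {"rx": 0, "ry": 0, "rz": 0, "x": -2.03, "y": 0.7, "z": -3.08, "claw": 8.5}, {"rx": 0, "ry": 0, "rz": 0, "x": -2.03, "y": 0.7, "z": -3.08, "claw": 8.5}, {"rx": 0, "ry": 5.8, "rz": 0, "x": 0, "y": 0, "z": 0, "claw": 8.5}, {"rx": 0, "ry": 5.8, "rz": 0, "x": 0, "y": 0, "z": 0, "claw": 8.5}, {"rx": 0, "ry": 5.9, "rz": 0, "x": 0, "y": 0, "z": 0, "claw": 8.5}, {"rx": 0, "ry": 0, "rz": 0, "x": 0, "y": 0, "z": 0, "claw": 8.5}]}}

```text
time: 1.73
tool_pos: [0.4801, 0.2322, 0.1593]
orientation: [[0.614, 0.0, -0.789], [0.789, 0.0, 0.614], [0.0, -1.0, -0.0]]
wrist_force: [-0.6, 0.2, 0.4]
finger_gap: 0.085
```

```bash
sed -i "s/s\['finger_gap'\].round(4)/round(s['finger_gap'],4)/" l.py
python3 l.py; python3 - <<'E'
from h import *
s=cam("side");t=cam("top")
crop(t,170,200,160,150,4,"t2.png")
crop(s,190,170,150,120,4,"s2.png")
E
```

```text
1.7333 [-24.88  24.94  -5.15 105.82   2.86  49.36  20.68] [0.4801 0.2322 0.1593]
[[0.614, 0.0, -0.789], [0.789, 0.0, 0.614], [0.0, -1.0, -0.0]] [-0.6  0.2  0.4] 0.085
```

View pics/t2.png

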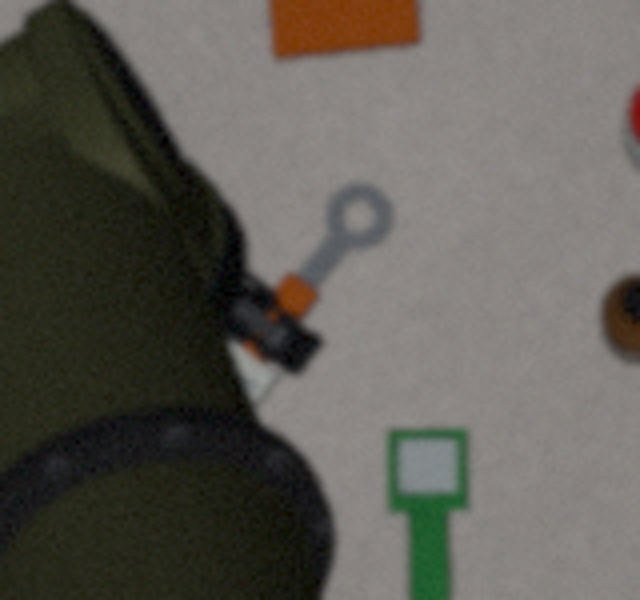

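View pics/s2.png

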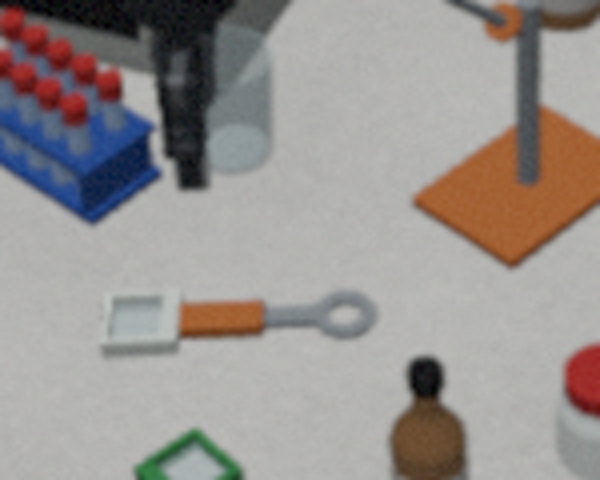

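```bash
cat > kin.py <<'E'
import numpy as np,json,itertools
from scipy.spatial.transform import Rotation as R
from scipy.optimize import least_squares
A=R.from_euler
ex=np.array([1,0,0.]);ez=np.array([0,0,1.])
def fk(q,p,sg):
    q=np.radians(q); d1,L1,L2,Lt,a1,a3,a4,a6,o7=p
    s1,s3,s5,s7=sg
    r=R.from_euler('z',s1*q[0]); x=d1*ez
    r=r*A('y',q[1]); x=x+r.apply(0*ex)
    r=r*A('z',s3*q[2]); x=x+r.apply([a3,0,L1])
    r=r*A('y',q[3]); x=x+r.apply([a4,0,0])
    r=r*A('z',s5*q[4]); x=x+r.apply([0,0,L2])
    r=r*A('y',q[5]); x=x+r.apply([a6,0,0])
    r=r*A('z',s7*q[6]+o7); x=x+r.apply([0,0,Lt])
    # tool: y = flange z
    M=r.as_matrix(); Rt=np.c_[M[:,0],M[:,2],-M[:,1]]
    return x,Rt
def load():
    d=[json.loads(l) for l in open('log.jsonl')]; return d
if __name__=="__main__":
    d=load(); best=None
    for sg in itertools.product((-1,1),repeat=4):
        for o in (0,np.pi/2,np.pi,-np.pi/2):
            def f(p):
                out=[]
                for s in d:
                    x,M=fk(s['joint_pos'],p,sg); out+=[(x-s['tool_pos'])*5,(M-np.array(s['orientation'])).ravel()]
                return np.r_[np.concatenate(out),p[4:8]*.05]
            r=least_squares(f,[.3,.35,.35,.2,0,0,0,0,o])
            if best is None or r.cost<best[0]: best=(r.cost,sg,r.x,r.fun)
    print(best[0],best[1],best[2].round(4)); print(best[3].reshape(-1)[:-4].reshape(len(d),12).round(4)[:, :3]/5)
    json.dump([best[1],best[2].tolist()],open('kin.json','w'))
E
python3 kin.py
```

```text
0.002626265047033471 (-1, -1, -1, -1) [ 2.55010e+01  7.85400e-01  3.91000e-01  2.58259e+01 -0.00000e+00
 -2.46000e-02 -1.91000e-02  8.76000e-02 -3.14160e+00]
[[ 0.00338 -0.00086 -0.00104]
 [ 0.0013  -0.0007   0.00296]
 [-0.00692  0.01156 -0.00194]]
```

{"op": "step_arm", "data": {"targets": [{"rx": -7, "ry": 0, "rz": 0, "x": 0, "y": 0, "z": 0, "claw": 8.5}, {"rx": -7, "ry": 0, "rz": 0, "x": 0, "y": 0, "z": 0, "claw": 8.5}, {"rx": -7, "ry": 0, "rz": 0, "x": 0, "y": 0, "z": 0, "claw": 8.5}, {"rx": -7, "ry": 0, "rz": 0, "x": 0, "y": 0, "z": 0, "claw": 8.5}, {"rx": -7, "ry": 0, "rz": 0, "x": 0, "y": 0, "z": 0, "claw": 8.5}, {"rx": 0, "ry": 0, "rz": 0, "x": 0, "y": 0, "z": 0, "claw": 8.5}]}}

```text
time: 2.33
tool_pos: [0.4749, 0.2405, 0.1568]
orientation: [[0.596, 0.453, -0.663], [0.803, -0.34, 0.49], [-0.003, -0.824, -0.566]]
wrist_force: [-0.8, 1.1, -1.7]
finger_gap: 0.085
```

```bash
python3 l.py; python3 kin.py
```

```text
2.3333 [-64.2   27.19  17.24 118.29  42.73  41.27 -29.59] [0.4749 0.2405 0.1568]
[[0.596, 0.453, -0.663], [0.803, -0.34, 0.49], [-0.003, -0.824, -0.566]] [-0.8  1.1 -1.7] 0.085
0.007068408935821681 (-1, -1, -1, -1) [ 0.1164  0.7444  0.3923  0.438  -0.     -0.0942 -0.0239  0.0104  3.1416]
[[ 0.00176  0.00598  0.00314]
 [-0.01176 -0.00514 -0.00176]
 [-0.00996  0.01324 -0.00374]
 [ 0.0038   0.00628  0.00236]]
```

```bash
cat >> kin.py <<'E'
    for s in d:
        x,M=fk(s['joint_pos'],best[2],best[1]); print(np.degrees((R.from_matrix(M).inv()*R.from_matrix(s['orientation'])).as_rotvec()).round(2))
E
python3 kin.py
```

```text
0.007068408935821681 (-1, -1, -1, -1) [ 0.1164  0.7444  0.3923  0.438  -0.     -0.0942 -0.0239  0.0104  3.1416]
[[ 0.00176  0.00598  0.00314]
 [-0.01176 -0.00514 -0.00176]
 [-0.00996  0.01324 -0.00374]
 [ 0.0038   0.00628  0.00236]]
[-0. -0.  0.]
[ 0. -0. -0.]
[-0. -0.  0.]
[-0. -0.  0.]
```

```bash
cat > kin2.py <<'E'
from kin import *
def rots(q):
    q=np.radians(q); r=[];c=R.identity();r.append(c)
    for ax,v in zip('zyzyzyz',[-q[0],q[1],-q[2],q[3],-q[4],q[5],-q[6]]):
        c=c*A(ax,v); r.append(c)
    return [k.as_matrix() for k in r]
def solve(prior,w):
    # offsets: [L0z | 2: x,y,z (after j2: along) | j3.. ] use frames 0(z),2(x,y,z),3(x,y),4(x,y,z)->,5.. 
    d=load();M=[];b=[]
    for s in d:
        r=rots(s['joint_pos']); M.append(cols(r)); b.append(s['tool_pos'])
    M=np.vstack(M);b=np.hstack(b)
    W=np.diag(w); x=np.linalg.lstsq(np.vstack([M,W]),np.r_[b,W@prior],rcond=None)[0]
    return x,(M@x-b).reshape(-1,3)
names=['d1','y1','L1','x3','y3','x4','y4','L2','y5','x6','y6','Lt']
def cols(r):
    return np.c_[r[0][:,2],r[1][:,1],r[3][:,2],r[3][:,0],r[3][:,1],r[4][:,0],r[4][:,1],r[5][:,2],r[5][:,1],r[6][:,0],r[6][:,1],r[7][:,2]]
prior=np.array([.34,0,.4,0,0,0,0,.4,0,0,0,.3]); w=np.array([.002,.02,.002,.02,.02,.02,.02,.002,.02,.02,.02,.002])
if __name__=="__main__":
    x,r=solve(prior,w); print(dict(zip(names,x.round(4).tolist()))); print(r.round(5))
E
python3 kin2.py
```

```text
{'d1': 0.2447, 'y1': -0.0056, 'L1': 0.5776, 'x3': -0.0001, 'y3': -0.0092, 'x4': 0.0001, 'y4': -0.0092, 'L2': 0.382, 'y5': -0.0002, 'x6': -0.0003, 'y6': -0.0002, 'Lt': 0.3596}
[[-1.e-05  0.e+00  1.e-05]
 [-0.e+00  0.e+00 -1.e-05]
 [ 0.e+00 -1.e-05  0.e+00]
 [ 0.e+00  0.e+00  0.e+00]]
```

```bash
cat > ik.py <<'E'
from kin2 import *
w[[3,5,9,10,8]]=2
X,_=solve(prior,w)
lo=np.array([-176.47,-13.61,-81.72,.22,-87.28,10,-165.47]);hi=np.array([176.47,117.27,77.17,143.17,267.28,112.55,165.47])
def FK(q):
    r=rots(q); p=cols(r)@X; M=r[7]@A('z',np.pi).as_matrix(); return p,np.c_[M[:,0],M[:,2],-M[:,1]],r
def IK(p,Rt,q0):
    def f(q):
        x,M,_=FK(q); return np.r_[(x-p)*10,(M-Rt).ravel(),(q-q0)/180*.002]
    r=least_squares(f,np.clip(q0,lo+.01,hi-.01),bounds=(lo,hi)); x,M,_=FK(r.x); return r.x,np.linalg.norm(x-p),np.linalg.norm(M-Rt)
def stand(name): 
    return {'o':(np.array([.7278,.198,0]),np.radians(6.1)),'b':(np.array([.7306,-.2101,0]),np.radians(6.17))}[name]
def rodp(u):
    # u: arclength from tip (m) -> (x,z), angle tangent
    if u<.03: return np.array([-.08,.272-u]),0.
    u-=.03
    if u<.04*np.pi/4: t=u/.04; return np.array([-.04-.04*np.cos(t),.242-.04*np.sin(t)]),t
    u-=.04*np.pi/4; e=np.array([-.04-.04*np.cos(np.pi/4),.242-.04*np.sin(np.pi/4)]); return e+u*np.array([1,-1])/2**.5,np.pi/4
def tool(name,eye_xz,tilt,flip=1,g=0.,depth=.012,gx=0.):
    """tilt=paddle tilt rad; g= tool lean relative paddle normal (+ = body toward eye)"""
    o,y=stand(name); Z=A('z',y).as_matrix()
    px=np.array([np.cos(tilt),0,np.sin(tilt)]);pz=np.array([-np.sin(tilt),0,np.cos(tilt)])
    ty=-(np.cos(g)*pz+np.sin(g)*px)
    tx=np.array([0,1.,0])*flip; tz=np.cross(tx,ty)
    e=np.array([eye_xz[0],0,eye_xz[1]]); h=e-(.085-gx)*px  # at mid thickness
    tcp=h+ty*depth
    return o+Z@tcp, Z@np.c_[tx,ty,tz]
if __name__=="__main__":
    print(dict(zip(names,X.round(4).tolist())),_.max())
    rng=np.random.default_rng(0)
    for n in 'ob':
      for flip in (1,-1):
        for td in (45,60,70,80,90):
            p,Rt=tool(n,[-.035,.18],np.radians(td),flip)
            best=[]
            for k in range(12):
                q,e,r=IK(p,Rt,rng.uniform(lo,hi))
                best.append((e+r,q,e,r))
            best.sort(key=lambda b:b[0]); b=best[0]; print(n,flip,td,p.round(3),round(b[2],4),round(b[3],4),b[1].round(0), sum(x[0]<1e-2 for x in best))
E
python3 ik.py
```

```text
{'d1': 0.2438, 'y1': -0.0057, 'L1': 0.5784, 'x3': 0.0, 'y3': -0.0094, 'x4': -0.0, 'y4': -0.0094, 'L2': 0.3818, 'y5': -0.0, 'x6': 0.0, 'y6': -0.0, 'Lt': 0.3595} 5.0048680190845074e-05
o 1 45 [0.642 0.189 0.111] 0.0 0.0 [ 18.  55. -78. 130. 116.  73. -26.] 3
o 1 60 [0.661 0.191 0.1  ] 0.0 0.0 [  1.  51. -46. 138. 143.  77. -59.] 8
o 1 70 [0.675 0.192 0.096] 0.0 0.0 [-19.  54. -15. 140. 156.  87. -84.] 9
o 1 80 [0.69  0.194 0.094] 0.0 0.0 [-21.  63. -11. 139. 158. 103. -89.] 4
o 1 90 [0.705 0.196 0.095] 0.0 0.0 [ -33.   71.    6.  135.  154.  111. -107.] 8
o -1 45 [0.642 0.189 0.111] 0.0 0.0 [-31.  33.   7. 131. 158.  28.  94.] 6
o -1 60 [0.661 0.191 0.1  ] 0.0 0.0 [-44.  47.  26. 139. 172.  59.  68.] 5
o -1 70 [0.675 0.192 0.096] 0.0 0.0 [-58.  69.  52. 141. 177.  76.  38.] 2
o -1 80 [0.69  0.194 0.094] 0.0 0.0 [-18.  63. -16. 139. 158. 105.  96.] 5
o -1 90 [0.705 0.196 0.095] 0.0 0.0 [-50.  78.  32. 135. 149.  99.  48.] 7
b 1 45 [ 0.644 -0.219  0.111] 0.0 0.0 [ 55.  39. -39. 124. 187.  15. -60.] 6
b 1 60 [ 0.664 -0.217  0.1  ] 0.0 0.0 [ 54.  48. -34. 131. 203.  42. -67.] 5
b 1 70 [ 0.678 -0.216  0.096] 0.0 0.0 [ 76.  82. -80. 132. 165.  48.   1.] 7
b 1 80 [ 0.693 -0.214  0.094] 0.0 0.0 [ 40.  60. -10. 132. 218.  83. -76.] 10
b 1 90 [ 0.708 -0.213  0.095] 0.0 0.0 [ 22.  70.  16. 128. 215. 113. -92.] 7
b -1 45 [ 0.644 -0.219  0.111] 0.0 0.0 [ 48.  36. -28. 124. 210.  18.  95.] 8
b -1 60 [ 0.664 -0.217  0.1  ] 0.0 0.0 [ 23.  45.  14. 131. 224.  63.  78.] 6
b -1 70 [ 0.678 -0.216  0.096] 0.0 0.0 [ 22.  54.  17. 133. 221.  83.  83.] 6
b -1 80 [ 0.693 -0.214  0.094] 0.0 0.0 [ 43.  61. -14. 131. 218.  81. 107.] 6
b -1 90 [ 0.708 -0.213  0.095] 0.0 0.0 [ 22.  70.  16. 128. 215. 113.  88.] 2
```

{"op": "step_arm", "data": {"targets": [{"rx": -4, "ry": 0, "rz": 0, "x": 0, "y": -2, "z": -1.4, "claw": 8.5}, {"rx": -4, "ry": 0, "rz": 0, "x": 0, "y": -2, "z": -1.6, "claw": 8.5}, {"rx": -4, "ry": 0, "rz": 0, "x": 0, "y": -2, "z": -2, "claw": 8.5}, {"rx": -4, "ry": 0, "rz": 0, "x": 0, "y": 0, "z": 0, "claw": 8.5}, {"rx": -4, "ry": 0, "rz": 0, "x": 0, "y": 0, "z": 0, "claw": 8.5}, {"rx": -4, "ry": 0, "rz": 0, "x": 0, "y": 0, "z": 0, "claw": 8.5}, {"rx": 0, "ry": 0, "rz": 0, "x": 0, "y": 0, "z": 0, "claw": 8.5}]}}

```text
time: 2.92
tool_pos: [0.4799, 0.2331, 0.235]
orientation: [[0.606, 0.675, -0.422], [0.796, -0.519, 0.313], [-0.008, -0.525, -0.851]]
wrist_force: [0.4, 0.4, -1.4]
finger_gap: 0.085
```

```bash
python3 l.py; python3 kin2.py
```

```text
2.9167 [-80.23  31.44  24.93 119.52  58.07  56.8  -49.33] [0.4799 0.2331 0.235 ]
[[0.606, 0.675, -0.422], [0.796, -0.519, 0.313], [-0.008, -0.525, -0.851]] [ 0.4  0.4 -1.4] 0.085
{'d1': 0.2445, 'y1': -0.0055, 'L1': 0.5776, 'x3': 0.0, 'y3': -0.0093, 'x4': 0.0, 'y4': -0.0093, 'L2': 0.3821, 'y5': -0.0002, 'x6': -0.0, 'y6': -0.0002, 'Lt': 0.3594}
[[-1.e-05  0.e+00  0.e+00]
 [-0.e+00  0.e+00 -0.e+00]
 [-0.e+00 -1.e-05 -0.e+00]
 [ 0.e+00  0.e+00  1.e-05]
 [ 0.e+00 -0.e+00 -0.e+00]]
```

{"op": "step_arm", "data": {"targets": [{"rx": 6, "ry": 0, "rz": 0, "x": 0, "y": 0, "z": 0, "claw": 8.5}, {"rx": 6, "ry": 0, "rz": 0, "x": 0, "y": 0, "z": 0, "claw": 8.5}, {"rx": 6, "ry": 0, "rz": 0, "x": 0, "y": 0, "z": 0, "claw": 8.5}, {"rx": 6, "ry": 0, "rz": 0, "x": 0, "y": 0, "z": 0, "claw": 8.5}, {"rx": 6, "ry": 0, "rz": 0, "x": 0, "y": 0, "z": 0, "claw": 8.5}, {"rx": 6, "ry": 0, "rz": 0, "x": 0, "y": 0, "z": 0, "claw": 8.5}, {"rx": 6, "ry": 0, "rz": 0, "x": 0, "y": 0, "z": 0, "claw": 8.5}, {"rx": 6, "ry": 0, "rz": 0, "x": 0, "y": 0, "z": 0, "claw": 8.5}, {"rx": 6, "ry": 0, "rz": 0, "x": 0, "y": 0, "z": 0, "claw": 8.5}, {"rx": 4.5, "ry": 0, "rz": 0, "x": 0, "y": 0, "z": 0, "claw": 8.5}, {"rx": 0, "ry": 0, "rz": 0, "x": 0, "y": 0, "z": 0, "claw": 8.5}]}}

```text
time: 3.83
tool_pos: [0.485, 0.2273, 0.2388]
orientation: [[0.615, -0.002, -0.789], [0.789, 0.006, 0.615], [0.003, -1.0, 0.006]]
wrist_force: [0.7, -1.1, 0.9]
finger_gap: 0.0849
```

```bash
cat > mv.py <<'E'
# usage: delta from current pose to target pose in tool axes
from h import *
from scipy.spatial.transform import Rotation as R
def delta(p,Rt,verbose=True):
    s=sense(); Rc=s['orientation']; d=Rc.T@(np.array(p)-s['tool_pos'])*100
    r=np.degrees(R.from_matrix(Rc.T@Rt).as_rotvec())
    print("shift cm",d.round(2),"norm",round(float(np.linalg.norm(d)),2),"turn deg",r.round(2)); return d,r
def flat(yaw):  # tool down, tool x along paddle y
    c,s=np.cos(yaw),np.sin(yaw); x=np.array([-s,c,0]);y=np.array([0,0,-1.]); return np.c_[x,y,np.cross(x,y)]
E
python3 l.py; python3 -c "
from mv import *
delta([.4815,.231,.05],flat(np.radians(-37.6)))"
```

```text
3.8333 [-31.88  20.59   6.26  98.96  -2.96  60.56  27.51] [0.485  0.2273 0.2388]
[[0.615, -0.002, -0.789], [0.789, 0.006, 0.615], [0.003, -1.0, 0.006]] [ 0.7 -1.1  0.9] 0.0849
shift cm [1.000e-02 1.889e+01 4.000e-01] norm 18.89 turn deg [-0.33 -0.34  0.19]
```

{"op": "step_arm", "data": {"targets": [{"rx": -0.3, "ry": -0.3, "rz": 0.2, "x": 0, "y": 3.5, "z": 0.3, "claw": 8.5}, {"rx": 0, "ry": 0, "rz": 0, "x": 0, "y": 3.5, "z": 0, "claw": 8.5}, {"rx": 0, "ry": 0, "rz": 0, "x": 0, "y": 3.5, "z": 0, "claw": 8.5}, {"rx": 0, "ry": 0, "rz": 0, "x": 0, "y": 3.5, "z": 0, "claw": 8.5}, {"rx": 0, "ry": 0, "rz": 0, "x": 0, "y": 3.5, "z": 0, "claw": 6}, {"rx": 0, "ry": 0, "rz": 0, "x": 0, "y": 3.0, "z": 0, "claw": 5}, {"rx": 0, "ry": 0, "rz": 0, "x": 0, "y": 1.5, "z": 0, "claw": 5}, {"rx": 0, "ry": 0, "rz": 0, "x": 0, "y": 1.3, "z": 0, "claw": 5}, {"rx": 0, "ry": 0, "rz": 0, "x": 0, "y": 0, "z": 0, "claw": 5}]}}

```text
time: 4.58
tool_pos: [0.477, 0.2323, 0.0025]
orientation: [[0.604, -0.004, -0.797], [0.797, -0.006, 0.604], [-0.007, -1.0, -0.001]]
wrist_force: [0.3, 0.6, -0.2]
finger_gap: 0.0501
```

```bash
python3 l.py; python3 - <<'E'
from h import *
s=cam("side");t=cam("top")
crop(t,190,210,110,110,5,"t3.png")
crop(s,190,200,110,80,6,"s3.png")
E
```

```text
4.5833 [-31.15  38.     3.72 114.51  -4.49  27.95  28.62] [0.477  0.2323 0.0025]
[[0.604, -0.004, -0.797], [0.797, -0.006, 0.604], [-0.007, -1.0, -0.001]] [ 0.3  0.6 -0.2] 0.0501
```

View pics/t3.png

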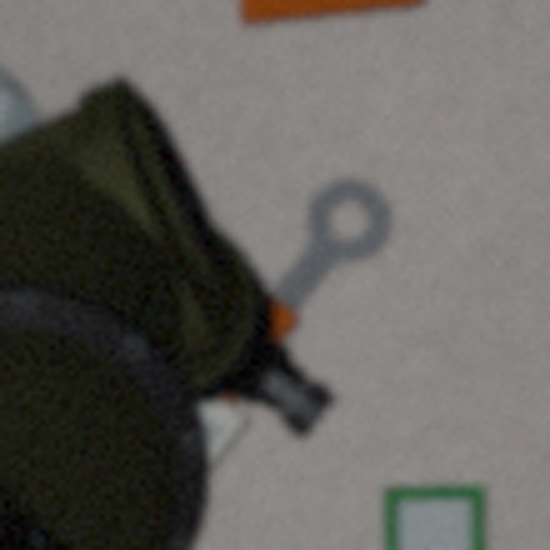

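View pics/s3.png

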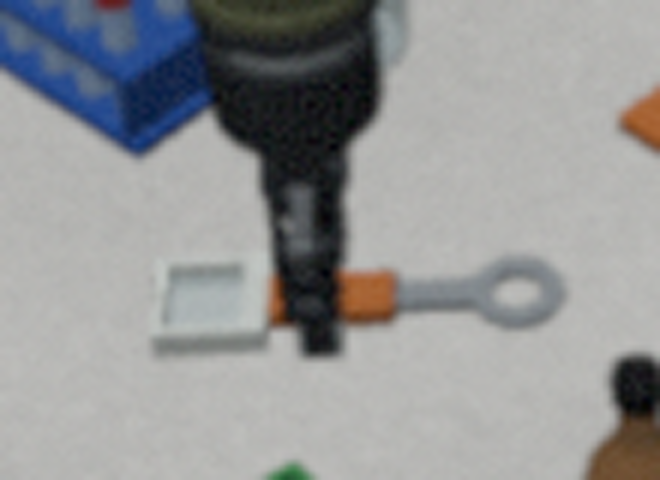

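{"op": "step_arm", "data": {"targets": [{"rx": 0, "ry": 0, "rz": 0, "x": 0, "y": -0.15, "z": -0.5, "claw": 5}, {"rx": 0, "ry": 0, "rz": 0, "x": 0, "y": 0, "z": 0, "claw": 3}, {"rx": 0, "ry": 0, "rz": 0, "x": 0, "y": 0, "z": 0, "claw": 1.5}, {"rx": 0, "ry": 0, "rz": 0, "x": 0, "y": 0, "z": 0, "claw": 1.5}, {"rx": 0, "ry": 0, "rz": 0, "x": 0, "y": 0, "z": 0, "claw": 1.5}, {"rx": 0, "ry": 0, "rz": 0, "x": 0, "y": 0, "z": 0, "claw": 1.5}, {"rx": 0, "ry": 0, "rz": 0, "x": 0, "y": 0, "z": 0, "claw": 1.5}]}}

```text
time: 5.27
tool_pos: [0.4837, 0.2292, 0.0074]
orientation: [[0.607, 0.001, -0.795], [0.795, -0.004, 0.607], [-0.002, -1.0, -0.003]]
wrist_force: [0.0, -0.9, 9.7]
finger_gap: 0.0238
```

```bash
python3 l.py; python3 - <<'E'
from h import *
s=cam("side");t=cam("top")
crop(t,190,210,110,110,5,"t4.png")
crop(s,190,200,110,80,6,"s4.png")
E
```

```text
5.2667 [-30.6   37.68   3.8  113.92  -4.41  28.56  28.92] [0.4837 0.2292 0.0074]
[[0.607, 0.001, -0.795], [0.795, -0.004, 0.607], [-0.002, -1.0, -0.003]] [ 0.  -0.9  9.7] 0.0238
```

View pics/s4.png

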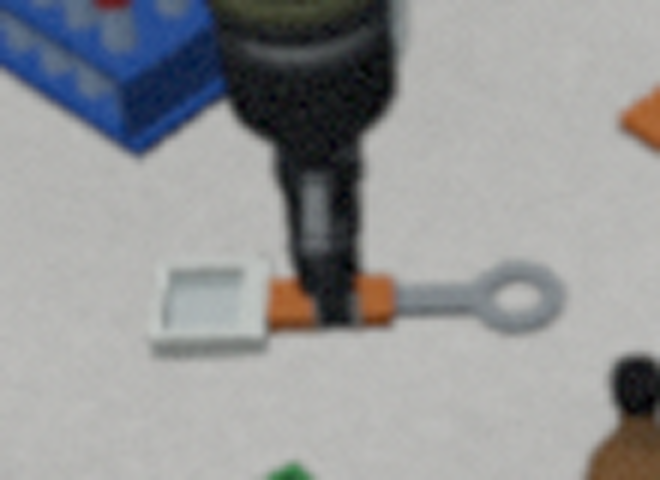

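View pics/t4.png

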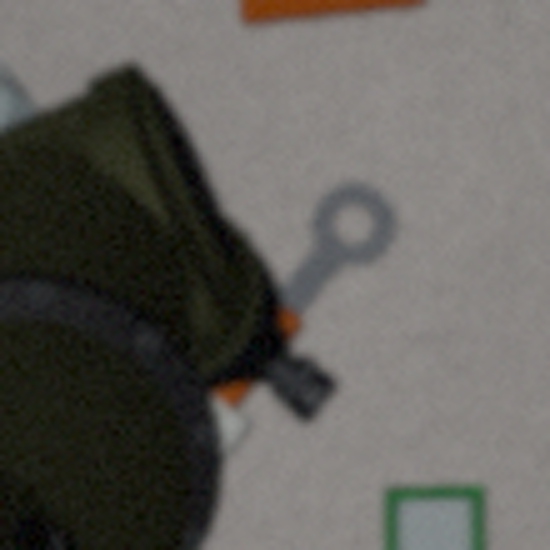

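{"op": "step_arm", "data": {"targets": [{"rx": 0, "ry": 0, "rz": 0, "x": 0, "y": -1.0, "z": 0, "claw": 1.5}, {"rx": 0, "ry": 0, "rz": 0, "x": 0, "y": -2.5, "z": 0, "claw": 1.5}, {"rx": 0, "ry": 0, "rz": 0, "x": 0, "y": -3.5, "z": 0, "claw": 1.5}, {"rx": 0, "ry": 0, "rz": 0, "x": 0, "y": -3.8, "z": 0, "claw": 1.5}, {"rx": 0, "ry": 0, "rz": 0, "x": 0, "y": -3.8, "z": 0, "claw": 1.5}, {"rx": 0, "ry": 0, "rz": 0, "x": 0, "y": -3.8, "z": 0, "claw": 1.5}, {"rx": 0, "ry": 0, "rz": 0, "x": 0, "y": -3.8, "z": 0, "claw": 1.5}, {"rx": 0, "ry": 0, "rz": 0, "x": 0, "y": -3.8, "z": 0, "claw": 1.5}, {"rx": 0, "ry": 0, "rz": 0, "x": 0, "y": -3.4, "z": 0, "claw": 1.5}, {"rx": 0, "ry": 0, "rz": 0, "x": 0, "y": -1.0, "z": 0, "claw": 1.5}]}}

```text
time: 6.2
tool_pos: [0.4841, 0.2309, 0.3163]
orientation: [[0.607, 0.006, -0.795], [0.795, -0.001, 0.607], [0.003, -1.0, -0.005]]
wrist_force: [1.1, 0.1, -0.8]
finger_gap: 0.0237
```

{"op": "step_arm", "data": {"targets": [{"rx": 0, "ry": -5, "rz": 0, "x": 0, "y": 0, "z": 0, "claw": 1.5}, {"rx": 0, "ry": -6, "rz": 0, "x": 0, "y": 0, "z": 0, "claw": 1.5}, {"rx": 0, "ry": -6, "rz": 0, "x": 0, "y": 0, "z": 0, "claw": 1.5}, {"rx": 0, "ry": -6, "rz": 0, "x": 0, "y": 0, "z": 0, "claw": 1.5}, {"rx": 0, "ry": -6, "rz": 0, "x": 0, "y": 0, "z": 0, "claw": 1.5}, {"rx": 0, "ry": -6, "rz": 0, "x": 0, "y": 0, "z": 0, "claw": 1.5}, {"rx": 0, "ry": -5, "rz": 0, "x": 0, "y": 0, "z": 0, "claw": 1.5}, {"rx": 0, "ry": -3.5, "rz": 0, "x": 0, "y": 0, "z": 0, "claw": 1.5}, {"rx": 0, "ry": 0, "rz": 0, "x": 0, "y": 0, "z": 0, "claw": 1.5}]}}

```text
time: 6.95
tool_pos: [0.4824, 0.2301, 0.3098]
orientation: [[-0.11, -0.002, -0.994], [0.994, -0.005, -0.11], [-0.005, -1.0, 0.003]]
wrist_force: [0.4, 0.5, -0.8]
finger_gap: 0.0235
```

```bash
python3 l.py;  python3 -c "
from mv import *
delta([.5635,.180,.307],flat(np.radians(6.1)))"
```

```text
6.95 [-26.67  17.59  -2.22  91.62   0.92  71.05  67.22] [0.4824 0.2301 0.3098]
[[-0.11, -0.002, -0.994], [0.994, -0.005, -0.11], [-0.005, -1.0, 0.003]] [ 0.4  0.5 -0.8] 0.0235
shift cm [-5.87  0.29 -7.51] norm 9.54 turn deg [-0.16  0.22 -0.28]
```

{"op": "step_arm", "data": {"targets": [{"rx": 0, "ry": 0, "rz": 0, "x": -1.4, "y": 0, "z": -1.8, "claw": 1.5}, {"rx": 0, "ry": 0, "rz": 0, "x": -1.6, "y": 0, "z": -2, "claw": 1.5}, {"rx": -0.1, "ry": 0.2, "rz": -0.3, "x": -1.6, "y": 0, "z": -2, "claw": 1.5}, {"rx": 0, "ry": 0, "rz": 0, "x": -1.2, "y": 0, "z": -1.7, "claw": 1.5}, {"rx": 0, "ry": 0, "rz": 0, "x": 0, "y": 0, "z": 0, "claw": 1.5}, {"rx": 0, "ry": 0, "rz": 0, "x": 0, "y": 0, "z": 0, "claw": 1.5}]}}

```text
time: 7.45
tool_pos: [0.5639, 0.1797, 0.3093]
orientation: [[-0.1, -0.002, -0.995], [0.995, -0.0, -0.1], [-0.0, -1.0, 0.002]]
wrist_force: [-1.3, 0.2, -0.1]
finger_gap: 0.0238
```

```bash
python3 l.py;  python3 - <<'E'
from mv import *
delta([.5635,.180,.307],flat(np.radians(6.1)))
s=cam("side");t=cam("top")
crop(t,190,130,100,100,6,"t5.png")
crop(s,250,110,100,80,6,"s5.png")
E
```

```text
7.45 [-19.68  22.95  -0.54  83.41   0.2   73.73  75.5 ] [0.5639 0.1797 0.3093]
[[-0.1, -0.002, -0.995], [0.995, -0.0, -0.1], [-0.0, -1.0, 0.002]] [-1.3  0.2 -0.1] 0.0238
shift cm [0.04 0.23 0.04] norm 0.24 turn deg [-0.09 -0.37 -0.  ]
```

View pics/s5.png

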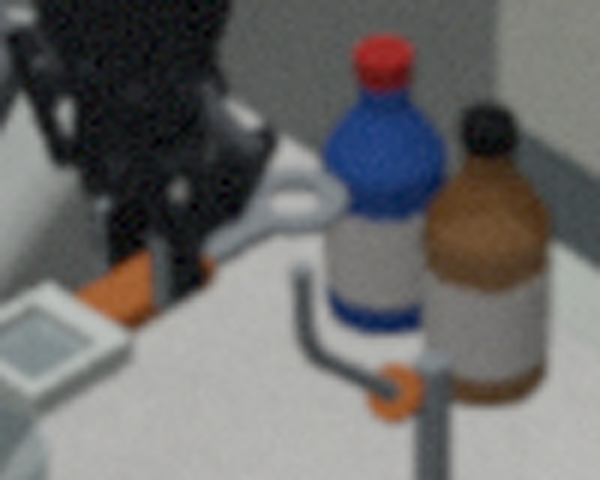

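View pics/t5.png

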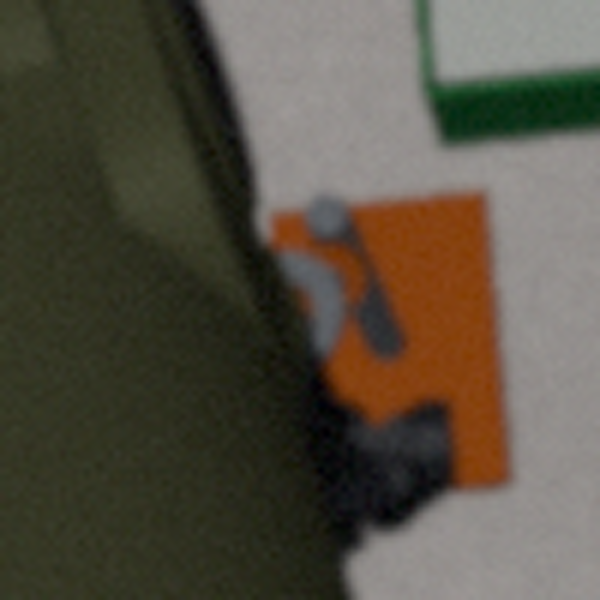

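```bash
python3 - <<'E'
from h import *
s=cam("side");t=cam("top");st=sense()
e=st['tool_pos']-.085*st['orientation'][:,2]
print("eye FK",e, proj(t,e),proj(s,e))
ut=(np.array([277,315])+.5)/6-.5+[190,130]; us=(np.array([293,205])+.5)/6-.5+[250,110]
print("eye tri",tri(t,ut,s,us),ut,us)
tt=(np.array([142,127])+.5)/3.5-.5+[200,150]; ts=(np.array([302,269])+.5)/6-.5+[250,110]
print("tip tri",tri(t,tt,s,ts),tt,ts)
# side-only: with z known .272
print(onz(s,ts,.272),onz(t,tt,.272))
E
```

```text
eye FK [0.64728588 0.19066598 0.30993651] [[235.8171945  179.57657455]] [[298.66842958 141.41427645]]
eye tri (array([0.64546686, 0.19148689, 0.30289876]), np.float64(0.001649485653134694)) [235.75       182.08333333] [298.41666667 143.75      ]
tip tri (array([0.64745163, 0.18848875, 0.27087901]), np.float64(0.0009523058728970867)) [240.21428571 185.92857143] [299.91666667 154.41666667]
[[0.64718821 0.18710886 0.272     ]] [[0.64646524 0.18858321 0.272     ]]
```

{"op": "step_arm", "data": {"targets": [{"rx": 0, "ry": -0.3, "rz": 0, "x": -0.3, "y": 0.5, "z": -0.2, "claw": 1.5}, {"rx": 0, "ry": 0, "rz": 0, "x": 0, "y": 0.8, "z": 0, "claw": 1.5}, {"rx": 0, "ry": 0, "rz": 0, "x": 0, "y": 0.9, "z": 0, "claw": 1.5}, {"rx": 0, "ry": 0, "rz": 0, "x": 0, "y": 0, "z": 0, "claw": 1.5}, {"rx": 0, "ry": 0, "rz": 0, "x": 0, "y": 0, "z": 0, "claw": 1.5}]}}

```text
time: 8.07
tool_pos: [0.5654, 0.1779, 0.2868]
orientation: [[-0.109, -0.002, -0.994], [0.994, -0.0, -0.109], [0.0, -1.0, 0.002]]
wrist_force: [0.9, 0.1, -0.7]
finger_gap: 0.0239
```

```bash
python3 l.py;  python3 - <<'E'
from mv import *
s=cam("side");t=cam("top")
crop(t,210,150,60,60,10,"t6.png")
crop(s,260,120,70,50,10,"s6.png")
E
```

```text
8.0667 [-19.38  23.75  -0.66  85.65   0.24  70.73  76.2 ] [0.5654 0.1779 0.2868]
[[-0.109, -0.002, -0.994], [0.994, -0.0, -0.109], [0.0, -1.0, 0.002]] [ 0.9  0.1 -0.7] 0.0239
```

View pics/s6.png

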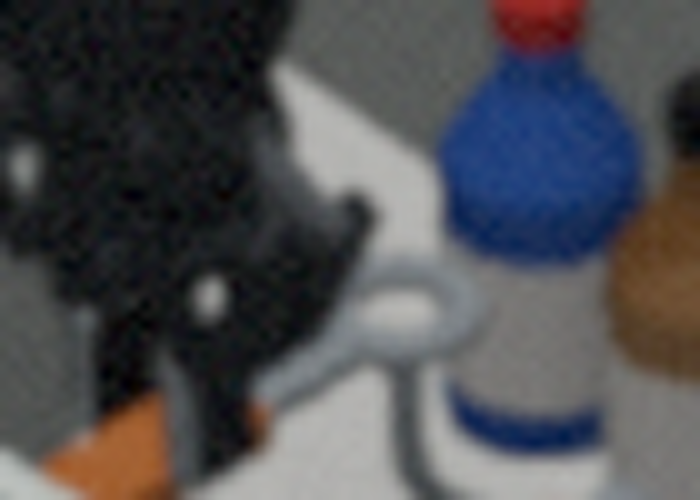

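View pics/t6.png

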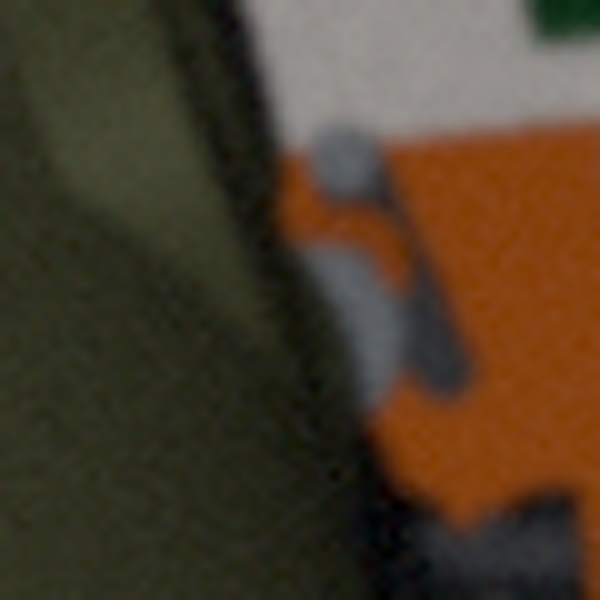

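```bash
cat > ov.py <<'E'
from h import *
from scipy.spatial.transform import Rotation as R
a=np.linspace(0,2*np.pi,60)
def circ(e,Rp,r,z): return e+np.c_[r*np.cos(a),r*np.sin(a),0*a+z]@Rp.T
def overlay(c,name,u,v,w,h,sc,polys):
    im=cv2.resize(c["image"][v:v+h,u:u+w],None,fx=sc,fy=sc,interpolation=cv2.INTER_CUBIC)[:,:,::-1].copy()
    for P,col in polys:
        q=((proj(c,P)-[u,v]+.5)*sc-.5); cv2.polylines(im,[np.round(q*8).astype(np.int32)],False,col,1,cv2.LINE_AA,3)
    cv2.imwrite("pics/"+name,im)
def ringp(e,Rp): return [(circ(e,Rp,.022,.003),(0,255,255)),(circ(e,Rp,.011,.003),(0,255,255))]
def padp(e,Rp,z=.007):
    bx=lambda x0,x1,w:(e+np.array([[x0,w,z],[x1,w,z],[x1,-w,z],[x0,-w,z],[x0,w,z]])@Rp.T,(0,255,0))
    return ringp(e,Rp)+[bx(-.115,-.055,.013),bx(-.165,-.113,.025)]
def pose(yaw,tilt): return (R.from_euler('z',yaw,degrees=True)*R.from_euler('y',-tilt,degrees=True)).as_matrix()
E
python3 - <<'E'
from ov import *
s=cam("side");t=cam("top")
e=np.array([.6475,.1885,.2804]); Rp=pose(6.3,-3)
overlay(t,"t7.png",210,150,60,60,10,padp(e,Rp)); overlay(s,"s7.png",235,115,90,65,8,padp(e,Rp))
st=sense(); e2=st['tool_pos']-.085*st['orientation'][:,2]
print(e2)
overlay(s,"s7b.png",235,115,90,65,8,padp(e2,pose(6.3,0)))
E
```

```text
[0.65066552 0.18733409 0.28814934]
```

View pics/s7.png

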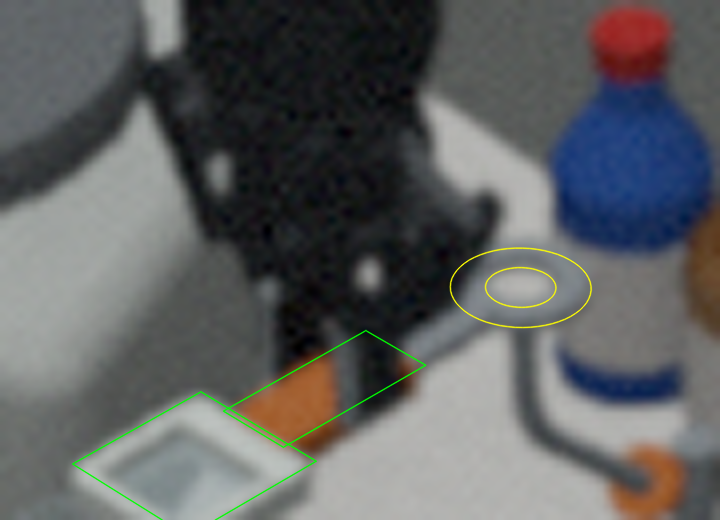

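View pics/t7.png

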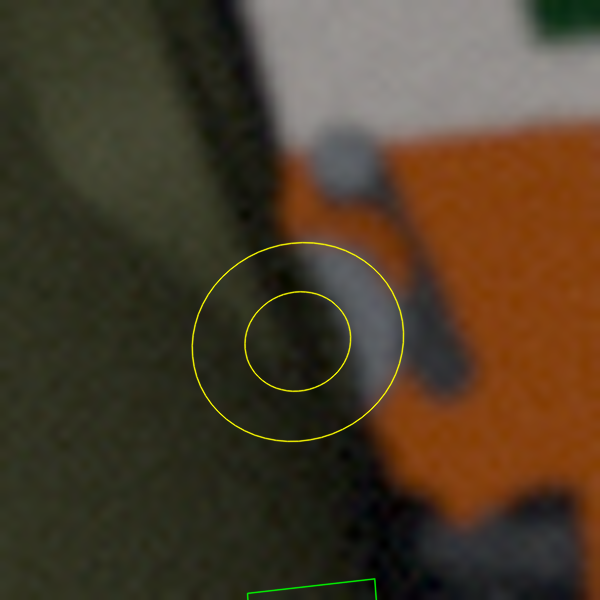

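View pics/s7b.png

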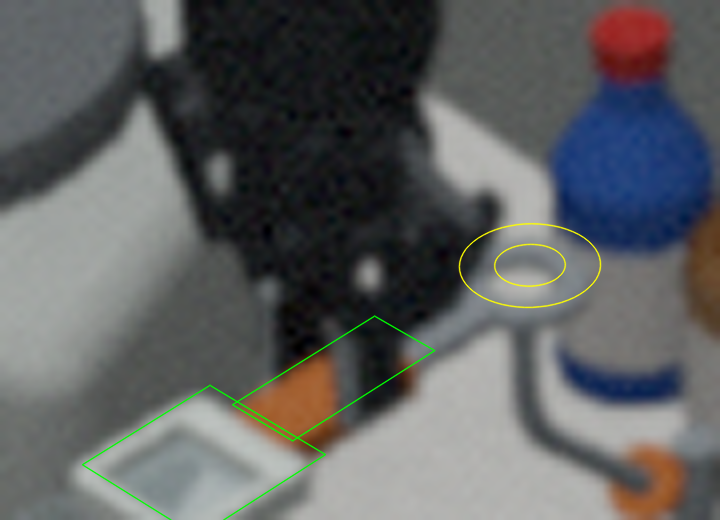

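{"op": "step_arm", "data": {"targets": [{"rx": 0, "ry": 0, "rz": 0, "x": 0, "y": 0.5, "z": 0, "claw": 1.5}, {"rx": 0, "ry": 0, "rz": 0, "x": 0, "y": 0.5, "z": 0, "claw": 1.5}, {"rx": 0, "ry": 0, "rz": 0, "x": 0, "y": 0.5, "z": 0, "claw": 1.5}, {"rx": 0, "ry": 0, "rz": 0, "x": 0, "y": 0.4, "z": 0, "claw": 1.5}, {"rx": 0, "ry": 0, "rz": 0, "x": 0, "y": 0, "z": 0, "claw": 1.5}, {"rx": 0, "ry": 0, "rz": 0, "x": 0, "y": 0, "z": 0, "claw": 1.5}]}}

```text
time: 8.77
tool_pos: [0.5664, 0.1784, 0.2686]
orientation: [[-0.109, 0.0, -0.994], [0.994, 0.001, -0.109], [0.001, -1.0, -0.0]]
wrist_force: [4.0, 1.5, -2.7]
finger_gap: 0.0232
```

```bash
python3 l.py;  python3 - <<'E'
from mv import *
s=cam("side")
crop(s,260,120,70,60,10,"s8.png")
E
```

```text
8.7667 [-19.36  24.4   -0.7   87.5    0.26  68.09  76.18] [0.5664 0.1784 0.2686]
[[-0.109, 0.0, -0.994], [0.994, 0.001, -0.109], [0.001, -1.0, -0.0]] [ 4.   1.5 -2.7] 0.0232
```

View pics/s8.png

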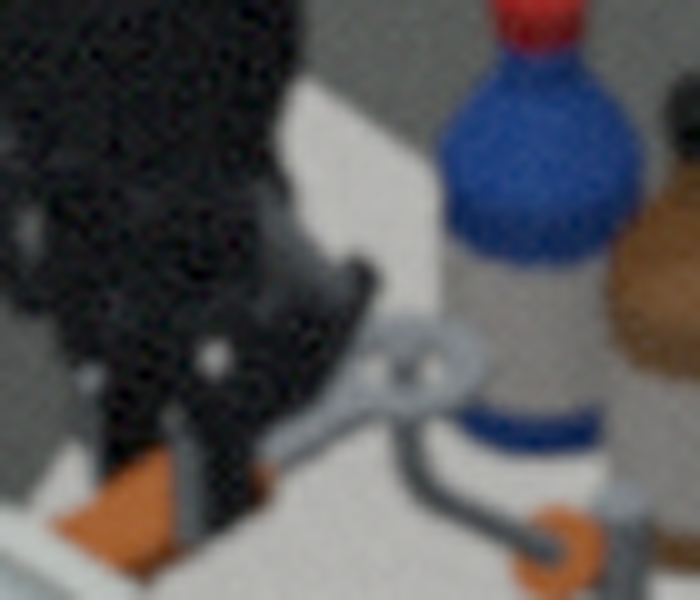

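```bash
cat > path.py <<'E'
from ik import *
from h import sense
V=np.array([0,.003,-.085])
def target(tipT,yaw,u,th,V=V,pitch=0.):
    """tipT: world pos of the rod tip in robot-consistent frame. th deg paddle tilt; tool tilt= th-pitch"""
    e,_=rodp(u); tip=np.array([-.08,.272]); Z=A('z',yaw).as_matrix()
    E=tipT+Z@np.array([e[0]-tip[0],0,e[1]-tip[1]])
    M=A('z',yaw).as_matrix()@A('y',-np.radians(th-pitch)).as_matrix()@np.c_[[0,1,0],[0,0,-1],[-1,0,0]].astype(float)
    return E-M@V,M
def delta(p,M,tag=""):
    s=sense();Rc=s['orientation']; d=Rc.T@(p-s['tool_pos'])*100; r=np.degrees(R.from_matrix(Rc.T@M).as_rotvec()); print(tag,"shift",d.round(2),"turn",r.round(1))
def plan(wps,tipT,yaw,pitch=0.,start=None):
    """print per-row increments between successive (u,th)"""
    s=sense(); p0,M0=s['tool_pos'],s['orientation']; q=s['joint_pos']
    for u,th in wps:
        p,M=target(tipT,yaw,u,th,pitch=pitch); d=M0.T@(p-p0)*100; r=np.degrees(R.from_matrix(M0.T@M).as_rotvec())
        q2,e,er=IK(p,M,q); 
        print(round(u*1e3,1),th,"d",d.round(2),"r",r.round(1),"| q",q2.round(0),"dq",np.abs(q2-q).max().round(1),round(e*1e3,2),round(er,3)); q=q2;p0,M0=p,M
E
cat > run1.py <<'E'
from path import *
yaw=np.radians(6.2); s=sense()
eye=s['tool_pos']+s['orientation']@V
E_=eye+A('z',yaw).as_matrix()@np.array([.003,0,0]); tipT=E_+np.array([0,0,.0087]); print("tipT",tipT.round(4))
us=[.012,.018,.024,.03]; w=[(u,0) for u in us]
w+=[(.03+.0314*k/12,45*k/12) for k in range(1,13)]
w+=[(.0614+.04*k/6,45) for k in range(1,7)]
w+=[(.1014,45+k*4) for k in range(1,11)]
plan(w,tipT,yaw,pitch=-2.)
E
python3 run1.py
```

```text
tipT [0.6539 0.188  0.2745]
12.0 0 d [ 0.01  0.62 -0.29] r [-2.   0.1  0.1] | q [-20.  24.  -1.  90.   1.  65.  76.] dq 3.4 0.0 0.0
18.0 0 d [0.   0.6  0.02] r [0. 0. 0.] | q [-20.  24.  -1.  90.   1.  64.  76.] dq 0.8 0.0 0.0
24.0 0 d [0.   0.6  0.02] r [0. 0. 0.] | q [-20.  24.  -1.  91.   1.  63.  76.] dq 0.8 0.0 0.0
30.0 0 d [0.   0.6  0.02] r [0. 0. 0.] | q [-20.  25.  -1.  91.   1.  62.  76.] dq 0.8 0.0 0.0
32.6 3.75 d [-0.    0.82  0.  ] r [-3.8  0.  -0. ] | q [-20.  23.  -0.  96.   2.  56.  75.] dq 6.3 0.0 0.0
35.2 7.5 d [0.   0.82 0.  ] r [-3.7 -0.   0. ] | q [-21.  22.   0. 100.   3.  50.  73.] dq 6.4 0.0 0.0
37.8 11.25 d [-0.    0.82  0.  ] r [-3.7 -0.  -0. ] | q [-22.  21.   1. 104.   5.  43.  71.] dq 6.5 0.0 0.0
40.5 15.0 d [0.   0.82 0.  ] r [-3.8 -0.   0. ] | q [-24.  20.   2. 108.   7.  36.  69.] dq 6.7 0.0 0.0
43.1 18.75 d [-0.    0.82  0.  ] r [-3.7  0.  -0. ] | q [-26.  19.   4. 112.   9.  29.  66.] dq 6.8 0.0 0.0
45.7 22.5 d [-0.    0.82  0.  ] r [-3.7  0.   0. ] | q [-29.  19.   7. 116.  12.  22.  63.] dq 7.0 0.0 0.0
48.3 26.25 d [0.   0.82 0.  ] r [-3.8  0.  -0.
[... 1492 characters left out ...]
d [0.   0.59 0.  ] r [-4.  0.  0.] | q [-11.  46. -27. 141. 149.  75. -74.] dq 8.8 0.0 0.0
101.4 65 d [0.   0.59 0.  ] r [-4.  0. -0.] | q [-12.  50. -26. 142. 152.  84. -76.] dq 8.5 0.0 0.0
101.4 69 d [-0.    0.59  0.  ] r [-4. -0. -0.] | q [-13.  54. -25. 142. 154.  92. -77.] dq 8.1 0.0 0.0
101.4 73 d [0.   0.59 0.  ] r [-4. -0.  0.] | q [-14.  58. -24. 142. 156. 100. -79.] dq 7.5 0.0 0.0
101.4 77 d [-0.    0.59  0.  ] r [-4.  0.  0.] | q [-14.  62. -22. 142. 158. 106. -80.] dq 6.8 0.0 0.0
101.4 81 d [0.   0.59 0.  ] r [-4. -0. -0.] | q [-15.  66. -21. 141. 159. 112. -81.] dq 6.0 0.0 0.0
101.4 85 d [-0.    0.59  0.  ] r [-4.  0.  0.] | q [-27.  68.  -2. 139. 156. 113. -98.] dq 18.2 0.0 0.0
```

{"op": "step_arm", "data": {"targets": [{"rx": -2, "ry": 0, "rz": 0, "x": 0, "y": 0.6, "z": -0.3, "claw": 1.5}, {"rx": 0, "ry": 0, "rz": 0, "x": 0, "y": 0.6, "z": 0, "claw": 1.5}, {"rx": 0, "ry": 0, "rz": 0, "x": 0, "y": 0.6, "z": 0, "claw": 1.5}, {"rx": 0, "ry": 0, "rz": 0, "x": 0, "y": 0, "z": 0, "claw": 1.5}, {"rx": 0, "ry": 0, "rz": 0, "x": 0, "y": 0, "z": 0, "claw": 1.5}]}}

```text
time: 9.23
tool_pos: [0.569, 0.1781, 0.2503]
orientation: [[-0.109, 0.032, -0.994], [0.994, 0.004, -0.109], [0.0, -0.999, -0.033]]
wrist_force: [-0.1, 0.2, -0.2]
finger_gap: 0.0237
```

```bash
python3 l.py;  cat > tgt.py <<'E'
import sys
from path import *
a_=sys.argv; tip=np.array(eval(a_[1])); pitch=float(a_[2])
for k in a_[3:]:
    u,th=eval(k); p,M=target(tip,np.radians(6.2),u,th,pitch=pitch); delta(p,M,k)
E
python3 tgt.py "[.6539,.188,.2745]" -2 ".024,0"
python3 - <<'E'
from mv import *
s=cam("side")
crop(s,260,120,70,60,10,"s9.png")
E
```

```text
9.2333 [-19.61  24.31  -0.58  90.65   0.76  63.23  75.77] [0.569  0.1781 0.2503]
[[-0.109, 0.032, -0.994], [0.994, 0.004, -0.109], [0.0, -0.999, -0.033]] [-0.1  0.2 -0.2] 0.0237
.024,0 shift [ 0.06 -0.02 -0.04] turn [-0.1  0.   0. ]
```

View pics/s9.png

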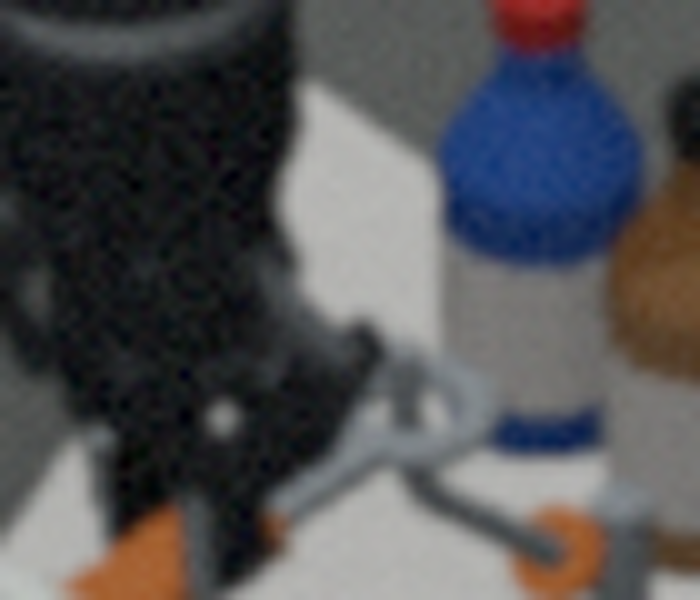

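{"op": "step_arm", "data": {"targets": [{"rx": 0, "ry": 0, "rz": 0, "x": 0, "y": 0.6, "z": 0, "claw": 1.5}, {"rx": -3.7, "ry": 0, "rz": 0, "x": 0, "y": 0.82, "z": 0, "claw": 1.5}, {"rx": -3.8, "ry": 0, "rz": 0, "x": 0, "y": 0.82, "z": 0, "claw": 1.5}, {"rx": -3.7, "ry": 0, "rz": 0, "x": 0, "y": 0.82, "z": 0, "claw": 1.5}, {"rx": -3.8, "ry": 0, "rz": 0, "x": 0, "y": 0.82, "z": 0, "claw": 1.5}, {"rx": -3.7, "ry": 0, "rz": 0, "x": 0, "y": 0.82, "z": 0, "claw": 1.5}, {"rx": 0, "ry": 0, "rz": 0, "x": 0, "y": 0, "z": 0, "claw": 1.5}, {"rx": 0, "ry": 0, "rz": 0, "x": 0, "y": 0, "z": 0, "claw": 1.5}]}}

```text
time: 9.95
tool_pos: [0.5755, 0.1792, 0.2044]
orientation: [[-0.11, 0.349, -0.931], [0.994, 0.038, -0.103], [-0.0, -0.936, -0.351]]
wrist_force: [0.5, 0.3, -0.5]
finger_gap: 0.0239
```

```bash
python3 l.py; 
python3 tgt.py "[.6539,.188,.2745]" -2 ".0431,18.75" ".0457,22.5"
python3 - <<'E'
from mv import *
s=cam("side")
crop(s,260,120,70,60,10,"s10.png")
E
```

```text
9.95 [-25.71  19.19   3.53 111.62   9.06  29.78  66.62] [0.5755 0.1792 0.2044]
[[-0.11, 0.349, -0.931], [0.994, 0.038, -0.103], [-0.0, -0.936, -0.351]] [ 0.5  0.3 -0.5] 0.0239
.0431,18.75 shift [ 0.02  0.02 -0.04] turn [-0.2  0.1  0. ]
.0457,22.5 shift [ 0.02  0.84 -0.04] turn [-4.   0.1  0. ]
```

View pics/s10.png

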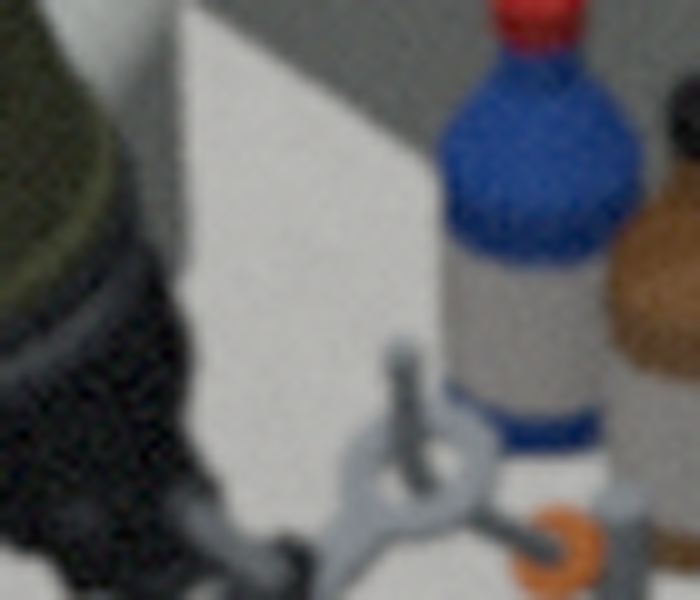

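```bash
cat > run2.py <<'E'
from path import *
ths=[22.5,26,27,28]+list(np.arange(28.5,38,.5))+[39,40,42,45]
plan([(.03+.0314*t/45,t) for t in ths],np.array([.6539,.188,.2745]),np.radians(6.2),pitch=-2)
E
python3 run2.py | sed 's/d \[.*| //'
```

```text
45.7 22.5 q [-29.  19.   7. 116.  12.  22.  63.] dq 7.4 0.0 0.0
48.1 26 q [-33.  19.  12. 119.  15.  16.  59.] dq 6.9 0.0 0.0
48.8 27 q [-35.  20.  13. 120.  16.  14.  58.] dq 2.0 0.0 0.0
49.5 28 q [-36.  20.  15. 121.  17.  11.  57.] dq 2.1 0.0 0.0
49.9 28.5 q [-37.  20.  16. 121.  17.  10.  57.] dq 1.1 0.0 0.0
50.2 29.0 q [-35.  20.  13. 122.  26.  10.  48.] dq 9.3 0.0 0.0
50.6 29.5 q [-32.  20.  10. 122.  37.  10.  37.] dq 10.6 0.0 0.0
50.9 30.0 q [-31.  20.   7. 123.  46.  10.  29.] dq 8.6 0.0 0.0
51.3 30.5 q [-30.  20.   6. 123.  53.  10.  21.] dq 7.6 0.0 0.0
51.6 31.0 q [-29.  20.   4. 124.  60.  10.  14.] dq 7.0 0.0 0.0
52.0 31.5 q [-28.  20.   3. 124.  67.  10.   7.] dq 6.6 0.0 0.0
52.3 32.0 q [-28.  20.   3. 125.  73.  10.   1.] dq 6.4 0.0 0.0
52.7 32.5 q [-28.  20.   3. 125.  79.  10.  -5.] dq 6.2 0.0 0.0
53.0 33.0 q [-28.  20.   3. 126.  85.  10. -12.] dq 6.2 0.0 0.0
53.4 33.5 q [-27.  20.   2. 126.  91.  11. -17.] dq 6.0 0.0 0.0
53.7 34.0 q [-26.  21.   0. 126.  96.  11. -23.] dq 5.1 0.0 0.0
54.1 34.5 q [-25.  21.  -2. 127. 100.  13. -27.] dq 4.2 0.0 0.0
54.4 35.0 q [-23.  21.  -4. 127. 104.  14. -30.] dq 3.5 0.0 0.0
54.8 35.5 q [-22.  21.  -6. 128. 107.  15. -33.] dq 3.1 0.0 0.0
55.1 36.0 q [-21.  21.  -7. 128. 110.  16. -36.] dq 2.7 0.0 0.0
55.5 36.5 q [-20.  22.  -9. 128. 112.  17. -39.] dq 2.4 0.0 0.0
55.8 37.0 q [-19.  22. -10. 129. 114.  18. -41.] dq 2.2 0.0 0.0
56.2 37.5 q [-18.  22. -11. 129. 116.  20. -43.] dq 2.0 0.0 0.0
57.2 39 q [-16.  23. -15. 130. 121.  23. -48.] dq 5.0 0.0 0.0
57.9 40 q [-15.  23. -16. 131. 124.  25. -51.] dq 2.8 0.0 0.0
59.3 42 q [-13.  25. -19. 133. 129.  30. -55.] dq 4.7 0.0 0.0
61.4 45 q [-12.  27. -22. 135. 134.  37. -61.] dq 6.8 0.0 0.0
```

{"op": "step_arm", "data": {"targets": [{"rx": -3.8, "ry": 0, "rz": 0, "x": 0, "y": 0.82, "z": 0, "claw": 1.5}, {"rx": -2, "ry": 0, "rz": 0, "x": 0, "y": 0.44, "z": 0, "claw": 1.5}, {"rx": -2, "ry": 0, "rz": 0, "x": 0, "y": 0.44, "z": 0, "claw": 1.5}, {"rx": -1.3, "ry": 0, "rz": 0, "x": 0, "y": 0.28, "z": 0, "claw": 1.5}, {"rx": -0.5, "ry": 0, "rz": 0, "x": 0, "y": 0.11, "z": 0, "claw": 1.5}, {"rx": -0.4, "ry": 0, "rz": 0, "x": 0, "y": 0.09, "z": 0, "claw": 1.5}, {"rx": -0.4, "ry": 0, "rz": 0, "x": 0, "y": 0.09, "z": 0, "claw": 1.5}, {"rx": -0.5, "ry": 0, "rz": 0, "x": 0, "y": 0.11, "z": 0, "claw": 1.5}, {"rx": -0.5, "ry": 0, "rz": 0, "x": 0, "y": 0.11, "z": 0, "claw": 1.5}, {"rx": 0, "ry": 0, "rz": 0, "x": 0, "y": 0, "z": 0, "claw": 1.5}]}}

```text
time: 10.83
tool_pos: [0.5883, 0.1798, 0.1828]
orientation: [[-0.108, 0.529, -0.842], [0.994, 0.057, -0.092], [-0.001, -0.847, -0.532]]
wrist_force: [0.4, -0.4, -1.0]
finger_gap: 0.0241
```

```bash
python3 l.py; 
python3 tgt.py "[.6539,.188,.2745]" -2 ".0512,30.3" ".0614,45"
```

```text
10.8333 [-29.4   19.71   5.76 122.64  48.    10.42  26.3 ] [0.5883 0.1798 0.1828]
[[-0.108, 0.529, -0.842], [0.994, 0.057, -0.092], [-0.001, -0.847, -0.532]] [ 0.4 -0.4 -1. ] 0.0241
.0512,30.3 shift [0.11 0.02 0.23] turn [-0.2  0.  -0. ]
.0614,45 shift [ 0.11  3.2  -0.08] turn [-14.9   0.   -0. ]
```

{"op": "step_arm", "data": {"targets": [{"rx": -0.5, "ry": 0, "rz": 0, "x": 0.03, "y": 0.11, "z": 0.05, "claw": 1.5}, {"rx": -0.5, "ry": 0, "rz": 0, "x": 0.03, "y": 0.11, "z": 0.05, "claw": 1.5}, {"rx": -0.5, "ry": 0, "rz": 0, "x": 0.02, "y": 0.11, "z": 0.05, "claw": 1.5}, {"rx": -0.5, "ry": 0, "rz": 0, "x": 0, "y": 0.11, "z": 0.05, "claw": 1.5}, {"rx": -0.5, "ry": 0, "rz": 0, "x": 0, "y": 0.11, "z": 0, "claw": 1.5}, {"rx": -0.5, "ry": 0, "rz": 0, "x": 0, "y": 0.11, "z": 0, "claw": 1.5}, {"rx": -0.7, "ry": 0, "rz": 0, "x": 0, "y": 0.15, "z": 0, "claw": 1.5}, {"rx": -1, "ry": 0, "rz": 0, "x": 0, "y": 0.22, "z": 0, "claw": 1.5}, {"rx": -1, "ry": 0, "rz": 0, "x": 0, "y": 0.22, "z": 0, "claw": 1.5}, {"rx": -1.3, "ry": 0, "rz": 0, "x": 0, "y": 0.28, "z": 0, "claw": 1.5}, {"rx": 0, "ry": 0, "rz": 0, "x": 0, "y": 0, "z": 0, "claw": 1.5}]}}

```text
time: 11.75
tool_pos: [0.5949, 0.1812, 0.1685]
orientation: [[-0.107, 0.628, -0.771], [0.994, 0.067, -0.084], [-0.001, -0.776, -0.631]]
wrist_force: [-0.0, -0.7, -2.0]
finger_gap: 0.0235
```

```bash
python3 l.py; 
python3 tgt.py "[.6539,.188,.2745]" -2 ".0614,45"
python3 - <<'E'
from mv import *
s=cam("side")
crop(s,260,120,70,60,10,"s11.png")
E
```

```text
11.75 [-19.97  21.85  -8.75 129.01 116.05  18.17 -42.52] [0.5949 0.1812 0.1685]
[[-0.107, 0.628, -0.771], [0.994, 0.067, -0.084], [-0.001, -0.776, -0.631]] [-0.  -0.7 -2. ] 0.0235
.0614,45 shift [ 0.05  1.65 -0.06] turn [-7.9  0.  -0.1]
```

View pics/s11.png

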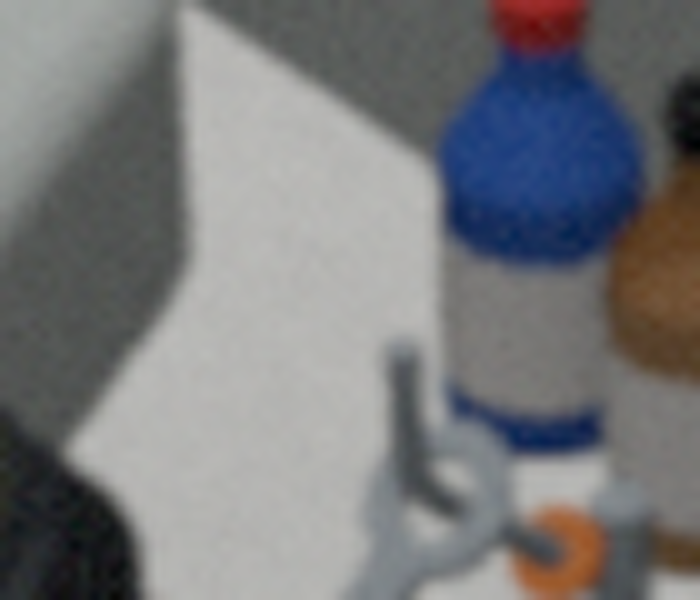

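{"op": "step_arm", "data": {"targets": [{"rx": -2, "ry": 0, "rz": 0, "x": 0.03, "y": 0.42, "z": 0, "claw": 1.5}, {"rx": -2, "ry": 0, "rz": 0, "x": 0.02, "y": 0.42, "z": -0.03, "claw": 1.5}, {"rx": -2, "ry": 0, "rz": 0, "x": 0, "y": 0.42, "z": -0.03, "claw": 1.5}, {"rx": -1.9, "ry": 0, "rz": 0, "x": 0, "y": 0.4, "z": 0, "claw": 1.5}, {"rx": 0, "ry": 0, "rz": 0, "x": 0, "y": 0, "z": 0, "claw": 1.5}, {"rx": 0, "ry": 0, "rz": 0, "x": 0, "y": 0, "z": 0, "claw": 1.5}]}}

```text
time: 12.3
tool_pos: [0.6055, 0.1825, 0.156]
orientation: [[-0.107, 0.725, -0.68], [0.994, 0.077, -0.075], [-0.002, -0.684, -0.729]]
wrist_force: [0.6, -0.3, 0.2]
finger_gap: 0.0237
```

```bash
python3 l.py; 
python3 tgt.py "[.6539,.188,.2745]" -2 ".0614,45" ".1014,45"
python3 - <<'E'
from ov import *
s=cam("side");t=cam("top");st=sense()
V=np.array([0,.003,-.085]); print("eye",st['tool_pos']+st['orientation']@V)
crop(s,230,130,90,70,8,"s12.png"); crop(t,200,140,80,80,7,"t12.png")
E
```

```text
12.3 [-13.3   26.82 -20.36 134.91 134.23  35.73 -61.29] [0.6055 0.1825 0.156 ]
[[-0.107, 0.725, -0.68], [0.994, 0.077, -0.075], [-0.002, -0.684, -0.729]] [ 0.6 -0.3  0.2] 0.0237
.0614,45 shift [ 0.02  0.01 -0.03] turn [-0.2  0.  -0.1]
.1014,45 shift [0.03 4.01 0.1 ] turn [-0.2  0.  -0.1]
eye [0.66568852 0.18972541 0.21703622]
```

View pics/s12.png

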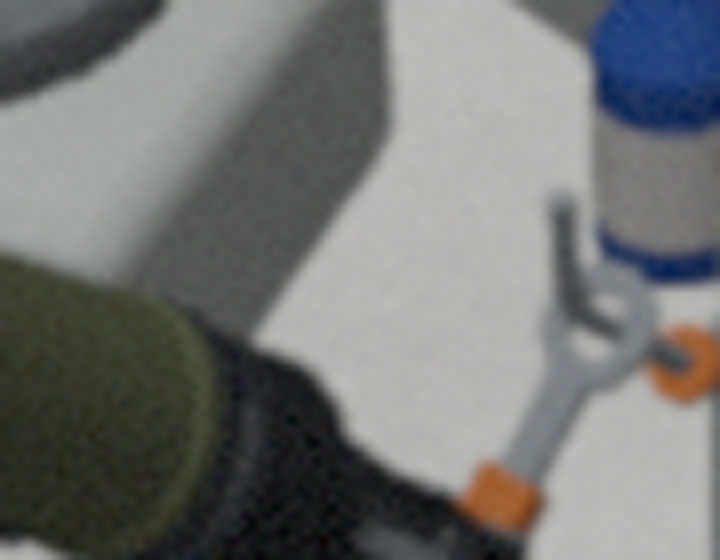

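View pics/t12.png

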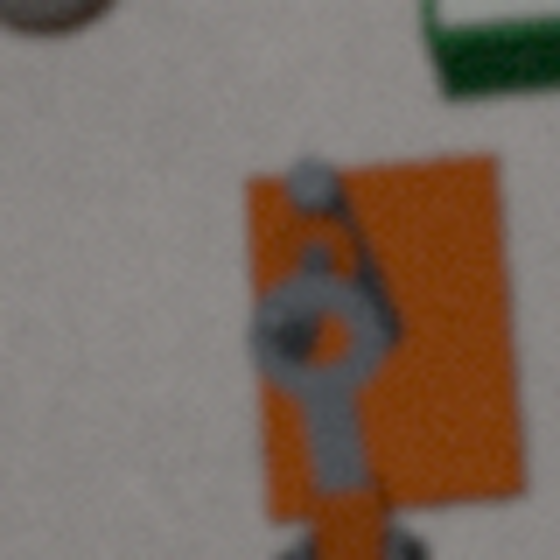

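```bash
python3 - <<'E'
from h import *
s=cam("side");t=cam("top")
us=(np.array([600,326])+.5)/8-.5+[230,130]; ut=(np.array([322,335])+.5)/7-.5+[200,140]
e=tri(t,ut,s,us); print(e)
tip=np.array([.6475,.1885,.2709]); y=np.radians(6.1)
for d in ([.0117,-.0583],):
    print("bend",tip+[d[0]*np.cos(y),d[0]*np.sin(y),d[1]-.0])
E
```

```text
(array([0.66215107, 0.18798461, 0.213209  ]), np.float64(0.0005102411306346471))
bend [0.65913375 0.18974329 0.2126    ]
```

{"op": "step_arm", "data": {"targets": [{"rx": 0, "ry": 0, "rz": 0, "x": 0.05, "y": 0.6, "z": 0, "claw": 1.5}, {"rx": 0, "ry": 0, "rz": 0, "x": 0.05, "y": 0.7, "z": 0, "claw": 1.5}, {"rx": 0, "ry": 0, "rz": 0, "x": 0, "y": 0.7, "z": 0.05, "claw": 1.5}, {"rx": 0, "ry": 0, "rz": 0, "x": 0, "y": 0.7, "z": 0.05, "claw": 1.5}, {"rx": 0, "ry": 0, "rz": 0, "x": 0, "y": 0.7, "z": 0, "claw": 1.5}, {"rx": 0, "ry": 0, "rz": 0, "x": 0, "y": 0.7, "z": 0, "claw": 1.5}, {"rx": 0, "ry": 0, "rz": 0, "x": 0, "y": 0, "z": 0, "claw": 1.5}, {"rx": 0, "ry": 0, "rz": 0, "x": 0, "y": 0, "z": 0, "claw": 1.5}]}}

```text
time: 13.17
tool_pos: [0.6343, 0.1876, 0.1271]
orientation: [[-0.109, 0.726, -0.679], [0.994, 0.08, -0.074], [0.0, -0.683, -0.73]]
wrist_force: [0.1, -0.2, -1.2]
finger_gap: 0.0242
```

```bash
python3 l.py; 
python3 tgt.py "[.6539,.188,.2745]" -2 ".1014,45"
cat > run3.py <<'E'
from path import *
plan([(.1034,t) for t in np.arange(49,92,4)],np.array([.6539,.188,.2745]),np.radians(6.2),pitch=-2)
E
python3 run3.py
```

```text
13.1667 [-12.09  31.97 -20.76 132.49 137.62  38.12 -62.73] [0.6343 0.1876 0.1271]
[[-0.109, 0.726, -0.679], [0.994, 0.08, -0.074], [0.0, -0.683, -0.73]] [ 0.1 -0.2 -1.2] 0.0242
.1014,45 shift [-0.17 -0.09 -0.01] turn [-0.1  0.   0. ]
103.4 49 d [-0.18  0.7  -0.01] r [-4.1 -0.   0. ] | q [-12.  35. -23. 135. 142.  47. -68.] dq 9.2 0.0 0.0
103.4 53 d [-0.    0.59  0.  ] r [-4. -0.  0.] | q [-12.  38. -23. 137. 146.  56. -71.] dq 9.0 0.0 0.0
103.4 57 d [0.   0.59 0.  ] r [-4. -0. -0.] | q [-13.  42. -23. 139. 149.  65. -74.] dq 9.0 0.0 0.0
103.4 61 d [0.   0.59 0.  ] r [-4.  0.  0.] | q [-13.  46. -23. 141. 151.  74. -77.] dq 8.9 0.0 0.0
103.4 65 d [0.   0.59 0.  ] r [-4.  0. -0.] | q [-14.  50. -22. 142. 153.  83. -79.] dq 8.6 0.0 0.0
103.4 69 d [-0.    0.59  0.  ] r [-4. -0. -0.] | q [-15.  54. -21. 142. 155.  91. -80.] dq 8.1 0.0 0.0
103.4 73 d [0.   0.59 0.  ] r [-4. -0.  0.] | q [-16.  58. -20. 142. 156.  98. -82.] dq 7.5 0.0 0.0
103.4 77 d [-0.    0.59  0.  ] r [-4.  0.  0.] | q [-16.  62. -19. 141. 158. 105. -83.] dq 6.8 0.0 0.0
103.4 81 d [0.   0.59 0.  ] r [-4. -0. -0.] | q [-17.  65. -17. 140. 159. 111. -84.] dq 6.1 0.0 0.0
103.4 85 d [-0.    0.59  0.  ] r [-4.  0.  0.] | q [-27.  68.  -3. 139. 157. 113. -98.] dq 14.7 0.0 0.0
103.4 89 d [-0.    0.59  0.  ] r [-4.  0. -0.] | q [ -35.   72.   10.  137.  152.  113. -111.] dq 13.4 0.0 0.0
```

{"op": "step_arm", "data": {"targets": [{"rx": -4, "ry": 0, "rz": 0, "x": -0.05, "y": 0.6, "z": 0, "claw": 1.5}, {"rx": -4, "ry": 0, "rz": 0, "x": 0, "y": 0.6, "z": 0, "claw": 1.5}, {"rx": -4, "ry": 0, "rz": 0, "x": 0, "y": 0.6, "z": 0, "claw": 1.5}, {"rx": -4, "ry": 0, "rz": 0, "x": 0, "y": 0.6, "z": 0, "claw": 1.5}, {"rx": -4, "ry": 0, "rz": 0, "x": 0, "y": 0.6, "z": 0, "claw": 1.5}, {"rx": -4, "ry": 0, "rz": 0, "x": 0, "y": 0.6, "z": 0, "claw": 1.5}, {"rx": 0, "ry": 0, "rz": 0, "x": 0, "y": 0, "z": 0, "claw": 1.5}]}}

```text
time: 13.75
tool_pos: [0.6635, 0.1908, 0.1039]
orientation: [[-0.109, 0.939, -0.327], [0.994, 0.103, -0.036], [-0.0, -0.329, -0.944]]
wrist_force: [-0.1, 0.1, 0.1]
finger_gap: 0.0243
```

```bash
python3 l.py; 
python3 tgt.py "[.6539,.188,.2745]" -2 ".1034,69" ".1034,80"
python3 - <<'E'
from mv import *
s=cam("side");t=cam("top")
crop(s,200,100,200,150,4,"s13.png"); crop(t,180,130,120,110,6,"t13.png")
E
```

```text
13.75 [-15.04  54.46 -21.65 142.23 154.35  91.18 -79.86] [0.6635 0.1908 0.1039]
[[-0.109, 0.939, -0.327], [0.994, 0.103, -0.036], [-0.0, -0.329, -0.944]] [-0.1  0.1  0.1] 0.0243
.1034,69 shift [-0.18 -0.01 -0.34] turn [-0.2  0.   0.1]
.1034,80 shift [-0.18  1.62 -0.45] turn [-11.2   0.    0.1]
```

View pics/s13.png

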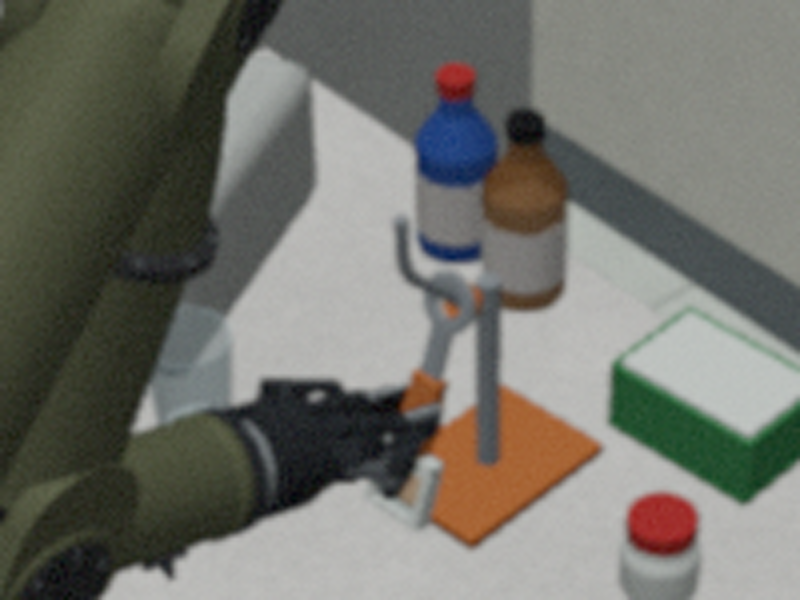

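View pics/t13.png

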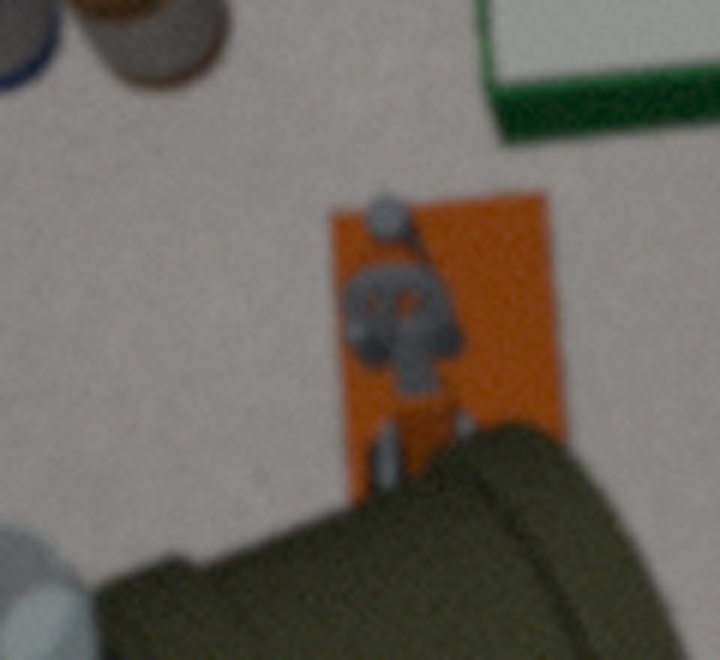

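{"op": "step_arm", "data": {"targets": [{"rx": -4, "ry": 0, "rz": 0, "x": -0.05, "y": 0.6, "z": 0, "claw": 1.5}, {"rx": -4, "ry": 0, "rz": 0, "x": -0.05, "y": 0.6, "z": 0, "claw": 1.5}, {"rx": -2, "ry": 0, "rz": 0, "x": 0, "y": 0.3, "z": 0, "claw": 1.5}, {"rx": 0, "ry": 0, "rz": 0, "x": 0, "y": 0, "z": 0, "claw": 1.5}, {"rx": 0, "ry": 0, "rz": 0, "x": 0, "y": 0, "z": 0, "claw": 1.5}]}}

```text
time: 14.27
tool_pos: [0.6787, 0.1911, 0.1052]
orientation: [[-0.109, 0.982, -0.158], [0.994, 0.107, -0.017], [0.0, -0.159, -0.987]]
wrist_force: [-0.1, -0.1, -1.1]
finger_gap: 0.0239
```

```bash
python3 l.py; 
python3 - <<'E'
from mv import *
s=cam("side");t=cam("top")
crop(s,260,130,100,110,6,"s14.png")
E
```

```text
14.2667 [-16.5   63.23 -18.57 141.04 158.32 108.   -82.7 ] [0.6787 0.1911 0.1052]
[[-0.109, 0.982, -0.158], [0.994, 0.107, -0.017], [0.0, -0.159, -0.987]] [-0.1 -0.1 -1.1] 0.0239
```

View pics/s14.png

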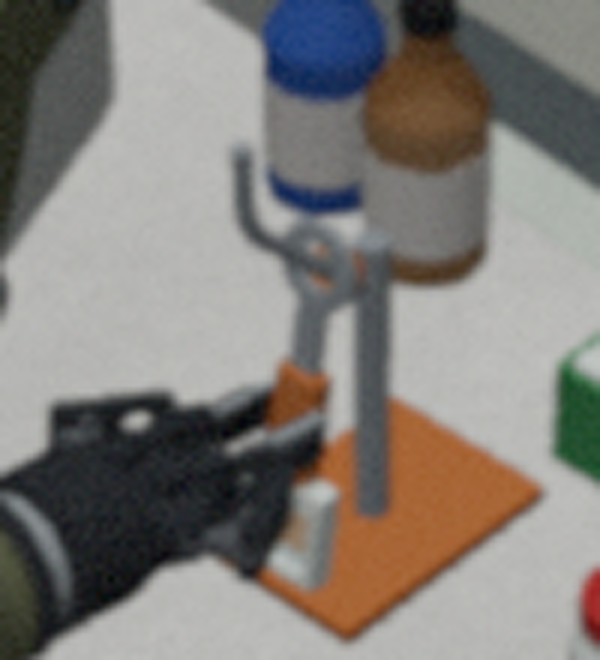

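{"op": "step_arm", "data": {"targets": [{"rx": 0, "ry": 0, "rz": 0, "x": 0, "y": 0, "z": 0.3, "claw": 1.5}, {"rx": 0, "ry": 0, "rz": 0, "x": 0, "y": 0, "z": 0, "claw": 1.5}, {"rx": 0, "ry": 0, "rz": 0, "x": 0, "y": 0, "z": 0, "claw": 3}, {"rx": 0, "ry": 0, "rz": 0, "x": 0, "y": 0, "z": 0, "claw": 4}, {"rx": 0, "ry": 0, "rz": 0, "x": 0, "y": 0, "z": 0, "claw": 6}, {"rx": 0, "ry": 0, "rz": 0, "x": 0, "y": 0, "z": 0, "claw": 8}, {"rx": 0, "ry": 0, "rz": 0, "x": 0, "y": 0, "z": 0, "claw": 8}]}}

```text
time: 14.95
tool_pos: [0.678, 0.1911, 0.1013]
orientation: [[-0.109, 0.982, -0.156], [0.994, 0.108, -0.017], [0.001, -0.157, -0.988]]
wrist_force: [0.9, -0.3, 0.4]
finger_gap: 0.0744
```

```bash
python3 l.py; 
python3 - <<'E'
from mv import *
s=cam("side");t=cam("top")
crop(s,260,130,100,110,6,"s15.png")
E
```

```text
14.95 [-16.66  63.88 -18.35 141.01 158.44 108.65 -82.98] [0.678  0.1911 0.1013]
[[-0.109, 0.982, -0.156], [0.994, 0.108, -0.017], [0.001, -0.157, -0.988]] [ 0.9 -0.3  0.4] 0.0744
```

View pics/s15.png

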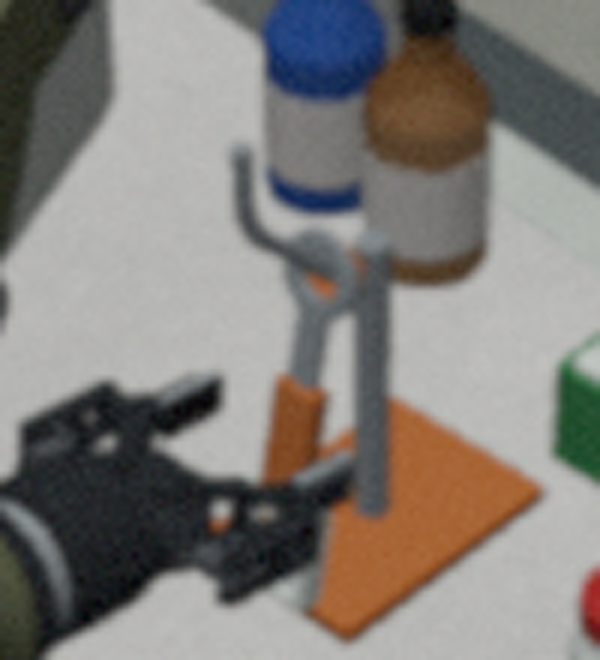

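{"op": "step_arm", "data": {"targets": [{"rx": 0, "ry": 0, "rz": 0, "x": 0, "y": -0.8, "z": 0, "claw": 8.5}, {"rx": 0, "ry": 0, "rz": 0, "x": 0, "y": -1.5, "z": 0, "claw": 8.5}, {"rx": 0, "ry": 0, "rz": 0, "x": 0, "y": -2, "z": 0, "claw": 8.5}, {"rx": 0, "ry": 0, "rz": 0, "x": 0, "y": -2, "z": 0, "claw": 8.5}, {"rx": 0, "ry": 0, "rz": 0, "x": 0, "y": -2, "z": 0, "claw": 8.5}, {"rx": 0, "ry": 0, "rz": 0, "x": 0, "y": -1.5, "z": 0, "claw": 8.5}]}}

```text
time: 15.55
tool_pos: [0.6425, 0.2167, 0.1006]
orientation: [[-0.082, 0.985, -0.153], [0.997, 0.081, -0.016], [-0.003, -0.154, -0.988]]
wrist_force: [0.7, 0.0, 0.2]
finger_gap: 0.0851
```

```bash
python3 l.py; 
python3 - <<'E'
from mv import *
s=cam("side");t=cam("top")
crop(s,260,130,100,110,6,"s16.png");crop(t,200,130,100,100,6,"t16.png")
E
```

```text
15.55 [-24.98  65.13 -18.11 143.17 147.93 112.55 -89.43] [0.6425 0.2167 0.1006]
[[-0.082, 0.985, -0.153], [0.997, 0.081, -0.016], [-0.003, -0.154, -0.988]] [0.7 0.  0.2] 0.0851
```

View pics/s16.png

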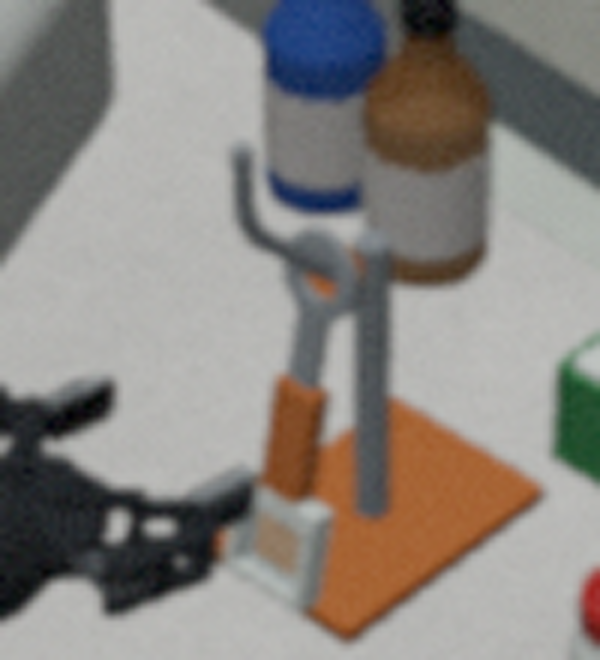

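View pics/t16.png

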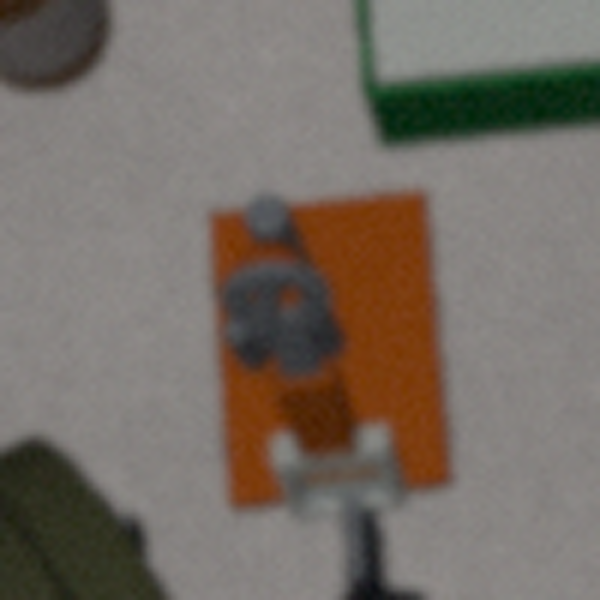

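{"op": "step_arm", "data": {"targets": [{"rx": 4, "ry": 0, "rz": 0, "x": 0, "y": -1, "z": 0, "claw": 8.5}, {"rx": 4, "ry": 0, "rz": 0, "x": 0, "y": -1.5, "z": 0, "claw": 8.5}, {"rx": 4, "ry": 0, "rz": 0, "x": 0, "y": -1.5, "z": 0, "claw": 8.5}, {"rx": 4, "ry": 0, "rz": 0, "x": 0, "y": -1.5, "z": 0, "claw": 8.5}, {"rx": 4, "ry": 0, "rz": 0, "x": 0, "y": -1.5, "z": 0, "claw": 8.5}]}}

```text
time: 16.07
tool_pos: [0.6095, 0.2249, 0.1045]
orientation: [[-0.063, 0.9, -0.431], [0.998, 0.051, -0.039], [-0.013, -0.433, -0.901]]
wrist_force: [-0.3, -0.4, -0.1]
finger_gap: 0.0852
```

```bash
python3 l.py; 
python3 - <<'E'
from mv import *
s=cam("side");t=cam("top")
crop(s,220,130,140,130,5,"s17.png");crop(t,200,130,100,100,6,"t17.png")
E
```

```text
16.0667 [ -1.51  65.73 -67.3  143.16 132.73 108.84 -51.99] [0.6095 0.2249 0.1045]
[[-0.063, 0.9, -0.431], [0.998, 0.051, -0.039], [-0.013, -0.433, -0.901]] [-0.3 -0.4 -0.1] 0.0852
```

View pics/s17.png

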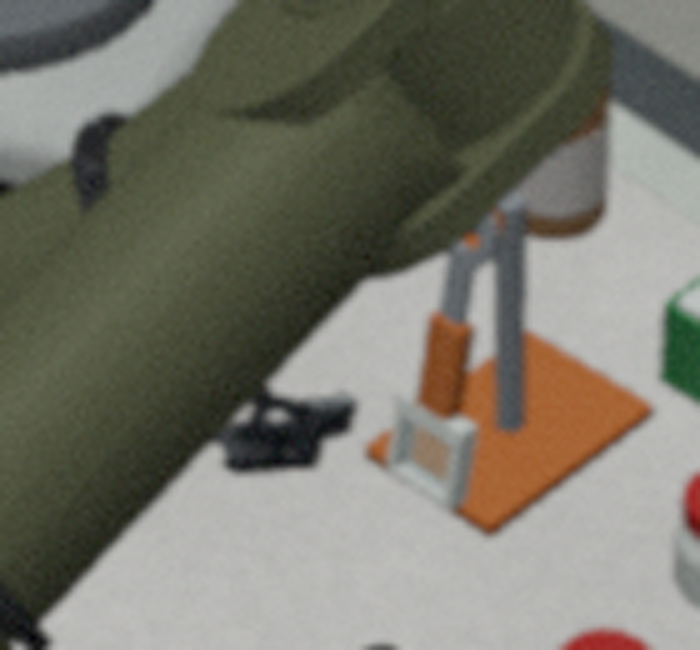

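View pics/t17.png

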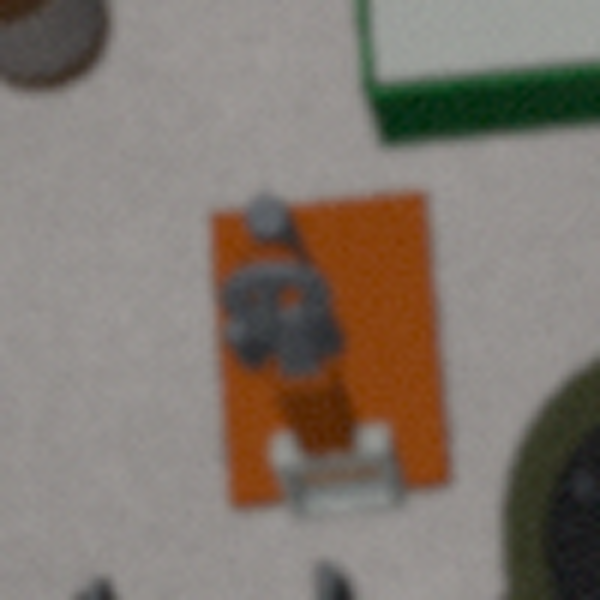

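```bash
python3 - <<'E'
from ov import *
s=cam("side");t=cam("top")
for th,n in ((90,'a'),(80,'b')):
    e=np.array([.690,.1935,.175]);Rp=pose(6.2,th)
    bx=lambda x0,x1,w,z:(e+np.array([[x0,w,z],[x1,w,z],[x1,-w,z],[x0,-w,z],[x0,w,z]])@Rp.T,(0,255,0))
    pl=padp(e,Rp)+[bx(-.165,-.113,.025,-.007)]
    overlay(s,f"s18{n}.png",260,130,90,110,6,pl);overlay(t,f"t18{n}.png",215,150,70,70,8,pl)
import cv2
a=[cv2.imread(f"pics/{k}") for k in("s18a.png","s18b.png")]
cv2.imwrite("pics/s18.png",cv2.resize(np.hstack(a),None,fx=.7,fy=.7))
a=[cv2.imread(f"pics/{k}") for k in("t18a.png","t18b.png")]
cv2.imwrite("pics/t18.png",cv2.resize(np.hstack(a),None,fx=.7,fy=.7))
E
```

```text
(no output)
```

View pics/s18.png

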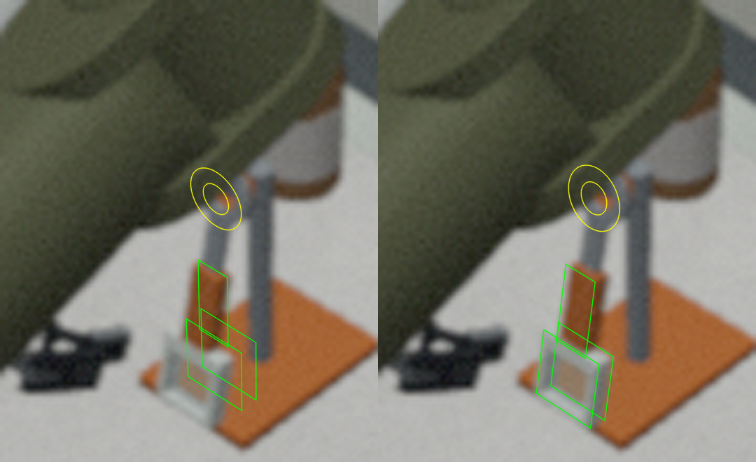

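View pics/t18.png

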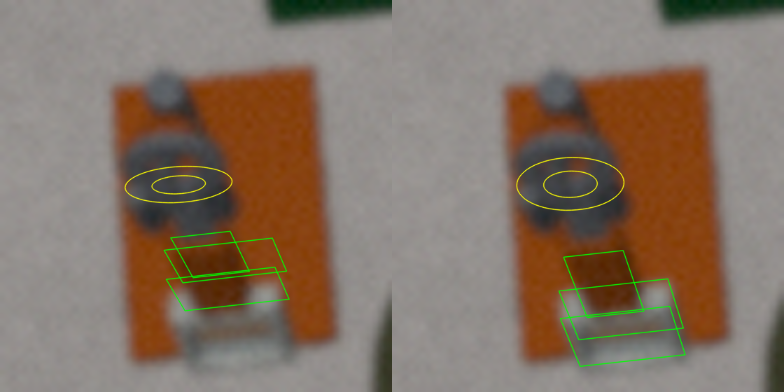

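```bash
cat > sim.py <<'E'
from path import *
def sim(rows,q=None,quiet=False):
    s=sense(); q=s['joint_pos'] if q is None else q
    p,M=s['tool_pos'].copy(),s['orientation'].copy()
    for r in rows:
        p=p+M@(np.array(r[3:6])/100); M=M@R.from_rotvec(np.radians(r[:3])).as_matrix()
        q2,e,er=IK(p,M,q)
        if not quiet: print(p.round(3),"tilt",np.degrees(np.arccos(-M[2,1])).round(0),"q",q2.round(0),"dq",np.abs(q2-q).max().round(1),round(e*1e3,1),round(er,3))
        q=q2
    return p,M,q
E
python3 - <<'E'
from sim import *
rows=[[4,0,0,0,-2,0]]*6+[[4,0,0,0,-2,-1]]*10
sim(rows)
E
```

```text
[0.592 0.225 0.114] tilt 61.0 q [  2.  69. -80. 143. 125. 113. -45.] dq 13.8 0.5 0.01
[0.575 0.224 0.124] tilt 57.0 q [  2.  63. -82. 143. 119. 106. -46.] dq 6.8 0.1 0.001
[0.558 0.223 0.135] tilt 53.0 q [  4.  57. -82. 142. 112.  97. -46.] dq 9.0 0.0 0.0
[0.542 0.222 0.147] tilt 49.0 q [  5.  50. -82. 141. 107.  88. -45.] dq 9.3 0.0 0.0
[0.527 0.221 0.16 ] tilt 45.0 q [  8.  44. -82. 138. 101.  78. -41.] dq 9.1 0.0 0.0
[0.513 0.22  0.174] tilt 41.0 q [ 11.  39. -82. 136.  94.  70. -35.] dq 8.4 0.0 0.0
[0.508 0.22  0.196] tilt 37.0 q [ 15.  33. -82. 131.  86.  62. -25.] dq 9.8 0.0 0.0
[0.504 0.22  0.218] tilt 33.0 q [ 18.  29. -82. 126.  76.  58. -14.] dq 11.4 0.0 0.0
[0.501 0.22  0.24 ] tilt 29.0 q [ 21.  27. -82. 121.  65.  56.  -2.] dq 11.8 0.0 0.0
[0.5   0.22  0.263] tilt 25.0 q [ 23.  25. -82. 115.  56.  58.   9.] dq 10.6 0.0 0.0
[0.501 0.221 0.285] tilt 21.0 q [ 24.  25. -82. 110.  48.  62.  17.] dq 8.4 0.0 0.0
[0.503 0.221 0.307] tilt 17.0 q [ 23.  26. -82. 103.  43.  67.  23.] dq 6.3 0.0 0.0
[0.507 0.222 0.329] tilt 13.0 q [ 22.  28. -81.  97.  39.  74.  28.] dq 6.7 0.0 0.0
[0.513 0.222 0.351] tilt 9.0 q [ 20.  29. -81.  90.  37.  81.  31.] dq 6.9 0.0 0.0
[0.519 0.223 0.372] tilt 5.0 q [ 18.  31. -80.  83.  35.  88.  34.] dq 7.2 0.0 0.0
[0.528 0.224 0.393] tilt 1.0 q [ 15.  33. -78.  76.  34.  95.  36.] dq 7.5 0.0 0.0
```

{"op": "step_arm", "data": {"targets": [{"rx": 3, "ry": 0, "rz": 0, "x": 0, "y": -1.5, "z": 0, "claw": 8.5}, {"rx": 4, "ry": 0, "rz": 0, "x": 0, "y": -2, "z": 0, "claw": 8.5}, {"rx": 4, "ry": 0, "rz": 0, "x": 0, "y": -2, "z": 0, "claw": 8.5}, {"rx": 4, "ry": 0, "rz": 0, "x": 0, "y": -2, "z": 0, "claw": 8.5}, {"rx": 4, "ry": 0, "rz": 0, "x": 0, "y": -2, "z": 0, "claw": 8.5}, {"rx": 4, "ry": 0, "rz": 0, "x": 0, "y": -2, "z": -0.5, "claw": 8.5}, {"rx": 4, "ry": 0, "rz": 0, "x": 0, "y": -2, "z": -0.5, "claw": 8.5}]}}

```text
time: 16.85
tool_pos: [0.5113, 0.2219, 0.1927]
orientation: [[-0.063, 0.608, -0.792], [0.998, 0.028, -0.058], [-0.014, -0.794, -0.608]]
wrist_force: [-0.1, -2.0, -2.2]
finger_gap: 0.0853
```

```bash
python3 l.py; python3 - <<'E'
from sim import *
sim([[4,0,0,0,-2,0]]*8)
E
```

```text
16.85 [ 13.16  33.19 -79.54 131.4   87.42  61.63 -26.66] [0.5113 0.2219 0.1927]
[[-0.063, 0.608, -0.792], [0.998, 0.028, -0.058], [-0.014, -0.794, -0.608]] [-0.1 -2.  -2.2] 0.0853
[0.499 0.221 0.209] tilt 33.0 q [ 17.  31. -82. 128.  78.  59. -18.] dq 9.0 0.0 0.0
[0.488 0.221 0.225] tilt 29.0 q [ 19.  27. -82. 124.  69.  56.  -8.] dq 10.1 0.0 0.0
[0.478 0.221 0.243] tilt 25.0 q [ 22.  25. -82. 120.  59.  55.   2.] dq 10.1 0.0 0.0
[0.47  0.22  0.261] tilt 21.0 q [ 23.  23. -82. 116.  50.  57.  12.] dq 9.1 0.0 0.0
[0.462 0.22  0.279] tilt 17.0 q [ 24.  23. -82. 111.  43.  61.  19.] dq 7.3 0.0 0.0
[0.456 0.22  0.298] tilt 13.0 q [ 24.  23. -82. 107.  37.  66.  24.] dq 5.6 0.0 0.0
[0.452 0.22  0.318] tilt 9.0 q [ 24.  24. -82. 102.  33.  72.  28.] dq 5.8 0.0 0.0
[0.448 0.22  0.338] tilt 6.0 q [ 23.  25. -81.  97.  30.  78.  31.] dq 6.2 0.0 0.0
```

```bash
cat > sim2.py <<'E'
from path import *
from scipy.spatial.transform import Slerp
from mv import flat
def go(p0,M0,p1,M1,q,n,tag=""):
    sl=Slerp([0,1],R.from_matrix([M0,M1])); mx=0;worst=0
    for k in range(1,n+1):
        a=k/n; M=sl(a).as_matrix(); p=p0+(p1-p0)*a; q2,e,er=IK(p,M,q); mx=max(mx,np.abs(q2-q).max()); worst=max(worst,e,er); q=q2
    print(tag,p.round(3),"q",q.round(0),"maxdq",mx.round(1),"err",round(worst,4)); return p,M,q
def bend(tip,yaw,q,p,M,flip=1):
    F=np.diag([flip,1,flip])
    for u,th in [(0.,0),(.03,0)]+[(.03+.0314*t/45,t) for t in np.arange(3,46,3)]+[(.08,45),(.1014,45)]+[(.1014,t) for t in np.arange(50,81,5)]:
        p1,M1=target(tip,yaw,u,th,pitch=0); M1=M1@F if flip==-1 else M1
        p,M,q=go(p,M,p1,M1,q,5,f"{u:.3f} {th}")
    return p,M,q
if __name__=="__main__":
    s=sense();p,M,q=s['tool_pos'],s['orientation'],s['joint_pos']
    p,M,q=go(p,M,np.array([.44,.1,.3]),flat(0.),q,15,"up")
    p,M,q=go(p,M,np.array([.452,-.1965,.25]),flat(np.radians(-2.2)),q,15,"over")
    p,M,q=go(p,M,np.array([.452,-.1965,.006]),flat(np.radians(-2.2)),q,12,"down")
    p,M,q=go(p,M,np.array([.452,-.1965,.31]),flat(np.radians(-2.2)),q,12,"lift")
    bend(np.array([.6545,-.2171,.272]),np.radians(6.2),q,p,M)
E
python3 sim2.py
```

```text
up [0.44 0.1  0.3 ] q [ 40.  25. -81. 103.  25.  74.  42.] maxdq 6.6 err 0.0
over [ 0.452 -0.196  0.25 ] q [ 69.  32. -77. 103.  33.  72.  71.] maxdq 2.8 err 0.0
down [ 0.452 -0.196  0.006] q [ 56.  48. -59. 120.  58.  48.  49.] maxdq 2.9 err 0.0
lift [ 0.452 -0.196  0.31 ] q [ 71.  29. -81.  97.  29.  79.  74.] maxdq 3.5 err 0.0
0.000 0 [ 0.57  -0.226  0.275] q [ 57.  41. -74.  83.  39.  85.  80.] maxdq 3.5 err 0.0
0.030 0 [ 0.57  -0.226  0.245] q [ 57.  42. -73.  86.  40.  81.  78.] maxdq 0.6 err 0.0
0.032 3 [ 0.57  -0.226  0.238] q [ 59.  42. -74.  89.  41.  77.  78.] maxdq 0.9 err 0.0
0.034 6 [ 0.57  -0.226  0.232] q [ 62.  41. -75.  93.  42.  72.  77.] maxdq 0.9 err 0.0
0.036 9 [ 0.571 -0.226  0.225] q [ 64.  41. -76.  96.  43.  68.  76.] maxdq 0.9 err 0.0
0.038 12 [ 0.572 -0.226  0.219] q [ 66.  41. -77.  99.  44.  63.  75.] maxdq 0.9 err 0.0
0.040 15 [ 0.573 -0.226  0.213] q [ 68.  41. -78. 102.  46.  59.  74.] maxdq 0.9 err 0.0
0.043 18 [ 0.575 -0.226  0.206] q [ 70.  41. -78. 105.  48.  54.  72.] maxdq 1.0 err 0.0
0.045 21 [ 0.577 -0.225  0.2  ] q [ 71.  40. -78. 107.  50.  
[... 840 characters left out ...]
0.632 -0.22   0.127] q [ 73.  52. -74. 125. 117.  29.  16.] maxdq 0.5 err 0.0
0.101 50 [ 0.638 -0.219  0.122] q [ 75.  59. -79. 128. 128.  35.  11.] maxdq 2.4 err 0.0
0.101 55 [ 0.643 -0.218  0.118] q [ 76.  66. -81. 130. 137.  40.   7.] maxdq 2.0 err 0.0
0.101 60 [ 0.649 -0.218  0.113] q [ 77.  71. -81. 132. 147.  43.   4.] maxdq 2.1 err 0.0
0.101 65 [ 0.656 -0.217  0.11 ] q [ 77.  76. -82. 133. 156.  46.   2.] maxdq 1.8 err 0.0
0.101 70 [ 0.663 -0.216  0.107] q [ 77.  82. -82. 134. 163.  48.   2.] maxdq 1.6 err 0.0
0.101 75 [ 0.67  -0.215  0.104] q [ 78.  88. -81. 134. 171.  49.   3.] maxdq 1.6 err 0.0
0.101 80 [ 0.677 -0.215  0.102] q [ 79.  94. -82. 133. 178.  49.   4.] maxdq 1.5 err 0.0
```

{"op": "step_arm", "data": {"targets": [{"rx": 4, "ry": 0, "rz": 0, "x": -0.5, "y": -2, "z": 0, "claw": 8.5}, {"rx": 4, "ry": 0, "rz": 0, "x": -1, "y": -2, "z": 0, "claw": 8.5}, {"rx": 4, "ry": 0, "rz": 0, "x": -1, "y": -2, "z": 0, "claw": 8.5}, {"rx": 4, "ry": 0, "rz": 0, "x": -1, "y": -2, "z": 0, "claw": 8.5}, {"rx": 4, "ry": 0, "rz": 0, "x": -1, "y": -2, "z": 0, "claw": 8.5}, {"rx": 4, "ry": 0, "rz": 0, "x": -1, "y": -1, "z": 0, "claw": 8.5}, {"rx": 4, "ry": 0, "rz": 0, "x": -1, "y": 0, "z": 0, "claw": 8.5}, {"rx": 4, "ry": 0, "rz": 0, "x": -1, "y": 0, "z": 0, "claw": 8.5}, {"rx": 4, "ry": 0, "rz": 0, "x": -1, "y": 0, "z": 0, "claw": 8.5}, {"rx": 1.4, "ry": 0, "rz": 0, "x": -1, "y": 0, "z": 0, "claw": 8.5}, {"rx": 0, "ry": 0, "rz": 0, "x": 0, "y": 0, "z": 0, "claw": 8.5}]}}

```text
time: 17.77
tool_pos: [0.4698, 0.1238, 0.2797]
orientation: [[-0.054, 0.026, -0.998], [0.998, -0.021, -0.054], [-0.022, -0.999, -0.025]]
wrist_force: [0.3, 0.8, -0.4]
finger_gap: 0.0845
```

```bash
python3 l.py; python3 - <<'E'
from mv import *
delta([.452,-.1965,.26],flat(np.radians(-2.2)))
s=cam("side");t=cam("top")
crop(s,180,100,300,220,2.6,"s20.png")
E
```

```text
17.7667 [ 32.01  27.86 -77.51 101.96  30.39  73.67  39.92] [0.4698 0.1238 0.2797]
[[-0.054, 0.026, -0.998], [0.998, -0.021, -0.054], [-0.022, -0.999, -0.025]] [ 0.3  0.8 -0.4] 0.0845
shift cm [-31.83   2.59   3.56] norm 32.14 turn deg [ 1.49  5.28 -1.21]
```

View pics/s20.png

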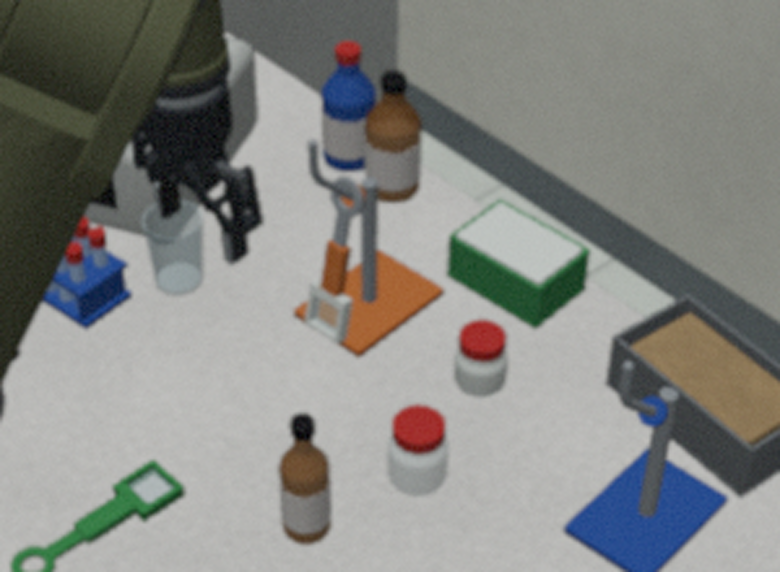

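{"op": "step_arm", "data": {"targets": [{"rx": 0.5, "ry": 1.5, "rz": -0.4, "x": -2.5, "y": 0, "z": 0.4, "claw": 8.5}, {"rx": 0.5, "ry": 1.5, "rz": -0.4, "x": -3.2, "y": 0, "z": 0.3, "claw": 8.5}, {"rx": 0.5, "ry": 1.5, "rz": -0.4, "x": -3.2, "y": 0, "z": 0.3, "claw": 8.5}, {"rx": 0, "ry": 0.8, "rz": 0, "x": -3.2, "y": 0, "z": 0.2, "claw": 8.5}, {"rx": 0, "ry": 0, "rz": 0, "x": -3.2, "y": 0, "z": 0.2, "claw": 8.5}, {"rx": 0, "ry": 0, "rz": 0, "x": -3.2, "y": 0.4, "z": 0.2, "claw": 8.5}, {"rx": 0, "ry": 0, "rz": 0, "x": -3.2, "y": 0.4, "z": 0.2, "claw": 8.5}, {"rx": 0, "ry": 0, "rz": 0, "x": -3.2, "y": 0.4, "z": 0.2, "claw": 8.5}, {"rx": 0, "ry": 0, "rz": 0, "x": -3.2, "y": 0.4, "z": 0.2, "claw": 8.5}, {"rx": 0, "ry": 0, "rz": 0, "x": -2.8, "y": 0.4, "z": 0.2, "claw": 8.5}, {"rx": 0, "ry": 0, "rz": 0, "x": -1, "y": 0, "z": 0, "claw": 8.5}, {"rx": 0, "ry": 0, "rz": 0, "x": 0, "y": 0, "z": 0, "claw": 8.5}]}}

```text
time: 18.87
tool_pos: [0.4392, -0.1931, 0.2607]
orientation: [[0.036, 0.002, -0.999], [0.999, 0.002, 0.036], [0.002, -1.0, -0.002]]
wrist_force: [-0.1, 0.8, -0.4]
finger_gap: 0.0853
```

```bash
python3 l.py; python3 - <<'E'
from mv import *
delta([.455,-.1965,.05],flat(np.radians(-2.2)))
s=cam("side");t=cam("top")
crop(s,280,270,130,130,5,"s21.png")
crop(t,340,200,110,140,4.5,"t21.png")
E
```

```text
18.8667 [ 71.5   29.86 -78.42 103.82  30.7   72.12  72.49] [ 0.4392 -0.1931  0.2607]
[[0.036, 0.002, -0.999], [0.999, 0.002, 0.036], [0.002, -1.0, -0.002]] [-0.1  0.8 -0.4] 0.0853
shift cm [-0.34 21.07 -1.54] norm 21.13 turn deg [0.13 0.14 0.14]
```

View pics/s21.png

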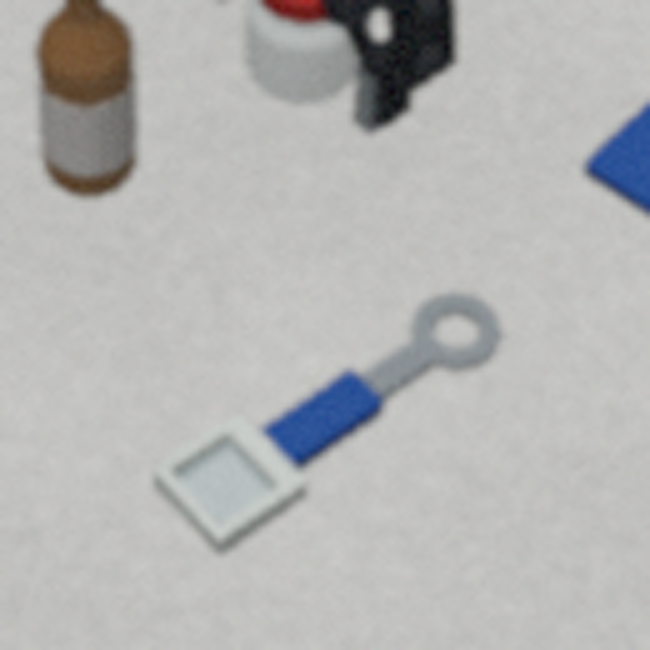

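View pics/t21.png

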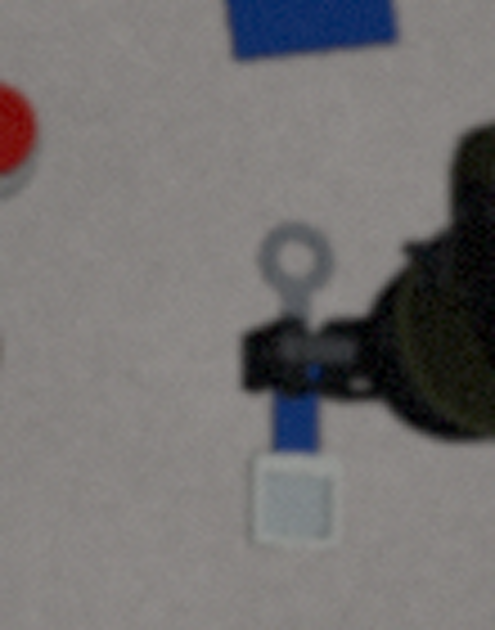

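{"op": "step_arm", "data": {"targets": [{"rx": 0.1, "ry": 0.1, "rz": 0.1, "x": -0.2, "y": 2.5, "z": -0.7, "claw": 8.5}, {"rx": 0, "ry": 0, "rz": 0, "x": -0.2, "y": 3.5, "z": -0.8, "claw": 8.5}, {"rx": 0, "ry": 0, "rz": 0, "x": 0, "y": 3.5, "z": 0, "claw": 8.5}, {"rx": 0, "ry": 0, "rz": 0, "x": 0, "y": 3.5, "z": 0, "claw": 8.5}, {"rx": 0, "ry": 0, "rz": 0, "x": 0, "y": 3.5, "z": 0, "claw": 6}, {"rx": 0, "ry": 0, "rz": 0, "x": 0, "y": 3.5, "z": 0, "claw": 5.5}, {"rx": 0, "ry": 0, "rz": 0, "x": 0, "y": 2, "z": 0, "claw": 5.5}, {"rx": 0, "ry": 0, "rz": 0, "x": 0, "y": 0, "z": 0, "claw": 5.5}, {"rx": 0, "ry": 0, "rz": 0, "x": 0, "y": 0, "z": 0, "claw": 5.5}]}}

```text
time: 19.72
tool_pos: [0.456, -0.1924, 0.0421]
orientation: [[0.03, 0.002, -1.0], [1.0, 0.003, 0.03], [0.003, -1.0, -0.002]]
wrist_force: [-0.0, 0.4, 0.1]
finger_gap: 0.0552
```

```bash
python3 l.py; python3 - <<'E'
from mv import *
delta([.455,-.1965,.008],flat(np.radians(-2.2)))
s=cam("side");t=cam("top")
crop(s,290,310,110,80,6,"s22.png")
crop(t,370,230,70,100,6,"t22.png")
E
```

```text
19.7167 [ 57.51  44.55 -60.92 118.09  52.52  50.28  54.02] [ 0.456  -0.1924  0.0421]
[[0.03, 0.002, -1.0], [1.0, 0.003, 0.03], [0.003, -1.0, -0.002]] [-0.   0.4  0.1] 0.0552
shift cm [-0.42  3.41  0.09] norm 3.44 turn deg [0.11 0.48 0.19]
```

View pics/s22.png

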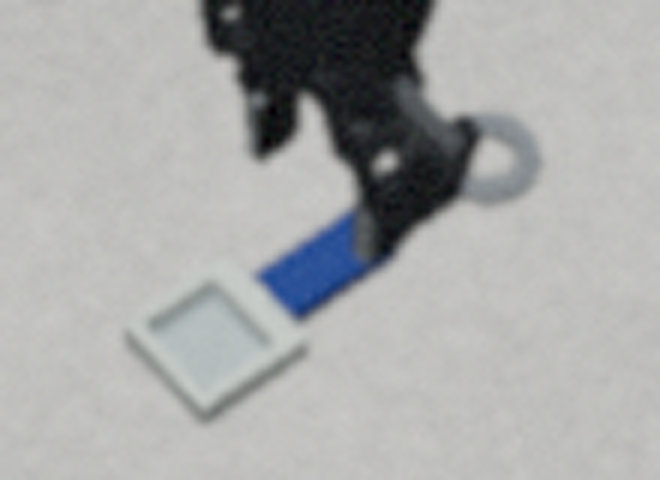

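View pics/t22.png

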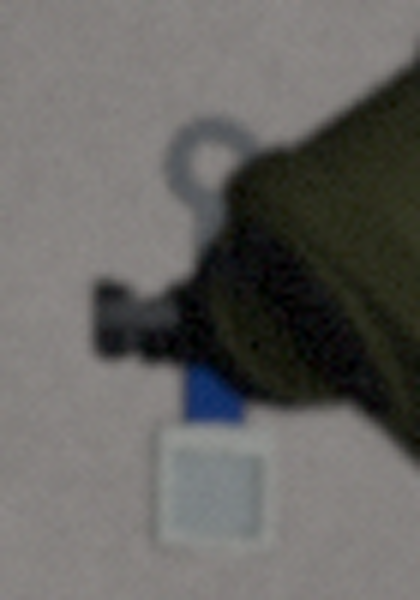

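{"op": "step_arm", "data": {"targets": [{"rx": 0.1, "ry": 0.4, "rz": 0.2, "x": -0.4, "y": 1.2, "z": 0, "claw": 5.5}, {"rx": 0, "ry": 0, "rz": 0, "x": 0, "y": 1.2, "z": 0.1, "claw": 5.5}, {"rx": 0, "ry": 0, "rz": 0, "x": 0, "y": 0.8, "z": 0, "claw": 5.5}, {"rx": 0, "ry": 0, "rz": 0, "x": 0, "y": 0.1, "z": 0, "claw": 5}, {"rx": 0, "ry": 0, "rz": 0, "x": 0, "y": 0, "z": 0, "claw": 4}]}}

```text
time: 20.23
tool_pos: [0.455, -0.1984, 0.0094]
orientation: [[0.04, 0.001, -0.999], [0.999, -0.001, 0.04], [-0.001, -1.0, -0.001]]
wrist_force: [1.4, 0.7, 0.5]
finger_gap: 0.041
```

```bash
python3 l.py; python3 - <<'E'
from mv import *
delta([.455,-.1965,.0075],flat(np.radians(-2.2)))
s=cam("side");t=cam("top")
crop(s,290,310,110,80,6,"s23.png")
crop(t,370,230,70,100,6,"t23.png")
E
```

```text
20.2333 [ 55.94  46.99 -57.59 119.33  57.02  47.47  50.47] [ 0.455  -0.1984  0.0094]
[[0.04, 0.001, -0.999], [0.999, -0.001, 0.04], [-0.001, -1.0, -0.001]] [1.4 0.7 0.5] 0.041
shift cm [0.19 0.19 0.01] norm 0.27 turn deg [ 0.08 -0.12 -0.08]
```

View pics/s23.png

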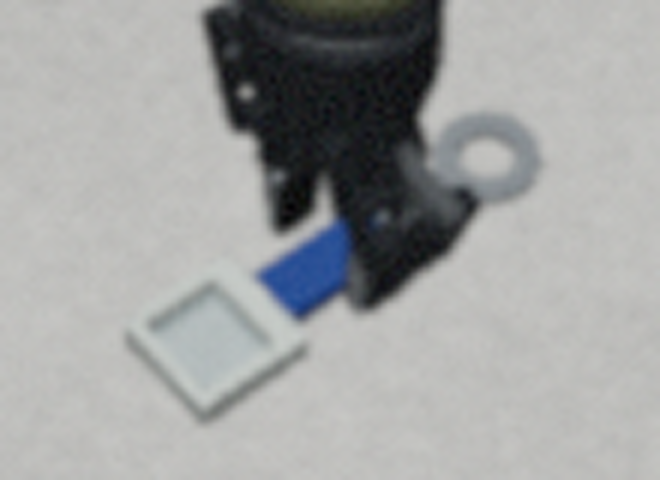

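View pics/t23.png

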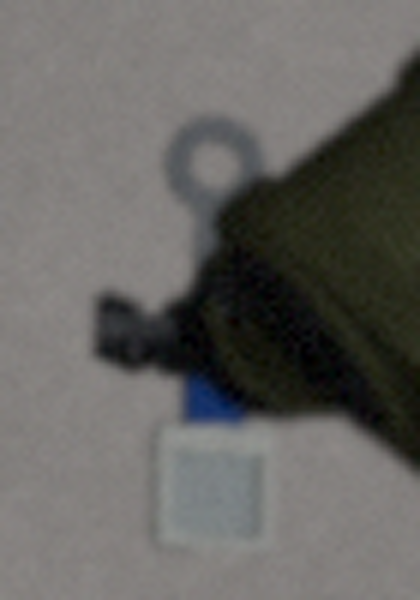

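{"op": "step_arm", "data": {"targets": [{"rx": 0, "ry": 0, "rz": 0, "x": 0.15, "y": 0, "z": 0.1, "claw": 4}, {"rx": 0, "ry": 0, "rz": 0, "x": 0, "y": 0, "z": 0, "claw": 3}, {"rx": 0, "ry": 0, "rz": 0, "x": 0, "y": 0, "z": 0, "claw": 1.5}, {"rx": 0, "ry": 0, "rz": 0, "x": 0, "y": 0, "z": 0, "claw": 1.5}, {"rx": 0, "ry": 0, "rz": 0, "x": 0, "y": 0, "z": 0, "claw": 1.5}, {"rx": 0, "ry": 0, "rz": 0, "x": 0, "y": 0, "z": 0, "claw": 1.5}]}}

```text
time: 20.83
tool_pos: [0.4538, -0.1968, 0.0094]
orientation: [[0.041, 0.001, -0.999], [0.999, -0.002, 0.041], [-0.002, -1.0, -0.001]]
wrist_force: [-1.7, 0.7, 8.1]
finger_gap: 0.0237
```

```bash
python3 l.py; python3 - <<'E'
from mv import *
s=cam("side");t=cam("top")
crop(s,290,310,110,80,6,"s24.png")
E
```

```text
20.8333 [ 55.85  46.89 -57.59 119.57  57.08  47.35  50.18] [ 0.4538 -0.1968  0.0094]
[[0.041, 0.001, -0.999], [0.999, -0.002, 0.041], [-0.002, -1.0, -0.001]] [-1.7  0.7  8.1] 0.0237
```

View pics/s24.png

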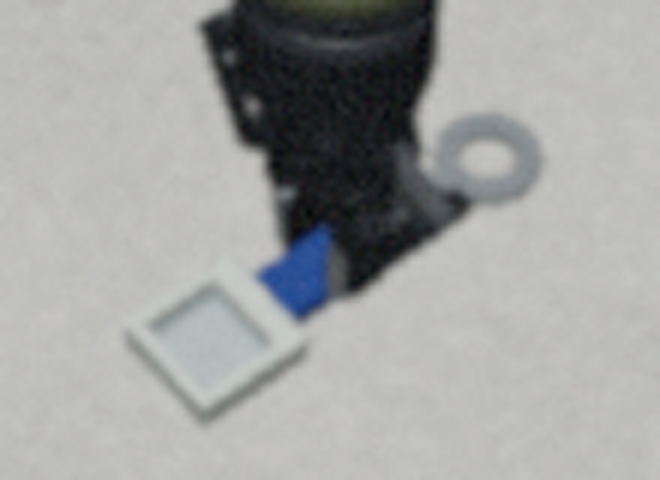

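{"op": "step_arm", "data": {"targets": [{"rx": 0, "ry": 0, "rz": 0, "x": 0, "y": -1.0, "z": 0, "claw": 1.5}, {"rx": 0, "ry": 0, "rz": 0, "x": 0, "y": -2.5, "z": 0, "claw": 1.5}, {"rx": 0, "ry": 0, "rz": 0, "x": 0, "y": -3.5, "z": 0, "claw": 1.5}, {"rx": 0, "ry": 0, "rz": 0, "x": 0, "y": -3.7, "z": 0, "claw": 1.5}, {"rx": 0, "ry": 0, "rz": 0, "x": 0, "y": -3.7, "z": 0, "claw": 1.5}, {"rx": 0, "ry": 0, "rz": 0, "x": 0, "y": -3.7, "z": 0, "claw": 1.5}, {"rx": 0, "ry": 0, "rz": 0, "x": 0, "y": -3.7, "z": 0, "claw": 1.5}, {"rx": 0, "ry": -2, "rz": 0, "x": 0, "y": -3.7, "z": 0, "claw": 1.5}, {"rx": 0, "ry": -3, "rz": 0, "x": 0, "y": -3.7, "z": 0, "claw": 1.5}, {"rx": 0, "ry": -3.5, "rz": 0, "x": 0, "y": -2.2, "z": 0, "claw": 1.5}, {"rx": 0, "ry": 0, "rz": 0, "x": 0, "y": 0, "z": 0, "claw": 1.5}]}}

```text
time: 21.85
tool_pos: [0.4552, -0.1954, 0.3277]
orientation: [[-0.112, 0.007, -0.994], [0.994, -0.003, -0.112], [-0.004, -1.0, -0.006]]
wrist_force: [1.1, 0.7, -1.2]
finger_gap: 0.0234
```

```bash
python3 l.py; python3 - <<'E'
from mv import *
delta([.5735,-.2267,.315],flat(np.radians(6.2)))
E
```

```text
21.85 [ 70.91  27.22 -78.8   94.87  27.3   80.21  85.05] [ 0.4552 -0.1954  0.3277]
[[-0.112, 0.007, -0.994], [0.994, -0.003, -0.112], [-0.004, -1.0, -0.006]] [ 1.1  0.7 -1.2] 0.0234
shift cm [ -4.43   1.36 -11.39] norm 12.3 turn deg [ 0.37  0.23 -0.21]
```

{"op": "step_arm", "data": {"targets": [{"rx": 0.3, "ry": 0.2, "rz": -0.2, "x": -0.7, "y": 0, "z": -1.8, "claw": 1.5}, {"rx": 0, "ry": 0, "rz": 0, "x": -1, "y": 0, "z": -2.6, "claw": 1.5}, {"rx": 0, "ry": 0, "rz": 0, "x": -1, "y": 0, "z": -2.6, "claw": 1.5}, {"rx": 0, "ry": 0, "rz": 0, "x": -1, "y": 0.5, "z": -2.6, "claw": 1.5}, {"rx": 0, "ry": 0, "rz": 0, "x": -0.7, "y": 0.5, "z": -1.8, "claw": 1.5}, {"rx": 0, "ry": 0, "rz": 0, "x": 0, "y": 0, "z": 0, "claw": 1.5}, {"rx": 0, "ry": 0, "rz": 0, "x": 0, "y": 0, "z": 0, "claw": 1.5}]}}

```text
time: 22.43
tool_pos: [0.5714, -0.2277, 0.3107]
orientation: [[-0.105, -0.007, -0.994], [0.994, 0.004, -0.105], [0.005, -1.0, 0.007]]
wrist_force: [-0.3, 0.7, -1.5]
finger_gap: 0.0236
```

```bash
python3 l.py; python3 - <<'E'
from mv import *
delta([.5735,-.2267,.31],flat(np.radians(6.2)))
s=cam("side");t=cam("top")
crop(s,370,200,100,80,7,"s25.png")
crop(t,400,150,70,70,8,"t25.png")
E
```

```text
22.4333 [ 55.14  37.9  -70.02  78.68  35.    87.44  83.86] [ 0.5714 -0.2277  0.3107]
[[-0.105, -0.007, -0.994], [0.994, 0.004, -0.105], [0.005, -1.0, 0.007]] [-0.3  0.7 -1.5] 0.0236
shift cm [ 0.08  0.07 -0.22] norm 0.24 turn deg [-0.39 -0.17  0.27]
```

View pics/s25.png

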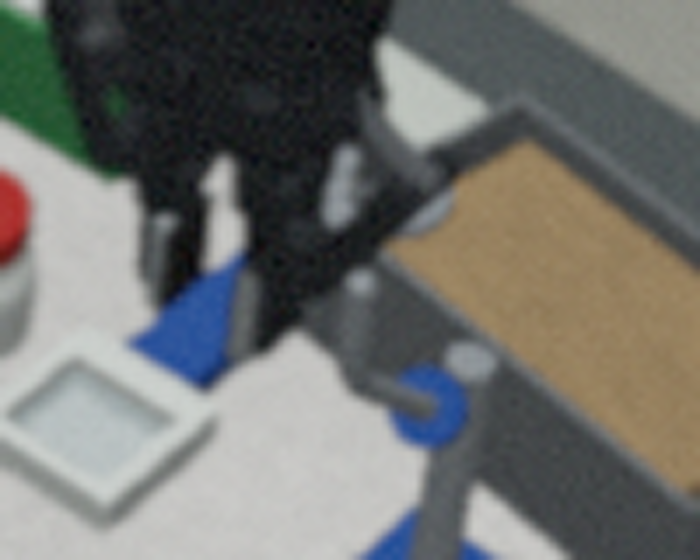

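View pics/t25.png

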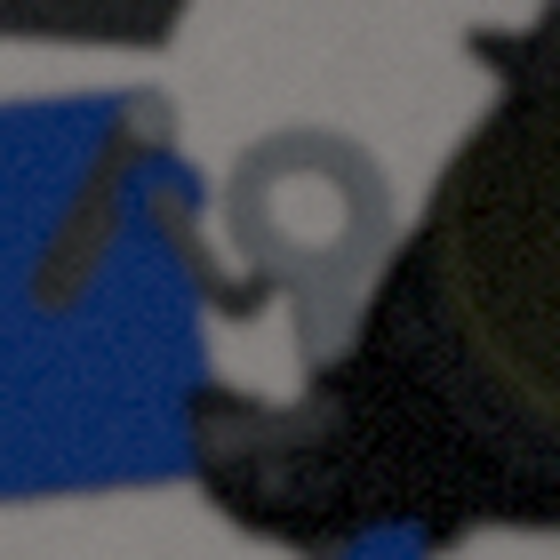

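```bash
python3 - <<'E'
from ov import *
s=cam("side");t=cam("top");st=sense()
e0=st['tool_pos']-.085*st['orientation'][:,2]; print("FK eye",e0)
ut=(np.array([308,210])+.5)/8-.5+[400,150]
tt=(np.array([210,108])+.5)/3.3-.5+[370,150]; ts=(np.array([437,55])+.5)/3.6-.5+[300,225]
print("tip now side px est", (np.array([362,280])+.5)/7-.5+[370,200], ts, "top",tt)
ts=(np.array([362,281])+.5)/7-.5+[370,200]
tip=tri(t,tt,s,ts); print("tip",tip)
for z in (.300,.304,.308,.312):
    print(z,onz(t,ut,z))
e=onz(t,ut,.305)[0]
for i,z in enumerate((.300,.308)):
    e=onz(t,ut,z)[0]
    overlay(s,f"s26{i}.png",370,200,100,80,7,padp(e,pose(6.1,0)))
e=onz(t,ut,.304)[0]; overlay(t,"t26.png",400,150,70,70,8,padp(e,pose(6.1,0)))
E
```

```text
FK eye [ 0.65518862 -0.21928932  0.31209326]
tip now side px est [421.28571429 239.57142857] [421.02777778 239.91666667] top [433.28787879 182.37878788]
tip (array([ 0.65475508, -0.21716404,  0.26634677]), np.float64(0.00011901144877863329))
0.3 [[ 0.65749821 -0.21933263  0.3       ]]
0.304 [[ 0.65606914 -0.21825917  0.304     ]]
0.308 [[ 0.65464006 -0.21718571  0.308     ]]
0.312 [[ 0.65321098 -0.21611225  0.312     ]]
```

View pics/s260.png

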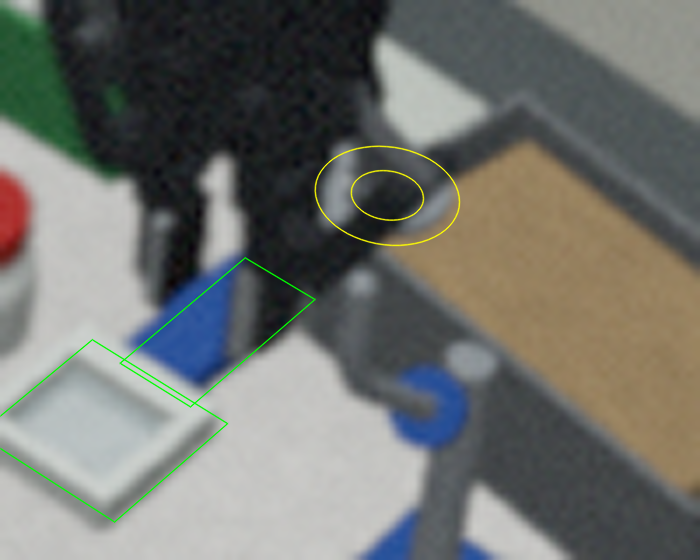

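View pics/s261.png

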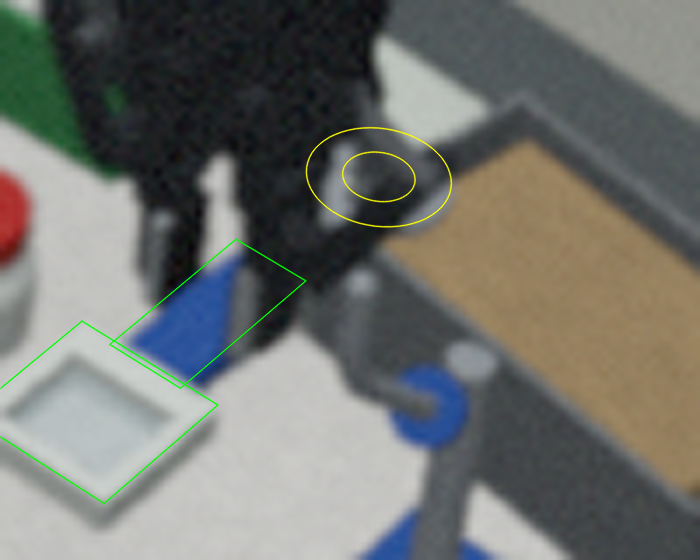

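View pics/t26.png

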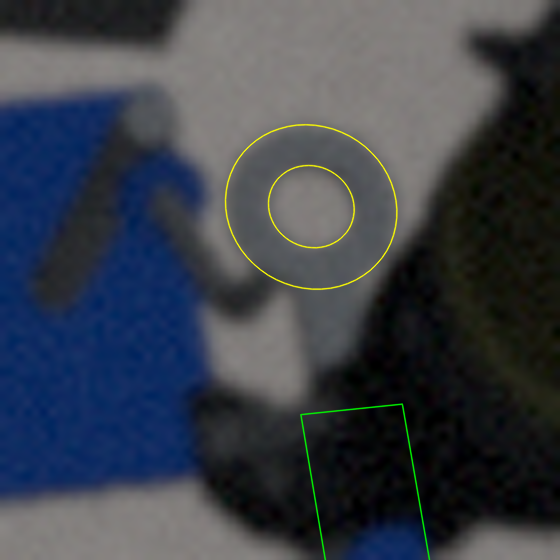

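{"op": "step_arm", "data": {"targets": [{"rx": -2, "ry": -0.2, "rz": 0.2, "x": 0.16, "y": 0.5, "z": 0.2, "claw": 1.5}, {"rx": 0, "ry": 0, "rz": 0, "x": 0, "y": 0.9, "z": 0, "claw": 1.5}, {"rx": 0, "ry": 0, "rz": 0, "x": 0, "y": 0.9, "z": 0, "claw": 1.5}, {"rx": 0, "ry": 0, "rz": 0, "x": 0, "y": 0.3, "z": 0, "claw": 1.5}, {"rx": 0, "ry": 0, "rz": 0, "x": 0, "y": 0, "z": 0, "claw": 1.5}, {"rx": 0, "ry": 0, "rz": 0, "x": 0, "y": 0, "z": 0, "claw": 1.5}]}}

```text
time: 23.13
tool_pos: [0.5698, -0.2271, 0.2858]
orientation: [[-0.107, 0.029, -0.994], [0.994, 0.002, -0.107], [-0.001, -1.0, -0.029]]
wrist_force: [0.4, 0.3, -0.5]
finger_gap: 0.0233
```

```bash
python3 l.py; python3 - <<'E'
from mv import *
s=cam("side");t=cam("top")
crop(s,370,200,100,80,7,"s27.png")
crop(t,400,150,70,70,8,"t27.png")
E
```

```text
23.1333 [ 57.15  37.92 -70.57  83.64  35.95  81.69  82.62] [ 0.5698 -0.2271  0.2858]
[[-0.107, 0.029, -0.994], [0.994, 0.002, -0.107], [-0.001, -1.0, -0.029]] [ 0.4  0.3 -0.5] 0.0233
```

View pics/s27.png

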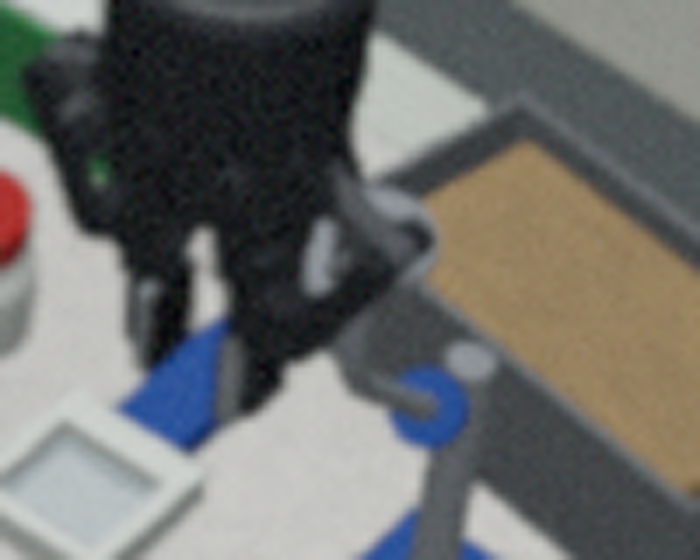

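View pics/t27.png

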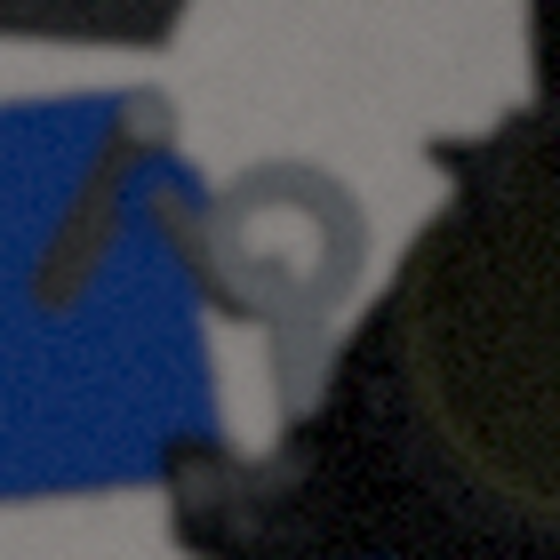

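{"op": "step_arm", "data": {"targets": [{"rx": 0, "ry": 0, "rz": 0, "x": 0, "y": 0.5, "z": 0.05, "claw": 1.5}, {"rx": 0, "ry": 0, "rz": 0, "x": 0, "y": 0.6, "z": 0.05, "claw": 1.5}, {"rx": 0, "ry": 0, "rz": 0, "x": 0, "y": 0.6, "z": 0.05, "claw": 1.5}, {"rx": 0, "ry": 0, "rz": 0, "x": 0, "y": 0.6, "z": 0, "claw": 1.5}, {"rx": 0, "ry": 0, "rz": 0, "x": 0, "y": 0, "z": 0, "claw": 1.5}, {"rx": 0, "ry": 0, "rz": 0, "x": 0, "y": 0, "z": 0, "claw": 1.5}]}}

```text
time: 23.73
tool_pos: [0.5688, -0.2272, 0.2625]
orientation: [[-0.108, 0.029, -0.994], [0.994, 0.002, -0.107], [-0.001, -1.0, -0.029]]
wrist_force: [-0.6, 0.2, -0.9]
finger_gap: 0.0232
```

```bash
python3 l.py; python3 - <<'E'
from mv import *
s=cam("side");t=cam("top")
crop(s,370,200,100,80,7,"s28.png")
crop(t,400,150,70,70,8,"t28.png")
E
```

```text
23.7333 [ 57.26  38.84 -70.03  86.15  36.96  79.07  81.54] [ 0.5688 -0.2272  0.2625]
[[-0.108, 0.029, -0.994], [0.994, 0.002, -0.107], [-0.001, -1.0, -0.029]] [-0.6  0.2 -0.9] 0.0232
```

View pics/s28.png

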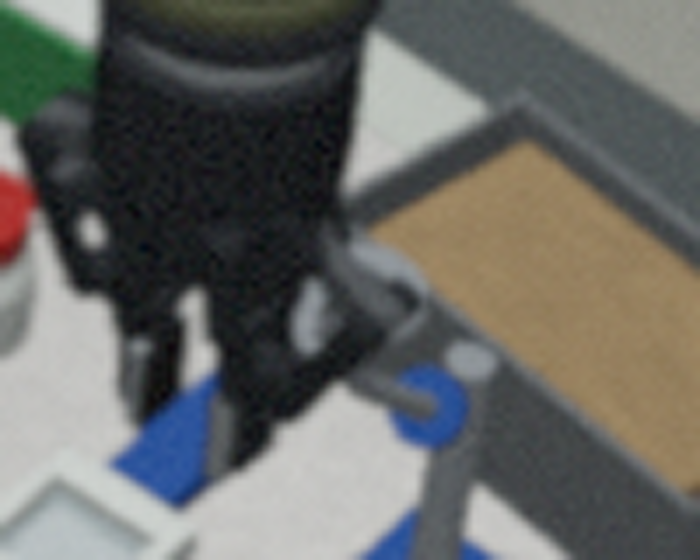

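View pics/t28.png

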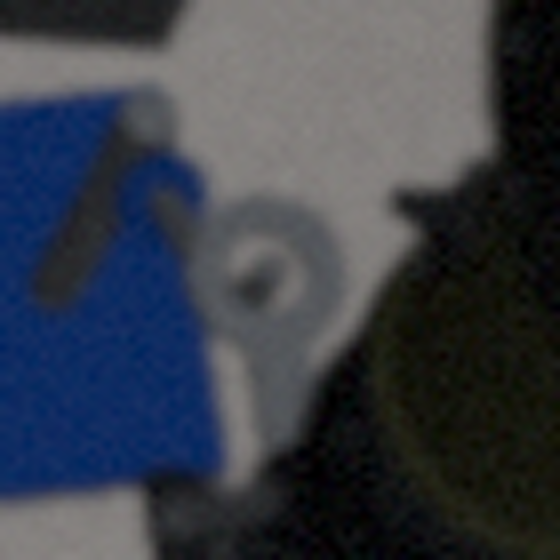

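```bash
cat > run4.py <<'E'
from path import *
s=sense(); yaw=np.radians(6.2)
eye=s['tool_pos']+s['orientation']@V; tip=eye+np.array([-.001,0,.0095]); print("tip",tip.round(4))
w=[(.016,0),(.023,0),(.03,0)]+[(.03+.0314*k/15,45*k/15) for k in range(1,16)]
w+=[(.0614+.045*k/6,45) for k in range(1,7)]+[(.1064,45+4*k) for k in range(1,9)]
plan(w,tip,yaw,pitch=-2.)
E
python3 run4.py
```

```text
tip [ 0.6527 -0.2179  0.2723]
16.0 0 d [0.01 0.69 0.12] r [-0.3 -0.  -0.1] | q [ 58.  39. -70.  87.  37.  78.  81.] dq 1.1 0.0 0.0
23.0 0 d [0.   0.7  0.02] r [0. 0. 0.] | q [ 58.  39. -70.  88.  38.  77.  81.] dq 0.8 0.0 0.0
30.0 0 d [0.   0.7  0.02] r [0. 0. 0.] | q [ 58.  40. -70.  88.  38.  76.  81.] dq 0.7 0.0 0.0
32.1 3.0 d [0.   0.65 0.01] r [-3. -0. -0.] | q [ 60.  39. -71.  92.  39.  72.  80.] dq 4.7 0.0 0.0
34.2 6.0 d [-0.    0.65  0.01] r [-3.  0.  0.] | q [ 62.  39. -72.  95.  39.  67.  79.] dq 4.7 0.0 0.0
36.3 9.0 d [-0.    0.65  0.01] r [-3. -0. -0.] | q [ 64.  38. -73.  98.  40.  62.  78.] dq 4.8 0.0 0.0
38.4 12.0 d [0.   0.65 0.01] r [-3.  0.  0.] | q [ 66.  38. -73. 101.  42.  57.  78.] dq 4.8 0.0 0.0
40.5 15.0 d [0.   0.65 0.01] r [-3. -0. -0.] | q [ 68.  38. -74. 104.  43.  53.  76.] dq 4.9 0.0 0.0
42.6 18.0 d [-0.    0.65  0.01] r [-3.  0. -0.] | q [ 70.  38. -74. 107.  45.  48.  75.] dq 5.0 0.0 0.0
44.7 21.0 d [0.   0.65 0.01] r [-3.  0.  0.] | q [ 71.  38. -74. 109.  47.  42.  74.] dq 5.2 0.0 0.0
46.7 24.0 d [-0.    0.65  0.01] r [-3. -0. -0.] | q [ 72.  37. -73
[... 1451 characters left out ...]
 d [-0.    0.59  0.  ] r [-4. -0.  0.] | q [ 76.  66. -81. 130. 137.  40.   8.] dq 8.5 0.0 0.0
106.4 57 d [0.   0.59 0.  ] r [-4. -0. -0.] | q [ 76.  70. -81. 132. 145.  43.   4.] dq 8.0 0.0 0.0
106.4 61 d [0.   0.59 0.  ] r [-4.  0.  0.] | q [ 77.  75. -81. 133. 152.  45.   3.] dq 7.1 0.0 0.0
106.4 65 d [0.   0.59 0.  ] r [-4.  0. -0.] | q [ 77.  79. -81. 133. 159.  47.   2.] dq 6.7 0.0 0.0
106.4 69 d [-0.    0.59  0.  ] r [-4. -0. -0.] | q [ 77.  84. -82. 134. 165.  49.   3.] dq 6.1 0.0 0.0
106.4 73 d [0.   0.59 0.  ] r [-4. -0.  0.] | q [ 78.  89. -82. 134. 171.  49.   4.] dq 5.7 0.0 0.0
106.4 77 d [-0.    0.59  0.  ] r [-4.  0.  0.] | q [ 78.  93. -82. 133. 177.  49.   5.] dq 5.9 0.0 0.0
```

{"op": "step_arm", "data": {"targets": [{"rx": -0.3, "ry": 0, "rz": 0, "x": 0, "y": 0.7, "z": 0.1, "claw": 1.5}, {"rx": 0, "ry": 0, "rz": 0, "x": 0, "y": 0.7, "z": 0, "claw": 1.5}, {"rx": 0, "ry": 0, "rz": 0, "x": 0, "y": 0.7, "z": 0, "claw": 1.5}, {"rx": -3, "ry": 0, "rz": 0, "x": 0, "y": 0.65, "z": 0, "claw": 1.5}, {"rx": -3, "ry": 0, "rz": 0, "x": 0, "y": 0.65, "z": 0, "claw": 1.5}, {"rx": -3, "ry": 0, "rz": 0, "x": 0, "y": 0.65, "z": 0, "claw": 1.5}, {"rx": -3, "ry": 0, "rz": 0, "x": 0, "y": 0.65, "z": 0, "claw": 1.5}, {"rx": -3, "ry": 0, "rz": 0, "x": 0, "y": 0.65, "z": 0, "claw": 1.5}, {"rx": 0, "ry": 0, "rz": 0, "x": 0, "y": 0, "z": 0, "claw": 1.5}, {"rx": 0, "ry": 0, "rz": 0, "x": 0, "y": 0, "z": 0, "claw": 1.5}]}}

```text
time: 24.67
tool_pos: [0.5721, -0.2274, 0.2092]
orientation: [[-0.107, 0.288, -0.952], [0.994, 0.03, -0.102], [-0.001, -0.957, -0.29]]
wrist_force: [-0.6, 0.9, -0.9]
finger_gap: 0.0235
```

```bash
python3 l.py; python3 tgt.py "[.6527,-.2179,.2723]" -2 ".0405,15" ".0551,36"; python3 - <<'E'
from mv import *
s=cam("side");t=cam("top")
crop(s,370,200,100,80,7,"s29.png")
crop(t,400,150,70,70,8,"t29.png")
E
```

```text
24.6667 [ 67.97  37.82 -73.44 103.77  43.22  52.58  76.49] [ 0.5721 -0.2274  0.2092]
[[-0.107, 0.288, -0.952], [0.994, 0.03, -0.102], [-0.001, -0.957, -0.29]] [-0.6  0.9 -0.9] 0.0235
.0405,15 shift [ 0.07 -0.06 -0.06] turn [-0.1 -0.1 -0.1]
.0551,36 shift [ 0.08  4.44 -0.74] turn [-21.1  -0.   -0.1]
```

View pics/s29.png

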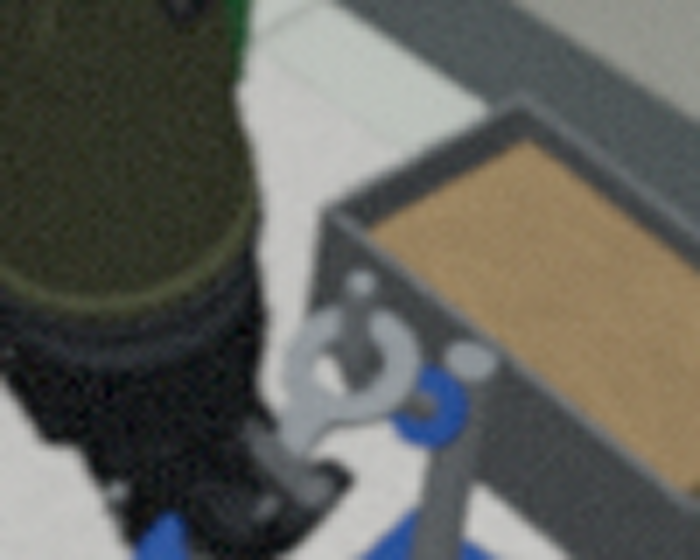

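View pics/t29.png

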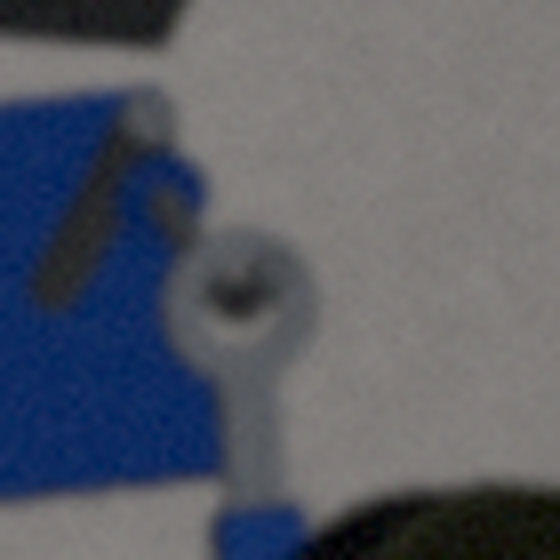

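{"op": "step_arm", "data": {"targets": [{"rx": -3, "ry": 0, "rz": 0, "x": 0.05, "y": 0.6, "z": -0.12, "claw": 1.5}, {"rx": -3, "ry": 0, "rz": 0, "x": 0, "y": 0.65, "z": -0.12, "claw": 1.5}, {"rx": -3, "ry": 0, "rz": 0, "x": 0, "y": 0.65, "z": 0, "claw": 1.5}, {"rx": -3, "ry": 0, "rz": 0, "x": 0, "y": 0.65, "z": 0, "claw": 1.5}, {"rx": -3, "ry": 0, "rz": 0, "x": 0, "y": 0.65, "z": 0, "claw": 1.5}, {"rx": -2, "ry": 0, "rz": 0, "x": 0, "y": 0.43, "z": 0, "claw": 1.5}, {"rx": -1.5, "ry": 0, "rz": 0, "x": 0, "y": 0.33, "z": 0, "claw": 1.5}, {"rx": -1, "ry": 0, "rz": 0, "x": 0, "y": 0.22, "z": 0, "claw": 1.5}, {"rx": 0, "ry": 0, "rz": 0, "x": 0, "y": 0, "z": 0, "claw": 1.5}, {"rx": 0, "ry": 0, "rz": 0, "x": 0, "y": 0, "z": 0, "claw": 1.5}]}}

```text
time: 25.6
tool_pos: [0.5941, -0.224, 0.1736]
orientation: [[-0.108, 0.591, -0.799], [0.994, 0.062, -0.088], [-0.003, -0.804, -0.595]]
wrist_force: [0.1, -0.4, -0.4]
finger_gap: 0.0237
```

```bash
python3 l.py; python3 tgt.py "[.6547,-.2179,.2723]" -2 ".0544,35" ".0614,45"; python3 - <<'E'
from path import *
plan([(.03+.0314*t/45,t) for t in np.arange(35,46,.8)],np.array([.6547,-.2179,.2723]),np.radians(6.2),pitch=-2)
E
```

```text
25.6 [ 70.17  34.57 -61.55 120.42  65.12  14.61  58.8 ] [ 0.5941 -0.224   0.1736]
[[-0.108, 0.591, -0.799], [0.994, 0.062, -0.088], [-0.003, -0.804, -0.595]] [ 0.1 -0.4 -0.4] 0.0237
.0544,35 shift [-0.05  0.15  0.31] turn [-0.5  0.1 -0.1]
.0614,45 shift [-0.05  2.33  0.17] turn [-10.5   0.1  -0.1]
54.4 35.0 d [-0.05  0.15  0.31] r [-0.5  0.1 -0.1] | q [ 70.  34. -60. 121.  67.  13.  58.] dq 2.0 0.0 0.0
55.0 35.8 d [-0.    0.17  0.  ] r [-0.8 -0.  -0. ] | q [ 69.  34. -57. 122.  69.  10.  55.] dq 2.6 0.0 0.0
55.5 36.599999999999994 d [-0.    0.17  0.  ] r [-0.8  0.  -0. ] | q [ 69.  34. -58. 122.  78.  10.  47.] dq 8.5 0.0 0.0
56.1 37.39999999999999 d [0.   0.17 0.  ] r [-0.8 -0.   0. ] | q [ 70.  35. -59. 123.  86.  10.  39.] dq 8.2 0.0 0.0
56.7 38.19999999999999 d [-0.    0.17  0.  ] r [-0.8  0.   0. ] | q [ 71.  37. -62. 123.  93.  12.  32.] dq 7.5 0.0 0.0
57.2 38.999999999999986 d [0.   0.17 0.  ] r [-0.8  0.  -0. ] | q [ 73.  38. -65. 124.  99.  14.  28.] dq 5.3 0.0 0.0
57.8 39.79999999999998 d [-0.    0.17  0.  ] r [-0.8 -0.  -0. ] | q [ 74.  40. -67. 125. 103.  16.  25.] dq 4.0 0.0 0.0
58.3 40.59999999999998 d [0.   0.17 0.  ] r [-0.8  0.   0. ] | q [ 75.  42. -69. 125. 106.  18.  22.] dq 3.3 0.0 0.0
58.9 41.39999999999998 d [0.   0.17 0.  ] r [-0.8  0.   0. ] | q [ 76.  43. -71. 126. 109.  20.  20.] dq 2.8 0.0 0.0
59.4 42.199999999999974 d [-0.    0.17  0.  ] r [-0.8 -0.   0. ] | q [ 76.  45. -73. 126. 111.  21.  18.] dq 2.5 0.0 0.0
60.0 42.99999999999997 d [-0.    0.17  0.  ] r [-0.8  0.  -0. ] | q [ 77.  46. -74. 127. 114.  23.  17.] dq 2.3 0.0 0.0
60.6 43.79999999999997 d [0.   0.17 0.  ] r [-0.8 -0.  -0. ] | q [ 77.  48. -75. 127. 116.  24.  16.] dq 2.1 0.0 0.0
61.1 44.599999999999966 d [0.   0.17 0.  ] r [-0.8  0.  -0. ] | q [ 78.  49. -76. 128. 118.  26.  14.] dq 2.0 0.0 0.0
61.7 45.39999999999996 d [-0.    0.17  0.01] r [-0.8 -0.   0. ] | q [ 78.  51. -77. 128. 120.  27.  13.] dq 1.9 0.0 0.0
```

{"op": "step_arm", "data": {"targets": [{"rx": -0.7, "ry": 0, "rz": 0, "x": 0, "y": 0.17, "z": 0.05, "claw": 1.5}, {"rx": -0.7, "ry": 0, "rz": 0, "x": 0, "y": 0.15, "z": 0.05, "claw": 1.5}, {"rx": -0.7, "ry": 0, "rz": 0, "x": 0, "y": 0.15, "z": 0.05, "claw": 1.5}, {"rx": -0.7, "ry": 0, "rz": 0, "x": 0, "y": 0.15, "z": 0.05, "claw": 1.5}, {"rx": -0.7, "ry": 0, "rz": 0, "x": 0, "y": 0.15, "z": 0, "claw": 1.5}, {"rx": -0.7, "ry": 0, "rz": 0, "x": 0, "y": 0.16, "z": 0, "claw": 1.5}, {"rx": -0.9, "ry": 0, "rz": 0, "x": 0, "y": 0.2, "z": 0, "claw": 1.5}, {"rx": -1.1, "ry": 0, "rz": 0, "x": 0, "y": 0.24, "z": 0, "claw": 1.5}, {"rx": -1.4, "ry": 0, "rz": 0, "x": 0, "y": 0.3, "z": 0, "claw": 1.5}, {"rx": -1.4, "ry": 0, "rz": 0, "x": 0, "y": 0.3, "z": 0, "claw": 1.5}, {"rx": -1.5, "ry": 0, "rz": 0, "x": 0, "y": 0.33, "z": 0, "claw": 1.5}, {"rx": 0, "ry": 0, "rz": 0, "x": 0, "y": 0, "z": 0, "claw": 1.5}]}}

```text
time: 26.6
tool_pos: [0.6072, -0.2238, 0.1539]
orientation: [[-0.105, 0.728, -0.677], [0.995, 0.077, -0.071], [0.001, -0.681, -0.732]]
wrist_force: [1.0, -0.2, -0.3]
finger_gap: 0.0235
```

```bash
python3 l.py; python3 tgt.py "[.6547,-.2179,.2723]" -2 ".0614,45"; python3 - <<'E'
from mv import *
s=cam("side");t=cam("top")
crop(s,370,200,100,80,7,"s30.png")
crop(t,400,150,70,70,8,"t30.png")
E
```

```text
26.6 [ 77.52  49.44 -75.99 127.84 119.95  25.84  12.38] [ 0.6072 -0.2238  0.1539]
[[-0.105, 0.728, -0.677], [0.995, 0.077, -0.071], [0.001, -0.681, -0.732]] [ 1.  -0.2 -0.3] 0.0235
.0614,45 shift [ 0.07 -0.05  0.04] turn [ 0.1 -0.2 -0.1]
```

View pics/s30.png

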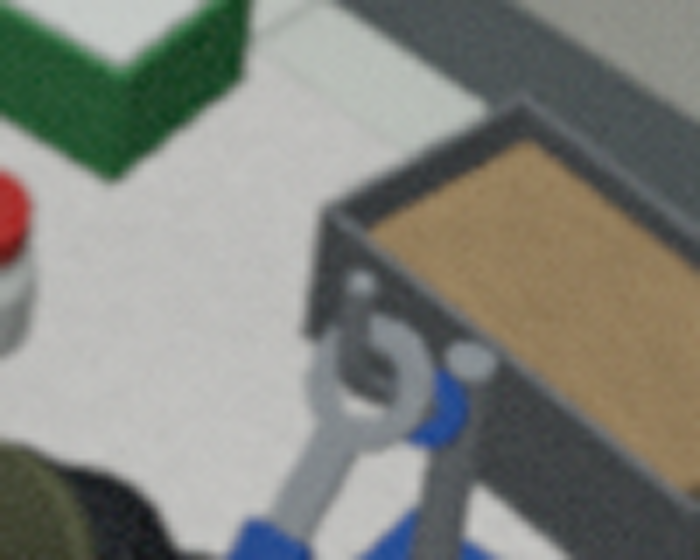

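View pics/t30.png

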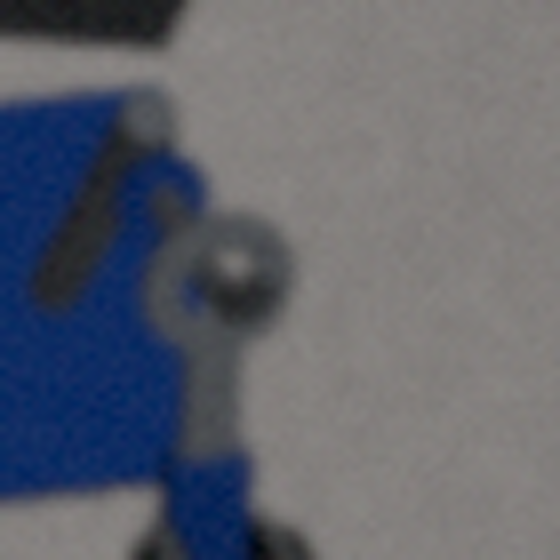

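```bash
python3 - <<'E'
from h import *
s=cam("side");t=cam("top")
us=(np.array([369,376])+.5)/7-.5+[370,200]; ut=(np.array([222,274])+.5)/8-.5+[400,150]
print(tri(t,ut,s,us))
tip=np.array([.6548,-.2172,.2663]); y=np.radians(6.2)
print("bend",tip+[.0117*np.cos(y),.0117*np.sin(y),-.0583])
E
```

```text
(array([ 0.66840428, -0.2163613 ,  0.21458326]), np.float64(0.0010286587011012266))
bend [ 0.66643157 -0.21593641  0.208     ]
```

{"op": "step_arm", "data": {"targets": [{"rx": 0, "ry": 0, "rz": 0, "x": 0.05, "y": 0.6, "z": 0, "claw": 1.5}, {"rx": 0, "ry": 0, "rz": 0, "x": 0, "y": 0.7, "z": 0.05, "claw": 1.5}, {"rx": 0, "ry": 0, "rz": 0, "x": 0, "y": 0.7, "z": 0.05, "claw": 1.5}, {"rx": 0, "ry": 0, "rz": 0, "x": 0, "y": 0.7, "z": 0.05, "claw": 1.5}, {"rx": 0, "ry": 0, "rz": 0, "x": 0, "y": 0.7, "z": 0, "claw": 1.5}, {"rx": 0, "ry": 0, "rz": 0, "x": 0, "y": 0.7, "z": 0, "claw": 1.5}, {"rx": 0, "ry": 0, "rz": 0, "x": 0, "y": 0, "z": 0, "claw": 1.5}, {"rx": 0, "ry": 0, "rz": 0, "x": 0, "y": 0, "z": 0, "claw": 1.5}]}}

```text
time: 27.47
tool_pos: [0.6357, -0.2185, 0.1252]
orientation: [[-0.108, 0.727, -0.678], [0.994, 0.079, -0.074], [-0.0, -0.682, -0.731]]
wrist_force: [-0.4, -0.7, -1.9]
finger_gap: 0.0232
```

```bash
python3 l.py; python3 tgt.py "[.6547,-.2179,.2723]" -2 ".1024,45"; python3 - <<'E'
from mv import *
s=cam("side");t=cam("top")
crop(s,370,200,100,80,7,"s31.png")
crop(t,330,130,160,140,5,"t31.png")
E
```

```text
27.4667 [ 73.24  54.11 -74.59 126.11 123.11  29.87  11.39] [ 0.6357 -0.2185  0.1252]
[[-0.108, 0.727, -0.678], [0.994, 0.079, -0.074], [-0.0, -0.682, -0.731]] [-0.4 -0.7 -1.9] 0.0232
.1024,45 shift [-0.14 -0.02  0.05] turn [0. 0. 0.]
```

View pics/s31.png

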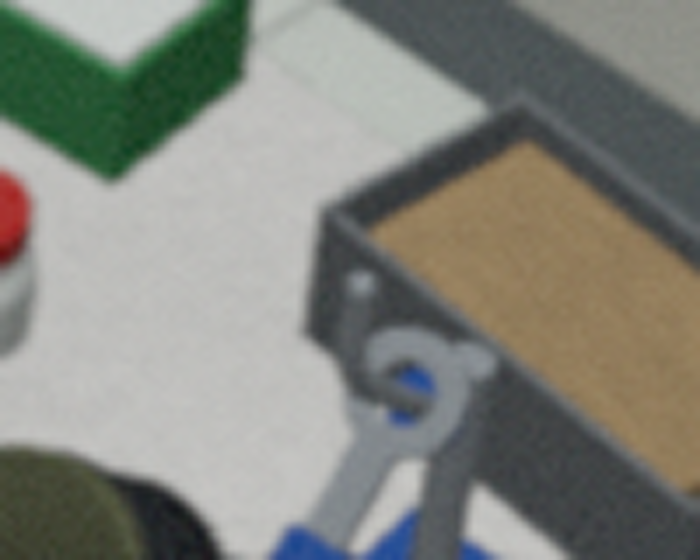

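View pics/t31.png

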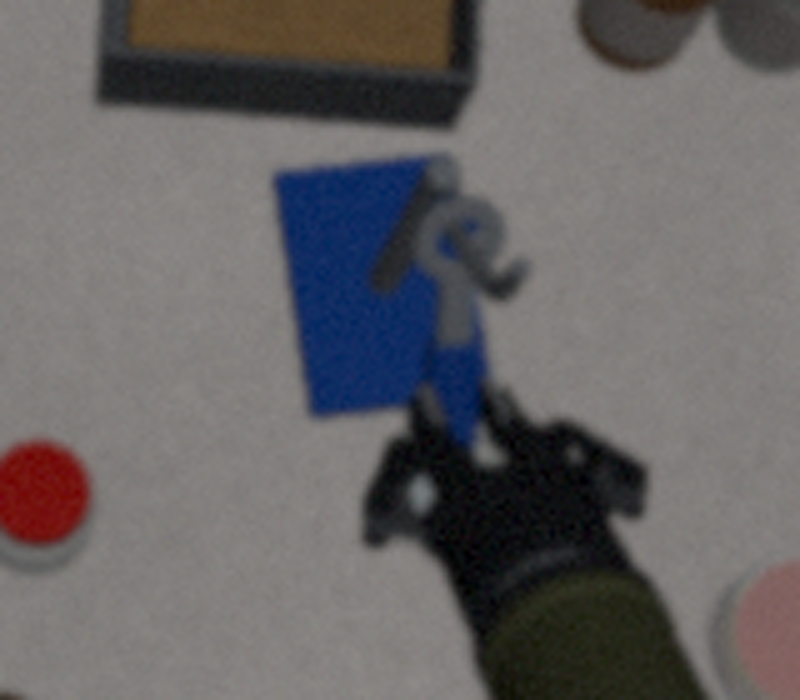

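{"op": "step_arm", "data": {"targets": [{"rx": -3, "ry": 0, "rz": 0, "x": -0.05, "y": 0.45, "z": 0, "claw": 1.5}, {"rx": -3, "ry": 0, "rz": 0, "x": -0.05, "y": 0.45, "z": 0, "claw": 1.5}, {"rx": -3, "ry": 0, "rz": 0, "x": 0, "y": 0.45, "z": 0.1, "claw": 1.5}, {"rx": -3, "ry": 0, "rz": 0, "x": 0, "y": 0.45, "z": 0.1, "claw": 1.5}, {"rx": -3, "ry": 0, "rz": 0, "x": 0, "y": 0.45, "z": 0, "claw": 1.5}, {"rx": -3, "ry": 0, "rz": 0, "x": 0, "y": 0.45, "z": 0, "claw": 1.5}, {"rx": -3, "ry": 0, "rz": 0, "x": 0, "y": 0.45, "z": 0, "claw": 1.5}, {"rx": -3, "ry": 0, "rz": 0, "x": 0, "y": 0.45, "z": 0, "claw": 1.5}, {"rx": 0, "ry": 0, "rz": 0, "x": 0, "y": 0, "z": 0, "claw": 1.5}]}}

```text
time: 28.32
tool_pos: [0.6637, -0.2174, 0.1013]
orientation: [[-0.106, 0.94, -0.325], [0.994, 0.101, -0.031], [0.003, -0.327, -0.945]]
wrist_force: [-0.3, -0.2, -1.9]
finger_gap: 0.0236
```

```bash
python3 l.py; python3 tgt.py "[.6547,-.2179,.2723]" -2 ".1034,69" ".1034,77"; python3 - <<'E'
from mv import *
s=cam("side");t=cam("top")
crop(s,340,200,140,120,5,"s32.png")
crop(t,330,130,220,190,3.5,"t32.png")
E
```

```text
28.3167 [ 77.28  82.35 -79.57 133.87 167.42  48.27  -0.55] [ 0.6637 -0.2174  0.1013]
[[-0.106, 0.94, -0.325], [0.994, 0.101, -0.031], [0.003, -0.327, -0.945]] [-0.3 -0.2 -1.9] 0.0236
.1034,69 shift [ 0.05  0.06 -0.4 ] turn [-0.1 -0.2 -0.1]
.1034,77 shift [ 0.05  1.24 -0.45] turn [-8.1 -0.2 -0.1]
```

View pics/s32.png

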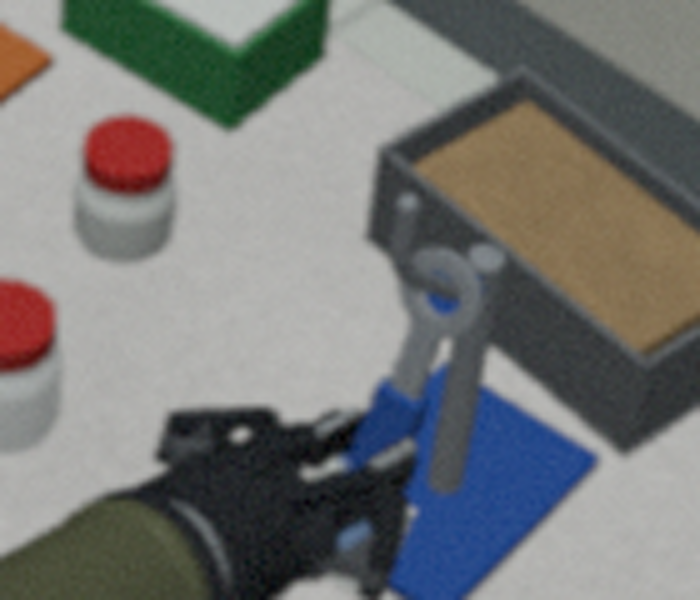

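View pics/t32.png

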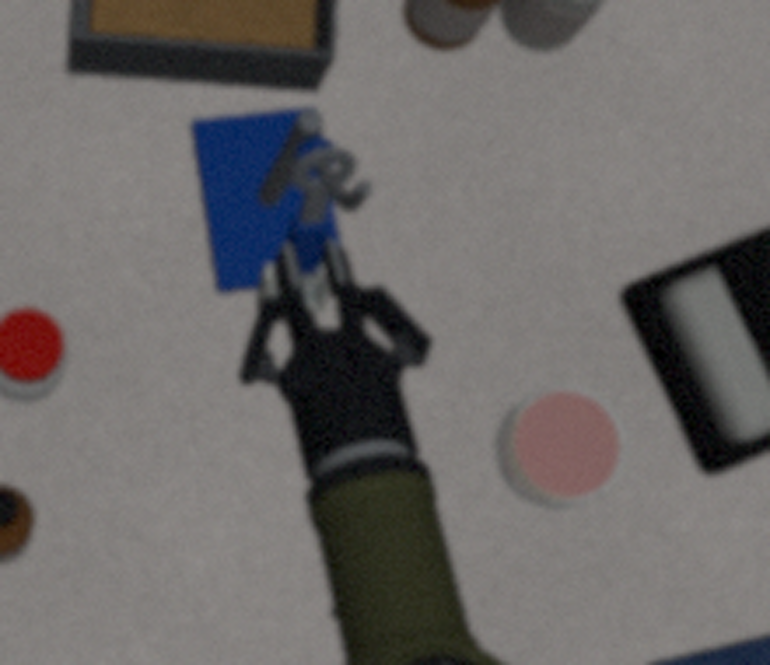

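{"op": "step_arm", "data": {"targets": [{"rx": -3, "ry": 0, "rz": 0, "x": 0, "y": 0.45, "z": 0, "claw": 1.5}, {"rx": -3, "ry": 0, "rz": 0, "x": 0, "y": 0.45, "z": 0, "claw": 1.5}, {"rx": -3, "ry": 0, "rz": 0, "x": 0, "y": 0.45, "z": 0, "claw": 1.5}, {"rx": 0, "ry": 0, "rz": 0, "x": 0, "y": 0, "z": 0, "claw": 1.5}, {"rx": 0, "ry": 0, "rz": 0, "x": 0, "y": 0, "z": 0, "claw": 1.5}]}}

```text
time: 28.83
tool_pos: [0.6774, -0.2159, 0.1012]
orientation: [[-0.107, 0.979, -0.174], [0.994, 0.105, -0.019], [-0.0, -0.175, -0.985]]
wrist_force: [0.3, 0.3, -0.5]
finger_gap: 0.0237
```

```bash
python3 l.py; python3 - <<'E'
from mv import *
s=cam("side");t=cam("top")
crop(s,340,200,140,120,5,"s33.png")
E
python3 - <<'E'
from sim import *
# retreat after release
sim([[0,0,0,0,-1.5,0]]*6)
print(); sim([[3,0,0,0,-2,-.3]]*8)
E
```

```text
28.8333 [ 78.23  92.33 -79.88 132.86 180.28  48.8    1.14] [ 0.6774 -0.2159  0.1012]
[[-0.107, 0.979, -0.174], [0.994, 0.105, -0.019], [-0.0, -0.175, -0.985]] [ 0.3  0.3 -0.5] 0.0237
[ 0.663 -0.217  0.105] tilt 80.0 q [ 80.  92. -80. 135. 180.  49.   1.] dq 1.6 0.0 0.0
[ 0.648 -0.219  0.108] tilt 80.0 q [ 81.  92. -80. 136. 180.  49.   1.] dq 1.6 0.0 0.0
[ 0.633 -0.221  0.111] tilt 80.0 q [ 82.  91. -80. 138. 180.  49.   1.] dq 1.5 0.0 0.0
[ 0.619 -0.222  0.113] tilt 80.0 q [ 84.  91. -80. 139. 180.  49.   1.] dq 1.5 0.0 0.0
[ 0.604 -0.224  0.116] tilt 80.0 q [ 85.  91. -80. 141. 180.  49.   1.] dq 1.5 0.0 0.0
[ 0.589 -0.225  0.118] tilt 80.0 q [ 87.  91. -80. 142. 180.  49.   1.] dq 1.5 0.0 0.0

[ 0.658 -0.218  0.109] tilt 77.0 q [ 79.  88. -80. 135. 176.  49.   0.] dq 4.4 0.0 0.0
[ 0.64  -0.22   0.117] tilt 74.0 q [ 80.  83. -80. 137. 171.  49.  -1.] dq 4.5 0.0 0.0
[ 0.621 -0.222  0.125] tilt 71.0 q [ 81.  79. -80. 138. 167.  48.  -3.] dq 4.7 0.0 0.0
[ 0.604 -0.224  0.134] tilt 68.0 q [ 83.  74. -81. 139. 163.  46.  -4.] dq 5.0 0.0 0.0
[ 0.586 -0.226  0.145] tilt 65.0 q [ 84.  68. -81. 140. 159.  43.  -6.] dq 5.4 0.0 0.0
[ 0.57  -0.227  0.156] tilt 62.0 q [ 86.  63. -81. 140. 155.  38.  -7.] dq 5.5 0.0 0.0
[ 0.553 -0.229  0.168] tilt 59.0 q [ 88.  57. -81. 140. 151.  33.  -8.] dq 5.7 0.0 0.0
[ 0.538 -0.231  0.181] tilt 56.0 q [ 90.  51. -81. 139. 147.  27.  -8.] dq 6.2 0.0 0.0
```

View pics/s33.png

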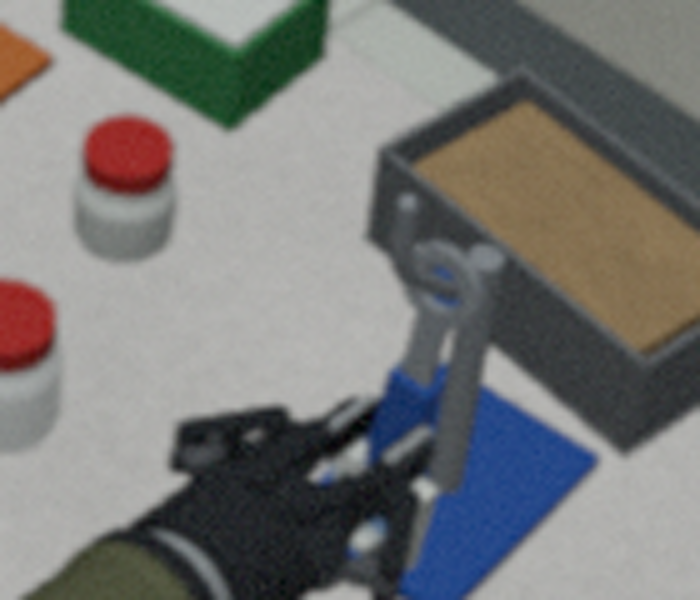

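Retreat is clean in this configuration. Releasing.

{"op": "step_arm", "data": {"targets": [{"rx": 0, "ry": 0, "rz": 0, "x": 0, "y": 0, "z": 0, "claw": 3}, {"rx": 0, "ry": 0, "rz": 0, "x": 0, "y": 0, "z": 0, "claw": 4}, {"rx": 0, "ry": 0, "rz": 0, "x": 0, "y": 0, "z": 0, "claw": 6}, {"rx": 0, "ry": 0, "rz": 0, "x": 0, "y": 0, "z": 0, "claw": 8}, {"rx": 0, "ry": 0, "rz": 0, "x": 0, "y": 0, "z": 0, "claw": 8.5}, {"rx": 0, "ry": 0, "rz": 0, "x": 0, "y": 0, "z": 0, "claw": 8.5}]}}

```text
time: 29.43
tool_pos: [0.6774, -0.2156, 0.1013]
orientation: [[-0.108, 0.979, -0.172], [0.994, 0.106, -0.02], [-0.001, -0.173, -0.985]]
wrist_force: [-0.4, -0.4, 0.1]
finger_gap: 0.0847
```

```bash
python3 l.py; python3 - <<'E'
from mv import *
s=cam("side");t=cam("top")
crop(s,340,200,140,120,5,"s34.png");crop(t,380,140,80,90,6,"t34.png")
E
```

```text
29.4333 [ 78.23  92.44 -79.85 132.88 180.48  48.83   1.16] [ 0.6774 -0.2156  0.1013]
[[-0.108, 0.979, -0.172], [0.994, 0.106, -0.02], [-0.001, -0.173, -0.985]] [-0.4 -0.4  0.1] 0.0847
```

View pics/s34.png

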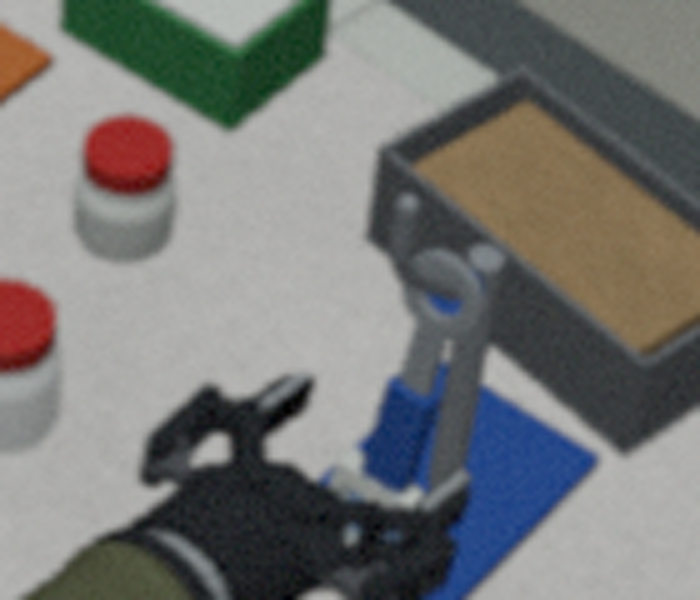

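View pics/t34.png

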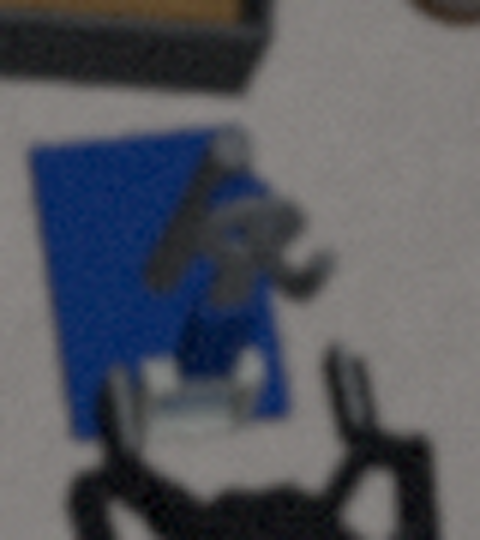

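{"op": "step_arm", "data": {"targets": [{"rx": 0, "ry": 0, "rz": 0, "x": 0.4, "y": -0.3, "z": 0, "claw": 8.5}, {"rx": 0, "ry": 0, "rz": 0, "x": 0.2, "y": -1, "z": 0, "claw": 8.5}, {"rx": 0, "ry": 0, "rz": 0, "x": 0, "y": -1.5, "z": 0, "claw": 8.5}, {"rx": 0, "ry": 0, "rz": 0, "x": 0, "y": -1.5, "z": 0, "claw": 8.5}, {"rx": 0, "ry": 0, "rz": 0, "x": 0, "y": -1.5, "z": 0, "claw": 8.5}, {"rx": 0, "ry": 0, "rz": 0, "x": 0, "y": -1.5, "z": 0, "claw": 8.5}, {"rx": 3, "ry": 0, "rz": 0, "x": 0, "y": -2, "z": 0, "claw": 8.5}, {"rx": 3, "ry": 0, "rz": 0, "x": 0, "y": -2, "z": 0, "claw": 8.5}, {"rx": 3, "ry": 0, "rz": 0, "x": 0, "y": -1.5, "z": 0, "claw": 8.5}, {"rx": 0, "ry": 0, "rz": 0, "x": 0, "y": 0, "z": 0, "claw": 8.5}, {"rx": 0, "ry": 0, "rz": 0, "x": 0, "y": 0, "z": 0, "claw": 8.5}]}}

```text
time: 30.45
tool_pos: [0.5601, -0.2342, 0.1261]
orientation: [[-0.116, 0.939, -0.323], [0.993, 0.109, -0.039], [-0.001, -0.326, -0.945]]
wrist_force: [-0.0, 0.2, 1.1]
finger_gap: 0.0853
```

```bash
python3 l.py; python3 - <<'E'
from ov import *
s=cam("side");t=cam("top")
crop(s,180,100,300,220,2.6,"s35.png")
e=np.array([.694,-.2125,.175]);Rp=pose(6.2,80)
bx=lambda x0,x1,w,z:(e+np.array([[x0,w,z],[x1,w,z],[x1,-w,z],[x0,-w,z],[x0,w,z]])@Rp.T,(0,255,0))
pl=padp(e,Rp)+[bx(-.165,-.113,.025,-.007)]
overlay(s,"s36.png",380,210,100,110,5,pl); overlay(t,"t36.png",380,140,80,90,6,pl)
cv2.imwrite("pics/all36.png",t["image"][:,:,::-1])
E
```

```text
30.45 [ 89.05  79.14 -81.15 143.17 167.41  44.93  -0.84] [ 0.5601 -0.2342  0.1261]
[[-0.116, 0.939, -0.323], [0.993, 0.109, -0.039], [-0.001, -0.326, -0.945]] [-0.   0.2  1.1] 0.0853
```

View pics/s35.png

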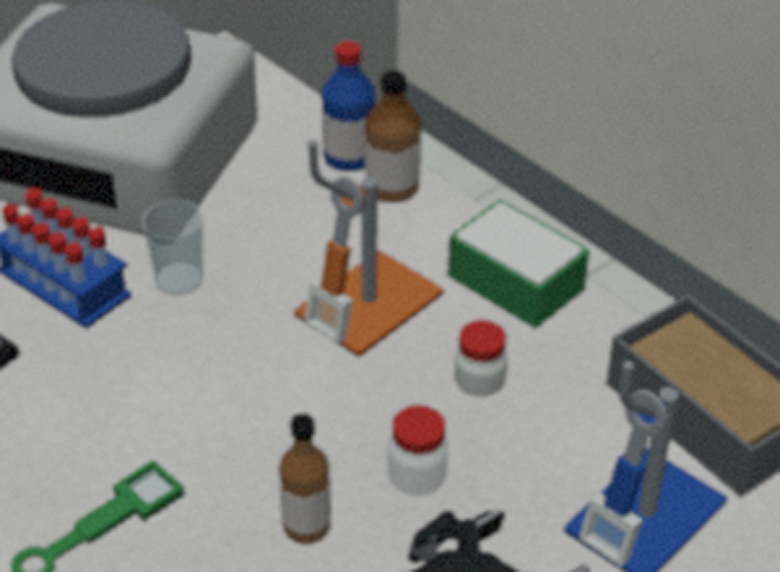

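View pics/s36.png

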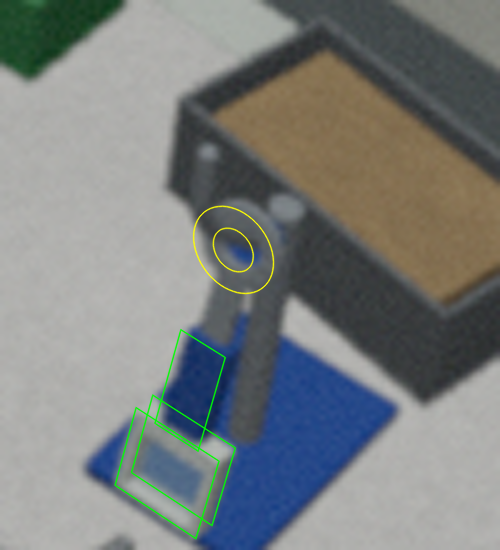

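View pics/t36.png

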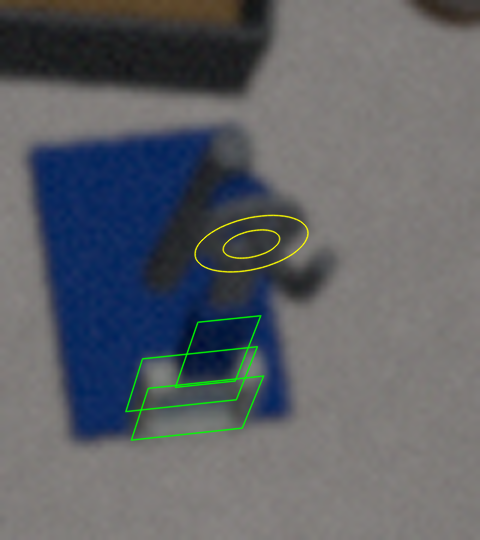

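View pics/all36.png

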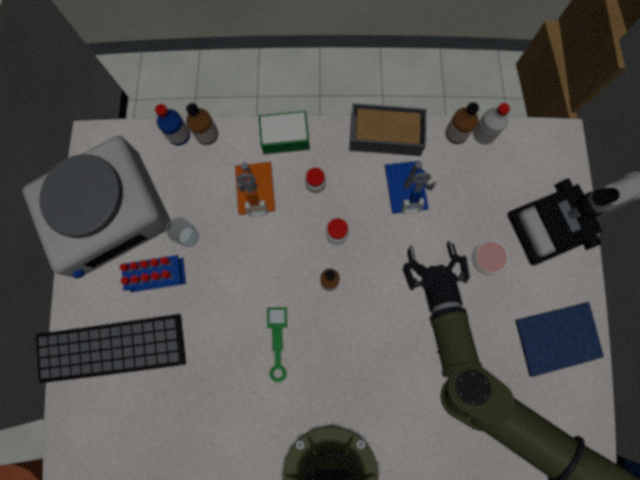

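{"op": "step_arm", "data": {"targets": [{"rx": 3, "ry": 0, "rz": 0, "x": 0, "y": -0.5, "z": -1, "claw": 8.5}, {"rx": 3, "ry": 0, "rz": 0, "x": 0, "y": -0.5, "z": -1.5, "claw": 8.5}, {"rx": 3, "ry": 0, "rz": 0, "x": 0, "y": -0.5, "z": -1.5, "claw": 8.5}, {"rx": 3, "ry": 0, "rz": 0, "x": 0, "y": -0.5, "z": -1.5, "claw": 8.5}, {"rx": 0, "ry": 0, "rz": 0, "x": 0, "y": 0, "z": 0, "claw": 8.5}, {"rx": 0, "ry": 0, "rz": 0, "x": 0, "y": 0, "z": 0, "claw": 8.5}]}}

```text
time: 31.05
tool_pos: [0.565, -0.2321, 0.1841]
orientation: [[-0.12, 0.851, -0.512], [0.993, 0.102, -0.063], [-0.002, -0.516, -0.857]]
wrist_force: [-0.4, 0.0, -0.3]
finger_gap: 0.085
```

```bash
python3 l.py; python3 - <<'E'
from ov import *
s=cam("side");t=cam("top")
# compare hanging regions with previous frames for motion
p=cv2.imread("pics/all36.png")[:,:,::-1]
for n,(u,v,w,h) in {"blue":(385,155,55,65),"orange":(230,155,50,65),"dish":(470,235,40,45),"bottle":(318,262,25,32)}.items():
    print(n,np.abs(t["image"][v:v+h,u:u+w].astype(int)-p[v:v+h,u:u+w]).mean().round(2))
cv2.imwrite("pics/fin.png",s["image"][:,:,::-1])
E
```

```text
31.05 [ 87.78  54.03 -80.22 136.92 151.5   28.31  -9.67] [ 0.565  -0.2321  0.1841]
[[-0.12, 0.851, -0.512], [0.993, 0.102, -0.063], [-0.002, -0.516, -0.857]] [-0.4  0.  -0.3] 0.085
blue 2.74
orange 2.73
dish 11.44
bottle 2.79
```

View pics/fin.png

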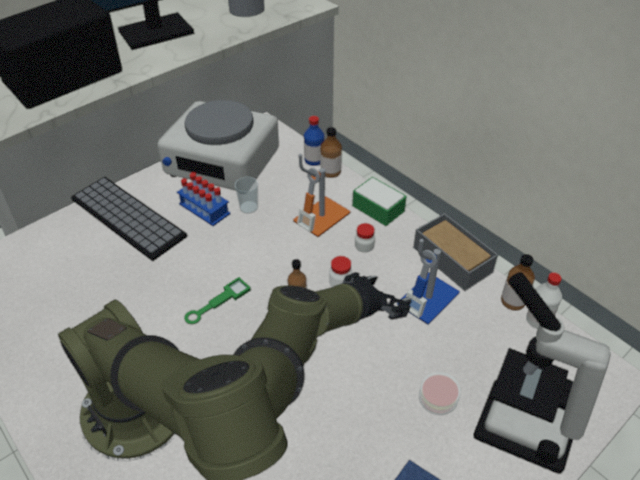

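```bash
python3 -c "
from station import job_done
print(job_done())"
```

```text
the job is handed in; nothing more can be done
None
```

Both paddles hang on the stands of their own colour, and the job was handed in at about 31 s of the 72 s. It reported no verdict.

**What I did:** I did orange first, then blue. For each one I:
- gripped it across the handle and threaded the eye over the tip;
- guided it round the bend at a 45° tilt and on down to near the home point;
- tipped it to about 80°, opened the fingers and backed off.

**At the bends, from the two camera views:** the orange eye was about 3.5 mm from the bend point. The blue eye was 1 to 7 mm away, because the camera heights near the blue tip read about 6 mm low. The limit is 14 mm.

**Last checks:**
- **Hang:** both eyes look to be within about 10 mm of home. The orange paddle leans 12–13° and the blue 10–12° off vertical, about 0.2 rad against a limit of 0.4, so neither is quite plumb. These figures are read from overlays on the pictures.
- **At rest:** the last two top views showed no motion of either paddle.
- **Bystanders:** everything visible is where it was at the start, and the green paddle is untouched. The dish patch differed in the last top-view comparison. I put that down to the arm crossing it, since the side view shows the dish stack at its first pixel.
- **Forces:** wrist force was near zero after each release and peaked at about 10 N while gripping on the table.

**What went less well:** on backing off from the orange paddle, joints 4 and 6 ran into their range limits. That moved the gripper about 25 mm sideways in front of the paddle, but it did not move it. Joint 4 reached its limit again on the blue retreat, and I moved it clear before handing in.

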